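# Image both faces of the printed plates

## Task

Hang the orange basket, which blocks the imager's view, by its handle on the hook and leave it there. Then swing the red-knobbed advance lever fully to its stop and let it spring back, to image the ribbed cream faces; turn every plate on the easel over so that its smooth blue face is outward, leaning on the easel as before, and swing the lever fully and let it spring back once more. Leave everything else on the bench where it is.

Things in the scene. Friction and masses are not known exactly. Their poses are not given: they have to be found in the camera images.
- easel: fixed easel, 420 mm long in y; origin under its centre, x outward (to the imager; plates face this way), z up. Back rest: black, slopes 60 deg from horizontal, leaning back to -x, 62 mm tall along the slope; meets the ledge at x = 30, z = 30 mm. Ledge square to it, 24 mm deep, lip 8 mm. Plates stand on the ledge against the rest, anywhere in y (plate centre at x = 7, z = 80 mm)
- plate_a: 3D-printed plate, 110 x 66 x 10 mm, 150 g; origin at its centre; x along its length, y its width, z its normal: +z the ribbed cream face, -z the smooth blue face. Leans on the easel, length up the slope, its top 48 mm clear above the back rest; at the start cream face outward, x pointing down the slope. May be absent
- plate_b: 3D-printed plate, 110 x 66 x 10 mm, 150 g; origin at its centre; x along its length, y its width, z its normal: +z the ribbed cream face, -z the smooth blue face. Leans on the easel, length up the slope, its top 48 mm clear above the back rest; at the start cream face outward, x pointing down the slope. May be absent
- plate_c: 3D-printed plate, 110 x 66 x 10 mm, 150 g; origin at its centre; x along its length, y its width, z its normal: +z the ribbed cream face, -z the smooth blue face. Leans on the easel, length up the slope, its top 48 mm clear above the back rest; at the start cream face outward, x pointing down the slope. May be absent
- plate_d: 3D-printed plate, 110 x 66 x 10 mm, 150 g; origin at its centre; x along its length, y its width, z its normal: +z the ribbed cream face, -z the smooth blue face. Leans on the easel, length up the slope, its top 48 mm clear above the back rest; at the start cream face outward, x pointing down the slope. May be absent
- basket: orange open basket, 62 (x) x 120 (y) x 40 mm, 180 g, standing in front of the easel; origin at the centre of its underside, z up. Fixed arch handle: two posts at y = +-59 mm carry a straight strap along y, 9 mm thick in x and 30 mm tall, from z = 116 to z = 146 mm; opening below it 76 mm tall, 112 mm wide
- basket_strap (a point): middle of the underside of the basket's handle strap, 116 mm above the basket's underside
- hook: fixed steel hook stand; origin at the centre of its underside. An upright post of 16 mm diameter, 200 mm tall, carries a level flat arm, 24 mm wide and 10 mm thick, pointing to -x of this frame: top 175 mm high, 116 mm long from the post's axis, its tip (x = -110 to -116 mm) turned up to 193 mm high. Base plate 110 x 110 x 12 mm
- hook_seat (a point): point on top of the hook's arm, 175 mm high, midway between post and tip, where the strap should lie across the arm
- trigger: fixed grey trigger box, 120 x 100 x 55 mm, of the imager, with the lever on top; origin at the centre of its underside
- lever (a joint): sprung advance lever turning about a vertical axis: 0 at rest, 1.2 rad at its stop (counter-clockwise seen from above); springs back by itself. About 4 N at the knob
- lever_knob (a point): centre of the top of the red upright knob (20 mm diameter, 52 mm tall, top 118 mm above the bench) at the lever's end, 100 mm from the pivot; moves with the lever. At rest the lever lies at 2.54 rad (from +x, about z) in the trigger box's frame, at the stop at 3.74 rad
- lever_pivot (a point): on the lever's axis, at the top of the trigger box (60 mm high)
- cube: pale printed cube, 50 mm, bystander; origin under its centre
- cube2: second pale printed cube, 50 mm, bystander
- printed_ring: tan printed ring, 110 mm outer diameter, 50 mm tall, bystander
- vase: pale printed vase, 84 mm diameter, 90 mm tall, bystander
- jar: glass jar, 64 mm diameter, 70 mm tall, bystander
- can: metal can, 66 mm diameter, 75 mm tall, bystander

How it is judged:
On the way, in this order (a step that is already met when the one before it is completed fails the run):
1. the basket hangs by its handle on the hook, released (x of basket_strap in the frame of hook between -0.105 and -0.008 m and y of basket_strap in the frame of hook between -0.05 and 0.05 m and z of basket_strap in the frame of hook between 0.16 and 0.195 m and angle between basket's own z axis and vertical below 0.6 rad and contact force between basket and hook above 0.3 N and contact force between basket and the fingers below 0.05 N), for 0.2 s.
2. the lever is at its stop (over 1.1 rad) with all plates on the easel cream face out and the basket hung (value of joint lever above 1.1 rad and angle between plate_a's own z axis and vertical between 0.8 and 1.3 rad and angle between plate_a's own y axis and vertical between 1.35 and 1.79 rad and x of plate_a in the frame of easel between -0.012 and 0.034 m and z of plate_a in the frame of easel between 0.066 and 0.094 m and y of plate_a in the frame of easel between -0.2 and 0.2 m and linear speed of each of plate_a, plate_b, plate_c, plate_d below 0.05 m/s and contact force between each of plate_a, plate_b, plate_c, plate_d and the fingers below 0.05 N and angle between plate_b's own z axis and vertical between 0.8 and 1.3 rad and angle between plate_b's own y axis and vertical between 1.35 and 1.79 rad and x of plate_b in the frame of easel between -0.012 and 0.034 m and z of plate_b in the frame of easel between 0.066 and 0.094 m and y of plate_b in the frame of easel between -0.2 and 0.2 m and angle between plate_c's own z axis and vertical between 0.8 and 1.3 rad and angle between plate_c's own y axis and vertical between 1.35 and 1.79 rad and x of plate_c in the frame of easel between -0.012 and 0.034 m and z of plate_c in the frame of easel between 0.066 and 0.094 m and y of plate_c in the frame of easel between -0.2 and 0.2 m and angle between plate_d's own z axis and vertical between 0.8 and 1.3 rad and angle between plate_d's own y axis and vertical between 1.35 and 1.79 rad and x of plate_d in the frame of easel between -0.012 and 0.034 m and z of plate_d in the frame of easel between 0.066 and 0.094 m and y of plate_d in the frame of easel between -0.2 and 0.2 m and x of basket_strap in the frame of hook between -0.105 and -0.008 m and y of basket_strap in the frame of hook between -0.05 and 0.05 m and z of basket_strap in the frame of hook between 0.16 and 0.195 m and angle between basket's own z axis and vertical below 0.6 rad), for 0.05 s.
3. the lever has sprung back (under 0.12 rad) (value of joint lever below 0.12 rad), for 0.1 s.
4. every plate leans on the easel blue face out, released (angle between plate_a's own z axis and vertical between 1.84 and 2.34 rad and angle between plate_a's own y axis and vertical between 1.35 and 1.79 rad and x of plate_a in the frame of easel between -0.012 and 0.034 m and z of plate_a in the frame of easel between 0.066 and 0.094 m and y of plate_a in the frame of easel between -0.2 and 0.2 m and linear speed of each of plate_a, plate_b, plate_c, plate_d below 0.05 m/s and contact force between each of plate_a, plate_b, plate_c, plate_d and the fingers below 0.05 N and angle between plate_b's own z axis and vertical between 1.84 and 2.34 rad and angle between plate_b's own y axis and vertical between 1.35 and 1.79 rad and x of plate_b in the frame of easel between -0.012 and 0.034 m and z of plate_b in the frame of easel between 0.066 and 0.094 m and y of plate_b in the frame of easel between -0.2 and 0.2 m and angle between plate_c's own z axis and vertical between 1.84 and 2.34 rad and angle between plate_c's own y axis and vertical between 1.35 and 1.79 rad and x of plate_c in the frame of easel between -0.012 and 0.034 m and z of plate_c in the frame of easel between 0.066 and 0.094 m and y of plate_c in the frame of easel between -0.2 and 0.2 m and angle between plate_d's own z axis and vertical between 1.84 and 2.34 rad and angle between plate_d's own y axis and vertical between 1.35 and 1.79 rad and x of plate_d in the frame of easel between -0.012 and 0.034 m and z of plate_d in the frame of easel between 0.066 and 0.094 m and y of plate_d in the frame of easel between -0.2 and 0.2 m), for 0.2 s.
5. the lever is at its stop again, plates blue face out and basket hung (all of step 4 and value of joint lever above 1.1 rad and x of basket_strap in the frame of hook between -0.105 and -0.008 m and y of basket_strap in the frame of hook between -0.05 and 0.05 m and z of basket_strap in the frame of hook between 0.16 and 0.195 m and angle between basket's own z axis and vertical below 0.6 rad), for 0.05 s.
6. the lever has sprung back (value of joint lever below 0.12 rad), for 0.1 s.
At the end, for the whole second after the job is handed in: Basket released, hanging by its strap on the hook's arm (strap middle within 50 mm of the arm; a gentle swing is allowed); every plate at rest on the easel, length up the slope, blue face outward (normal within 14 deg of the easel's slope); lever back under 0.12 rad (all of step 4 and x of basket_strap in the frame of hook between -0.105 and -0.008 m and y of basket_strap in the frame of hook between -0.05 and 0.05 m and z of basket_strap in the frame of hook between 0.16 and 0.195 m and angle between basket's own z axis and vertical below 0.6 rad and linear speed of basket below 0.4 m/s and contact force between basket and the fingers below 0.05 N and value of joint lever below 0.12 rad); the robot touches nothing.
It fails at once if a bystander is shifted by more than 40 mm (distance of any of cube, cube2, printed_ring, vase, jar, can from where it was at the start of the episode above 0.04 m).
Of plate_a, plate_b, plate_c, plate_d only 3 to 4 are there at a start; the rules pass over those that are not, and their reading is None.
At some moment in a run one of basket may be knocked a few centimetres aside while the robot is not near it.
It also fails if it takes over 208 s, if anything falls off the work surface, if the arm or the gripper's body presses on something with over 40 N, if the wrist force passes 120 N, or if a joint passes its speed limit or range.

## Robot

A 6-joint arm with a two-finger parallel gripper is mounted at the origin on the work surface. World frame = base frame: x ahead of the robot, y to its left, z up, the work surface at z = 0. Lengths are in m, angles in rad, forces in N, time in s.
With the tool pointing down it reaches from about 0.225 to 0.725 m from the base axis. Payload 3.1 kg.
Tool frame: the origin (TCP) lies midway between the tips of the shut fingers; the grasp point (between the pads) lies 19 mm behind it; z points along the fingers, y is the direction in which the jaws open and shut (so a half turn about z gives the same grasp; the last joint's range is limited). The gripper opens to 85 mm and grips with 20 to 120 N. Pads are 22 mm wide; open, the fingers measure 114 mm over their backs; the gripper's body (76 mm by 85 mm) begins 54 mm behind the grasp point. The pads swing forward as they close: fully open they stand 13 mm farther back than shut.
Start: joints at [-1.448, 0.048, 0.099, 1.622, 0, 1.443], TCP at [0.13, -0.509, 0.231] pointing down, gripper open.
Joint ranges: [-2.91, 2.91], [-0.99, 1.94], [-1.21, 1.42], [-2.12, 2.29], [-1.49, 1.47], [-3.14, 3.14]. Speed limits (rad/s): [2.79, 2.79, 3.14, 3.14, 3.14, 3.14].

## Interface

Orientations are given as a rotation vector (axis times angle).
In Python, from plant import bot gives the robot as it stands.
- The arm moves only by the shell command python3 -m inch 'ROWS' [OPENING] [FORCE]. ROWS is JSON, a list of rows, each a list of 6 numbers: the shift along the tool's x, y, z in cm, then the turn, a rotation vector about the tool's x, y, z in rad. In form: [[tx, ty, tz, rx, ry, rz], ...]. A call has 1 to 20 rows; each row shifts and turns the pose as measured when the row begins, along the tool's axes as they then stand; what a row does not reach is not made up. A row lasts 1/10 s, in which the tool goes at most 50 mm and 8.59 degrees, less where a joint would pass 70% of its speed; a pose out of reach is approached as far as the arm can. A call with a gripper value outside its range is refused whole. OPENING is the closure, from 0 (fully open) to 1 (shut), set as the call begins (- or left out, the last holds). The fingers move at their own pace and stop on an object; FORCE is the grip in N (left out, the last holds). Time passes only in rows, so rows that do not move let the fingers close. It gives the time, the measured TCP pose, the force and the opening at its end, in the units of the state.
- bot.observe(): the state, without advancing time (a new reading comes with each control period).
- bot.snapshot(name): name is "scene" or "side" or "wrist"; returns the picture (400x640x3 uint8, blue, green, red); there is no depth.
- bot.calibration(name): a dict with "K" (3x3 intrinsics, pixels), "world_to_cam" (4x4, takes a point from world to camera coordinates). Camera axes: x right, y down, z forward; pixel columns grow to the right and rows downward; lengths in m; the calibration is good to about 2 mm. A picture is of the moment at which its call begins: read the wrist's pose just before it. calibration takes no time and is no camera call; for the wrist camera it gives the pose at the moment of the call.
- bot.finish_job(): hands the job in, once; it reports no verdict.
Trained networks look in the newest picture that a camera, given by its name, has taken for a name from the list of things; names that differ only in an ending like _2 or _b are one class to them, and where a whole thing is asked for, a point or a joint stands for the part that bears it (a point fixed in the world has none). Each returns a list of dicts, best first, with "score" (0 to 1); they miss things now and then, are a little off and sometimes report something else, mostly with a low value. They report only what shows in the picture. A call takes as long as a camera call.
- bot.boxes_of(camera, name): "xyz" ([x, y, z] in m, in world coordinates, good to about 4 mm: the middle of the surface that is visible of it).
The state is a dict: "time": time; "joint_positions": joint angles; "dq": joint speeds; "joint_efforts": joint torques, N m; "ee_pos": TCP position; "eef_rot": TCP orientation; "contact_force": force on the tool from outside, world axes, zero at the start; "wrist_torque": the same for the moment, N m; "opening": finger opening in m.
Only numpy, scipy, OpenCV 4.12 (cv2) and the standard library are available. Lean on these libraries where they do the work, as an engineer would, in place of code of your own. Each camera call takes 0.05 s, during which the arm holds its last target.

## Working session

There is one attempt and no reset: what is moved stays moved. The work goes in short steps, Python scripts to look and compute and a shell command to move; the robot and the scene stay as the last step left them, time stands still between calls to the robot, and variables do not carry over. Pictures are saved under pics/ and viewed, and the job is handed in when it is done.

```bash
ls; mkdir -p pics
python3 - <<'E'
from plant import bot
import cv2
s=bot.observe(); print(s)
for c in ("scene","side","wrist"):
    im=bot.snapshot(c); cv2.imwrite(f"pics/{c}0.png",im)
    k=bot.calibration(c); print(c,k["K"],k["world_to_cam"])
print(bot.observe()["time"])
E
```

```text
pics
{'time': 0.0, 'joint_positions': array([-1.44780595e+00,  4.87899282e-02,  9.75688087e-02,  1.62201314e+00,
       -5.33377659e-07,  1.44299975e+00]), 'dq': array([ 0.00049819, -0.00031066,  0.00128936,  0.00017528, -0.00152859,
       -0.00010648]), 'joint_efforts': array([-6.03319404e-04, -3.38778198e+01,  3.20017433e+01,  2.00805778e-02,
       -3.55057609e-04, -5.18768985e-06]), 'ee_pos': array([ 0.13019928, -0.507953  ,  0.23008225]), 'eef_rot': array([-3.11450776e+00, -3.92598796e-01, -8.35832418e-06]), 'contact_force': array([-0.22424275,  1.10059526,  0.01442739]), 'wrist_torque': array([0.0015985 , 0.02772344, 0.02809023]), 'opening': 0.08531389082350789}
scene [[385.19251031   0.         318.78692118]
 [  0.         385.19251031 203.28992333]
 [  0.           0.           1.        ]] [[-0.56499814  0.8250549   0.00784322  0.31110354]
 [ 0.6901332   0.47777086 -0.5435542  -0.33108215]
 [-0.45220932 -0.30169424 -0.83933742  1.40943778]
 [ 0.          0.          0.          1.        ]]
side [[366.67109094   0.         316.9590538 ]
 [  0.         366.67109094 197.61837385]
 [  0.           0.           1.        ]] [[-0.99709706 -0.07586012 -0.0065348   0.58333781]
 [-0.05547382  0.78255887 -0.62010021  0.07368893]
 [ 0.05215474 -0.61793758 -0.7844954   1.35264859]
 [ 0.          0.          0.          1.        ]]
wrist [[277.64965109   0.         319.06859281]
 [  0.         277.64965109 198.09712521]
 [  0.           0.           1.        ]] [[ 0.24794865 -0.96877079 -0.00214786 -0.5232227 ]
 [-0.93388555 -0.23960852  0.26541579 -0.03477181]
 [-0.25764171 -0.06380363 -0.96413165  0.37848636]
 [ 0.          0.          0.          1.        ]]
0.15
```

View pics/scene0.png

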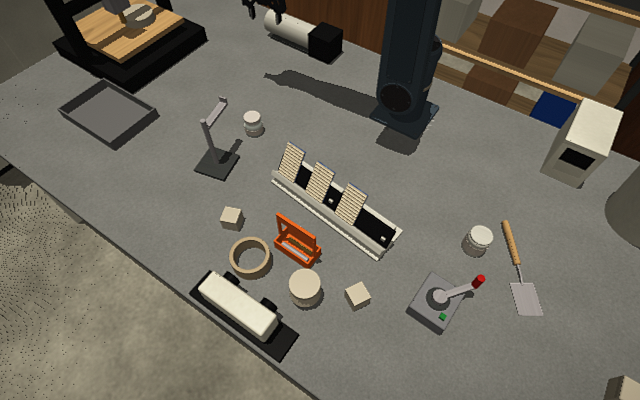

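View pics/side0.png

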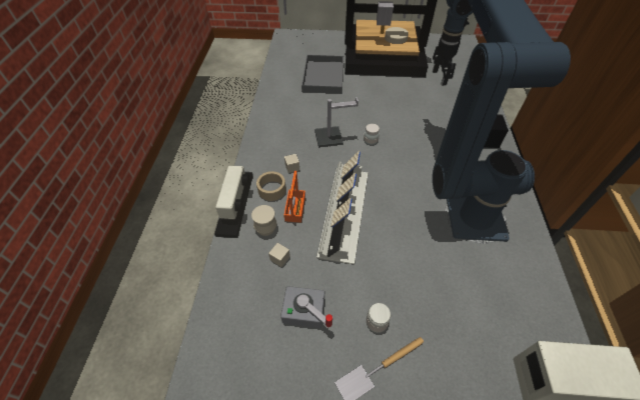

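Run:
```python
from plant import bot
import numpy as np
for c in ("scene","side"):
  for n in ("easel","plate_a","basket","basket_strap","hook","trigger","lever_knob","cube","printed_ring","vase","jar","can"):
    r=bot.boxes_of(c,n)
    print(c,n,[(np.round(d["xyz"],3).tolist(),round(d["score"],2)) for d in r])
print(bot.observe()["time"])
```

```text
scene easel [([0.524, 0.079, 0.04], 0.89)]
scene plate_a [([0.472, -0.158, 0.083], 0.78), ([0.499, 0.079, 0.089], 0.66)]
scene basket [([0.671, 0.008, 0.022], 0.71), ([0.398, 0.414, 0.073], 0.71), ([0.393, -0.381, 0.047], 0.63)]
scene basket_strap [([0.669, 0.002, 0.024], 0.83), ([0.773, 0.109, 0.088], 0.62)]
scene hook [([0.562, -0.392, 0.01], 0.7)]
scene trigger [([0.612, 0.4, 0.056], 0.6)]
scene lever_knob [([0.569, 0.42, 0.079], 0.82), ([0.775, 0.105, 0.09], 0.39)]
scene cube [([0.709, -0.195, 0.048], 0.8), ([0.701, 0.22, 0.052], 0.57), ([0.501, 0.076, 0.086], 0.34), ([0.775, -0.072, 0.045], 0.15)]
scene printed_ring [([0.774, -0.075, 0.044], 0.67)]
scene vase [([0.566, -0.389, 0.011], 0.72), ([0.501, 0.075, 0.09], 0.7), ([0.775, 0.109, 0.091], 0.63)]
scene jar [([0.392, -0.383, 0.05], 0.64), ([0.566, 0.42, 0.08], 0.41), ([0.774, -0.074, 0.04], 0.37)]
scene can [([0.4, 0.408, 0.07], 0.72), ([0.473, -0.157, 0.083], 0.56)]
side easel [([0.49, 0.085, 0.016], 0.71)]
side plate_a [([0.481, -0.038, 0.086], 0.78), ([0.498, 0.08, 0.095], 0.75)]
side basket [([0.67, 0.016, 0.03], 0.97)]
side basket_strap [([0.665, 0.01, 0.028], 0.78)]
side hook [([0.561, -0.396, 0.014], 0.6)]
side trigger [([0.59, 0.415, 0.056], 0.75)]
side lever_knob [([0.565, 0.424, 0.076], 0.57), ([0.564, -0.395, 0.014], 0.34)]
side cube [([0.706, -0.192, 0.046], 0.62), ([0.693, 0.23, 0.048], 0.6)]
side printed_ring [([0.772, -0.071, 0.037], 0.91), ([0.57, 0.423, 0.08], 0.71), ([0.594, 0.413, 0.055], 0.49)]
side vase [([0.766, 0.124, 0.087], 0.8)]
side jar [([0.385, -0.366, 0.05], 0.74)]
side can [([0.38, 0.427, 0.075], 0.93)]
1.35
```

Run:
```python
import cv2
a=cv2.imread("pics/scene0.png"); b=cv2.imread("pics/side0.png")
cv2.imwrite("pics/c1.png",cv2.resize(a[130:270,210:410],None,fx=4,fy=4,interpolation=cv2.INTER_CUBIC))
cv2.imwrite("pics/c2.png",cv2.resize(a[90:190,180:280],None,fx=6,fy=6,interpolation=cv2.INTER_CUBIC))
cv2.imwrite("pics/c3.png",cv2.resize(b[140:270,270:390],None,fx=4.5,fy=4.5,interpolation=cv2.INTER_CUBIC))
cv2.imwrite("pics/c4.png",cv2.resize(b[85:155,300:390],None,fx=7,fy=7,interpolation=cv2.INTER_CUBIC))
```

```text
(no output)
```

View pics/c1.png

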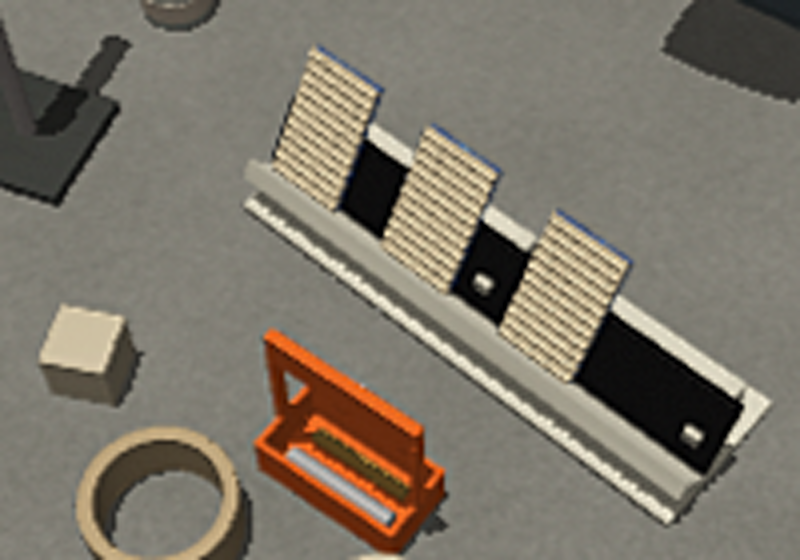

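View pics/c2.png

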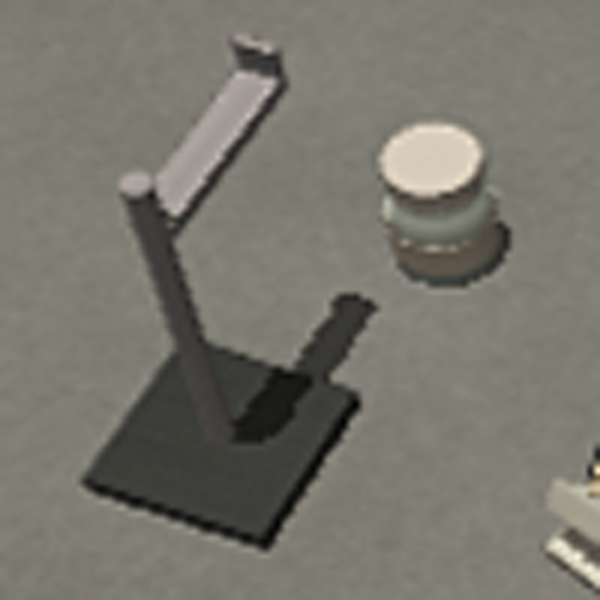

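View pics/c3.png

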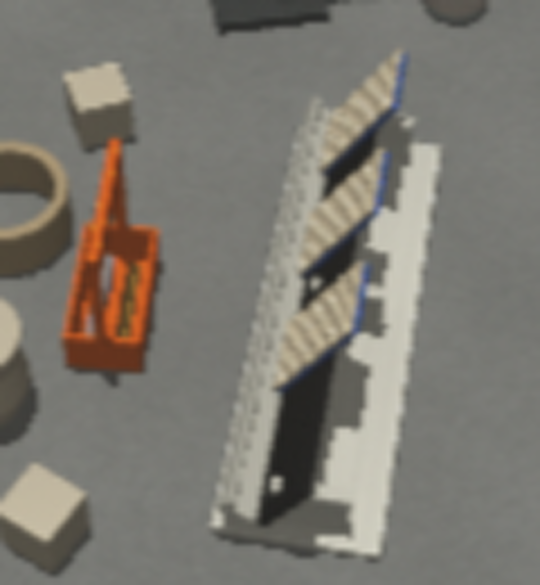

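View pics/c4.png

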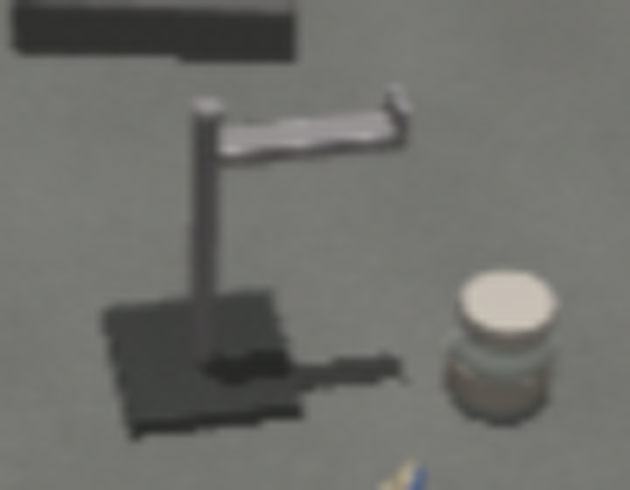

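```bash
cat > h.py <<'E'
import numpy as np
from scipy.optimize import least_squares
from scipy.spatial.transform import Rotation as R
CAL={}
def cal(c):
    if c not in CAL:
        from plant import bot
        k=bot.calibration(c); CAL[c]=(np.array(k["K"]),np.array(k["world_to_cam"]))
    return CAL[c]
def proj(c,P,k=None):
    K,T=k or cal(c); P=np.atleast_2d(P); q=P@T[:3,:3].T+T[:3,3]; q=q@K.T; return q[:,:2]/q[:,2:]
def ray(c,uv,z,k=None):
    K,T=k or cal(c); d=T[:3,:3].T@np.linalg.inv(K)@[uv[0],uv[1],1]; o=-T[:3,:3].T@T[:3,3]
    return o+d*(z-o[2])/d[2]
def crop(o,s,uv): return np.array(o)+(np.array(uv,float)+.5)/s-.5
def pose2(p,P):
    c,s=np.cos(p[2]),np.sin(p[2]); P=np.atleast_2d(P)
    return np.c_[c*P[:,0]-s*P[:,1]+p[0], s*P[:,0]+c*P[:,1]+p[1], P[:,2]]
def fit(obs,x0,model=None,**kw):
    # obs: (cam, uv, localpoint(fn of extra) )
    def f(p):
        return np.concatenate([proj(c,pose2(p,L(p) if callable(L) else L))[0]-uv for c,uv,L in obs])
    r=least_squares(f,x0,loss='soft_l1',**kw); return r.x,np.round(f(r.x).reshape(-1,2),1).tolist()
E
python3 - <<'E'
from h import *
S=lambda u,v:crop((210,130),4,(u,v)); D=lambda u,v:crop((270,140),4.5,(u,v))
xo,zo=-.0162,.1301
ob=[]
for i,(l,r) in enumerate([((314,50),(378,96)),((430,131),(495,175)),((556,215),(625,263))]):
    ob+=[("scene",S(*l),lambda p,i=i:[xo,p[3+i]-.033,zo]),("scene",S(*r),lambda p,i=i:[xo,p[3+i]+.033,zo])]
for i,(l,r) in enumerate([((400,55),(393,105)),((384,155),(376,213)),((364,266),(355,333))]):
    ob+=[("side",D(*l),lambda p,i=i:[xo,p[3+i]-.033,zo]),("side",D(*r),lambda p,i=i:[xo,p[3+i]+.033,zo])]
ob+=[("scene",S(742,402),[-.001,.21,.0837])]
x,r=fit(ob,[.49,.04,-.1,-.15,-.05,.05]); print("easel",np.round(x,4),r)
for i in range(3): print(pose2(x,[.007,x[3+i],.08]).round(4))
S2=lambda u,v:crop((180,90),6,(u,v)); D2=lambda u,v:crop((300,85),7,(u,v))
ob=[("scene",S2(137,184),[0,0,.2]),("side",D2(208,105),[0,0,.2]),("scene",S2(260,50),[-.113,0,.193]),("side",D2(398,90),[-.113,0,.193])]
for c,f,pts in(("scene",S2,[(85,482),(355,402),(268,538),(192,347)]),("side",D2,[(272,292),(135,430),(103,312),(300,405)])):
    for uv,L in zip(pts,([.055,-.055,.012],[-.055,.055,.012],[.055,.055,.012],[-.055,-.055,.012])): ob.append((c,f(*uv),L))
x,r=fit(ob,[.56,-.39,0]); print("hook",x.round(4),r)
ob=[("scene",S(265,335),[.0045,-.06,.146]),("scene",S(420,430),[.0045,.06,.146]),("scene",S(258,465),[.031,-.06,0]),("scene",S(395,555),[.031,.06,0]),
("side",D(113,140),[0,-.06,.146]),("side",D(95,258),[0,.06,.146]),("side",D(65,365),[.031,.06,0]),("side",D(140,370),[-.031,.06,0])]
x,r=fit(ob,[.67,.01,-.1]); print("basket",x.round(4),r)
E
```

```text
easel [ 0.4802  0.008  -0.1068 -0.1635 -0.0488  0.067 ] [[0.2, -0.4], [0.6, -0.8], [0.2, -1.1], [1.6, -0.2], [0.1, -0.9], [1.9, -0.1], [-0.7, -0.9], [-1.2, 0.4], [-0.8, -1.0], [-1.3, -0.0], [-0.4, -0.8], [-0.9, -0.2], [-0.1, 0.1]]
[[ 0.4698 -0.1554  0.08  ]]
[[ 0.482  -0.0413  0.08  ]]
[[0.4943 0.0738 0.08  ]]
hook [ 0.5673 -0.3948  0.1739] [[-0.0, 0.4], [-0.8, 0.5], [1.1, -0.1], [-0.2, 2.3], [-1.0, -1.3], [0.9, -0.7], [-2.4, 0.9], [-0.1, -2.1], [-24.3, 1.8], [23.0, -2.9], [2.3, 15.8], [-4.0, -16.1]]
basket [ 0.667   0.0058 -0.0125] [[-0.0, 0.1], [-1.2, 0.1], [0.3, 0.4], [-0.2, 0.3], [0.4, -0.1], [-0.1, -0.0], [0.7, 0.3], [0.8, 0.4]]
```

```bash
cat >> h.py <<'E'
def tool(z,y):
    z=np.array(z,float); z/=np.linalg.norm(z); y=np.array(y,float); y-=z*(y@z); y/=np.linalg.norm(y)
    return R.from_matrix(np.c_[np.cross(y,z),y,z])
def ang(a,up=0): return np.array([np.cos(a),np.sin(a),up])
def plan(p,Rt=None,n=None,s=None,start=None,v=4.8,w=.145):
    """print rows from current (or start) to target"""
    if start is None:
        from plant import bot
        s=s or bot.observe(); p0=np.array(s["ee_pos"]); R0=R.from_rotvec(s["eef_rot"])
    else: p0,R0=start
    p=np.array(p,float); Rt=Rt or R0
    d=(R0.inv()*Rt).as_rotvec()
    n=n or max(1,int(np.ceil(max(np.linalg.norm(p-p0)*100/v,np.linalg.norm(d)/w))))
    Ri=R0; rows=[]
    for i in range(n):
        t=Ri.inv().apply((p-p0)/n)*100; rows.append([round(float(a),2) for a in t]+[round(float(a),3) for a in d/n]); Ri=Ri*R.from_rotvec(d/n)
    print(n,"rows","dist",round(np.linalg.norm(p-p0),3)); print(rows)
    return p,Rt
def st():
    from plant import bot
    s=bot.observe(); print("t",round(s["time"],2),"p",np.round(s["ee_pos"],4),"z",R.from_rotvec(s["eef_rot"]).as_matrix()[:,2].round(3),"y",R.from_rotvec(s["eef_rot"]).as_matrix()[:,1].round(3),"F",np.round(s["contact_force"],1),"open",round(s["opening"],4),"q",np.round(s["joint_positions"],2)); return s
E
python3 - <<'E'
from h import *
st()
a=plan([.35,-.25,.30],tool([0,0,-1],ang(-.6)))
b=plan([.667,.006,.24],tool([0,0,-1],ang(-.0125)),start=a)
plan([.667,.006,.121],tool([0,0,-1],ang(-.0125)),start=b)
E
```

```text
t 1.35 p [ 0.1303 -0.5086  0.2313] z [-0.  0. -1.] y [ 0.248 -0.969 -0.   ] F [ 0.6  1.3 -0.2] open 0.0855 q [-1.45  0.05  0.1   1.62 -0.    1.44]
8 rows dist 0.346
[[3.46, -2.45, -0.86, -0.0, 0.0, -0.09], [3.67, -2.13, -0.86, -0.0, 0.0, -0.09], [3.85, -1.79, -0.86, -0.0, 0.0, -0.09], [3.99, -1.44, -0.86, -0.0, 0.0, -0.09], [4.1, -1.07, -0.86, -0.0, 0.0, -0.09], [4.18, -0.7, -0.86, -0.0, 0.0, -0.09], [4.23, -0.32, -0.86, -0.0, 0.0, -0.09], [4.24, 0.06, -0.86, -0.0, 0.0, -0.09]]
9 rows dist 0.412
[[4.34, 1.3, 0.67, 0.0, 0.0, -0.065], [4.24, 1.58, 0.67, 0.0, 0.0, -0.065], [4.13, 1.85, 0.67, 0.0, 0.0, -0.065], [4.0, 2.12, 0.67, 0.0, 0.0, -0.065], [3.85, 2.38, 0.67, 0.0, 0.0, -0.065], [3.69, 2.62, 0.67, 0.0, 0.0, -0.065], [3.51, 2.86, 0.67, 0.0, 0.0, -0.065], [3.32, 3.08, 0.67, 0.0, 0.0, -0.065], [3.11, 3.29, 0.67, 0.0, 0.0, -0.065]]
3 rows dist 0.119
[[0.0, 0.0, 3.97, 0.0, 0.0, 0.0], [0.0, 0.0, 3.97, 0.0, 0.0, 0.0], [0.0, 0.0, 3.97, 0.0, 0.0, 0.0]]
```

```bash
python3 -m inch '[[3.5,-2.5,-0.9,0,0,-0.09],[3.7,-2.1,-0.9,0,0,-0.09],[3.9,-1.8,-0.9,0,0,-0.09],[4,-1.4,-0.9,0,0,-0.09],[4.1,-1.1,-0.9,0,0,-0.09],[4.2,-0.7,-0.9,0,0,-0.09],[4.2,-0.3,-0.9,0,0,-0.09],[4.2,0.1,-0.9,0,0,-0.09]]' 0 40
python3 - <<'E'
from h import *
st()
plan([.667,.006,.24],tool([0,0,-1],ang(-.0125)))
E
```

```text
time: 2.15
ee_pos: [0.3529, -0.2428, 0.3032]
eef_rot: [-2.766, -1.488, -0.002]
contact_force: [0.5, 0.2, -0.5]
opening: 0.0853
t 2.15 p [ 0.3529 -0.2428  0.3032] z [ 0.001  0.001 -1.   ] y [ 0.834 -0.551 -0.   ] F [ 0.5  0.2 -0.5] open 0.0853 q [-0.76 -0.17  0.04  1.78  0.    1.39]
9 rows dist 0.406
[[4.23, 1.39, 0.71, 0.0, -0.0, -0.063], [4.13, 1.65, 0.71, 0.0, -0.0, -0.063], [4.02, 1.91, 0.71, 0.0, -0.0, -0.063], [3.89, 2.16, 0.71, 0.0, -0.0, -0.063], [3.74, 2.41, 0.71, 0.0, -0.0, -0.063], [3.58, 2.64, 0.7, 0.0, -0.0, -0.063], [3.41, 2.86, 0.7, 0.0, -0.0, -0.063], [3.22, 3.07, 0.7, 0.0, -0.0, -0.063], [3.02, 3.27, 0.7, 0.0, -0.0, -0.063]]
```

```bash
python3 -m inch '[[4.2,1.4,0.7,0,0,-0.063],[4.1,1.7,0.7,0,0,-0.063],[4,1.9,0.7,0,0,-0.063],[3.9,2.2,0.7,0,0,-0.063],[3.7,2.4,0.7,0,0,-0.063],[3.6,2.6,0.7,0,0,-0.063],[3.4,2.9,0.7,0,0,-0.063],[3.2,3.1,0.7,0,0,-0.063],[3,3.3,0.7,0,0,-0.063],[0,0,0,0,0,0]]'
python3 - <<'E'
from h import *
from plant import bot
import cv2
st()
kw=bot.calibration("wrist")
k=(np.array(kw["K"]),np.array(kw["world_to_cam"]))
im=bot.snapshot("wrist")
for P in ([.667,.006,.146],[.667,.066,.146],[.667,-.054,.146]): 
    uv=proj(None,P,k)[0]; print(uv); cv2.circle(im,tuple(int(a) for a in uv),2,(0,255,0),-1)
cv2.imwrite("pics/w1.png",im)
im=bot.snapshot("side");cv2.imwrite("pics/s1.png",im)
plan([.667,.006,.121],tool([0,0,-1],ang(-.0125)))
E
```

```text
time: 3.15
ee_pos: [0.6804, 0.0239, 0.2381]
eef_rot: [2.198, 2.233, 0.0]
contact_force: [-0.4, -1.0, -1.6]
opening: 0.0854
t 3.15 p [0.6804 0.0239 0.2381] z [ 0.006 -0.005 -1.   ] y [1.    0.016 0.006] F [-0.4 -1.  -1.6] open 0.0854 q [-0.06  0.48  0.64  1.72 -0.    1.49]
[303.86629662 220.00586701]
[303.92380962 152.61204952]
[303.81582956 279.14324566]
3 rows dist 0.123
[[-0.45, -0.41, 4.06, 0.003, 0.003, 0.008], [-0.46, -0.4, 4.06, 0.003, 0.003, 0.008], [-0.48, -0.38, 4.06, 0.003, 0.003, 0.008]]
```

View pics/w1.png

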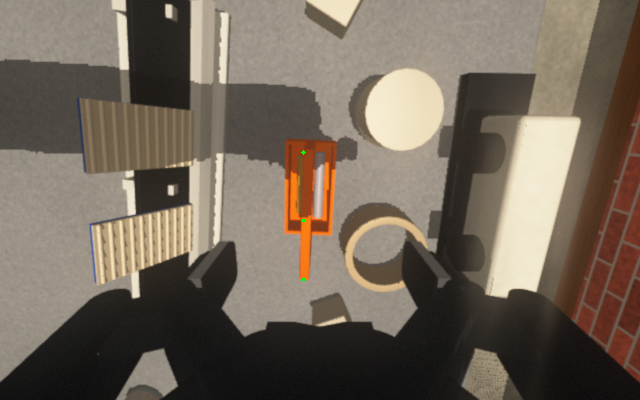

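View pics/s1.png

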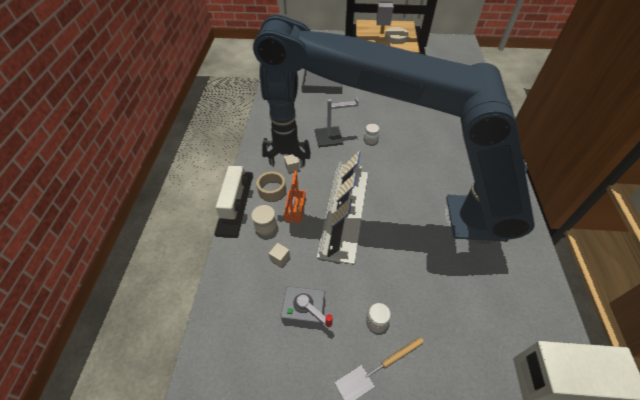

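```bash
python3 -m inch '[[-0.5,-0.4,3,0.003,0.003,0.008],[-0.5,-0.4,3,0.003,0.003,0.008],[-0.4,-0.5,3,0.003,0.003,0.008],[0,0,0,0,0,0]]'
python3 - <<'E'
from h import *
from plant import bot
import cv2
st()
im=bot.snapshot("wrist");cv2.imwrite("pics/w2.png",im)
im=bot.snapshot("side");cv2.imwrite("pics/s2.png",cv2.resize(im[90:250,200:400],None,fx=4,fy=4))
plan([.667,.006,.121],tool([0,0,-1],ang(-.0125)))
E
```

```text
time: 3.65
ee_pos: [0.6641, 0.0014, 0.1585]
eef_rot: [2.237, 2.194, 0.009]
contact_force: [-0.2, 0.1, -1.1]
opening: 0.0853
t 3.65 p [0.6641 0.0014 0.1585] z [ 0.01  -0.001 -1.   ] y [ 1.    -0.019  0.01 ] F [-0.2  0.1 -1.1] open 0.0853 q [-0.1   0.4   0.37  1.53 -0.    1.49]
1 rows dist 0.044
[[0.43, -0.24, 4.42, 0.022, 0.002, -0.006]]
```

View pics/w2.png

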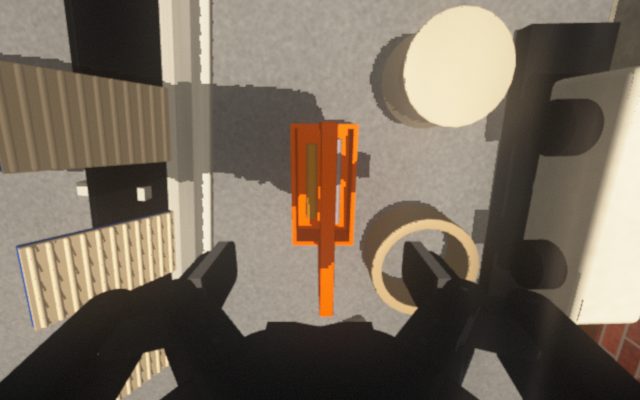

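View pics/s2.png

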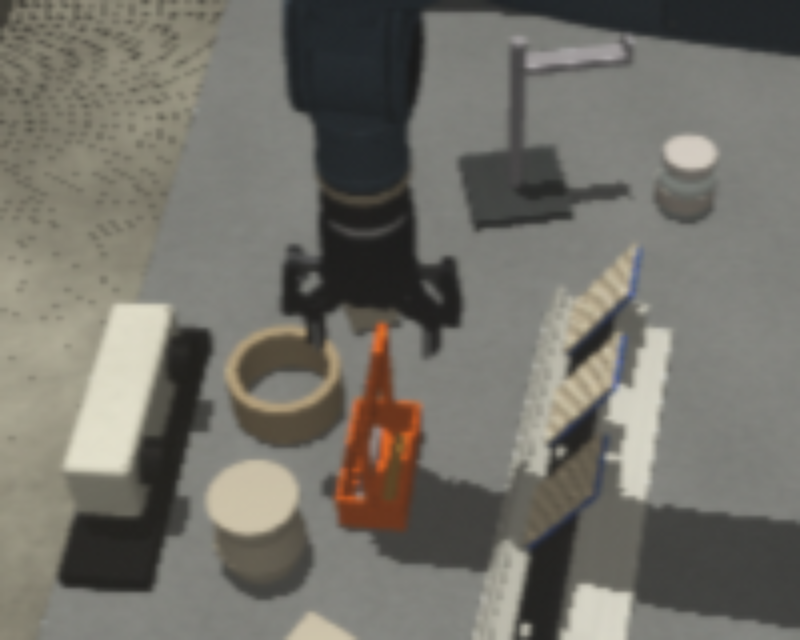

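```bash
python3 -m inch '[[0.4,0,1.9,0.01,0,0],[0,0,1.8,0.01,0,0],[0,0,0,0,0,0]]' && python3 -m inch '[[0,0,0,0,0,0],[0,0,0,0,0,0],[0,0,0,0,0,0],[0,0,0,0,0,0],[0,0,0,0,0,0],[0,0,0,0,0,0],[0,0,0,0,0,0],[0,0,0,0,0,0]]' 1 40
python3 - <<'E'
from h import *
st()
E
```

```text
time: 4.05
ee_pos: [0.6738, 0.0051, 0.1351]
eef_rot: [2.234, 2.191, 0.014]
contact_force: [0.6, -0.9, -0.3]
opening: 0.0856
time: 4.85
ee_pos: [0.6751, 0.0057, 0.1362]
eef_rot: [2.231, 2.191, 0.016]
contact_force: [-0.5, -0.8, -0.2]
opening: 0.0074
t 4.85 p [0.6751 0.0057 0.1362] z [ 0.017 -0.003 -1.   ] y [ 1.    -0.018  0.017] F [-0.5 -0.8 -0.2] open 0.0074 q [-0.09  0.42  0.35  1.48 -0.    1.5 ]
```

```bash
python3 -m inch '[[0,0,0,0,0,0],[0,0,0,0,0,0],[0,0,0,0,0,0],[0,0,0,0,0,0],[0,0,1.4,0.01,0,0],[0,0,0.5,0,0,0],[0,0,0,0,0,0]]' 0.4
python3 - <<'E'
from h import *
st()
E
```

```text
time: 5.55
ee_pos: [0.676, 0.0055, 0.1164]
eef_rot: [2.236, 2.195, 0.006]
contact_force: [-0.4, 0.2, 0.2]
opening: 0.0512
t 5.55 p [0.676  0.0055 0.1164] z [ 0.008 -0.003 -1.   ] y [ 1.    -0.018  0.008] F [-0.4  0.2  0.2] open 0.0512 q [-0.09  0.44  0.34  1.46 -0.    1.5 ]
```

```bash
python3 -m inch '[[0,-0.3,-0.4,0,0,0],[0,0,0,0,0,0],[0,0,0,0,0,0],[0,0,0,0,0,0],[0,0,0,0,0,0],[0,0,0,0,0,0],[0,0,0,0,0,0]]' 1 40
python3 - <<'E'
from h import *
from plant import bot
import cv2
st()
im=bot.snapshot("scene");cv2.imwrite("pics/s3.png",cv2.resize(im[130:300,200:400],None,fx=4,fy=4)[:600])
E
```

```text
time: 6.25
ee_pos: [0.672, 0.0056, 0.1197]
eef_rot: [2.237, 2.196, 0.004]
contact_force: [1.1, -0.1, -0.4]
opening: 0.0082
t 6.25 p [0.672  0.0056 0.1197] z [ 0.006 -0.003 -1.   ] y [ 1.    -0.018  0.006] F [ 1.1 -0.1 -0.4] open 0.0082 q [-0.09  0.43  0.33  1.46 -0.    1.5 ]
```

View pics/s3.png

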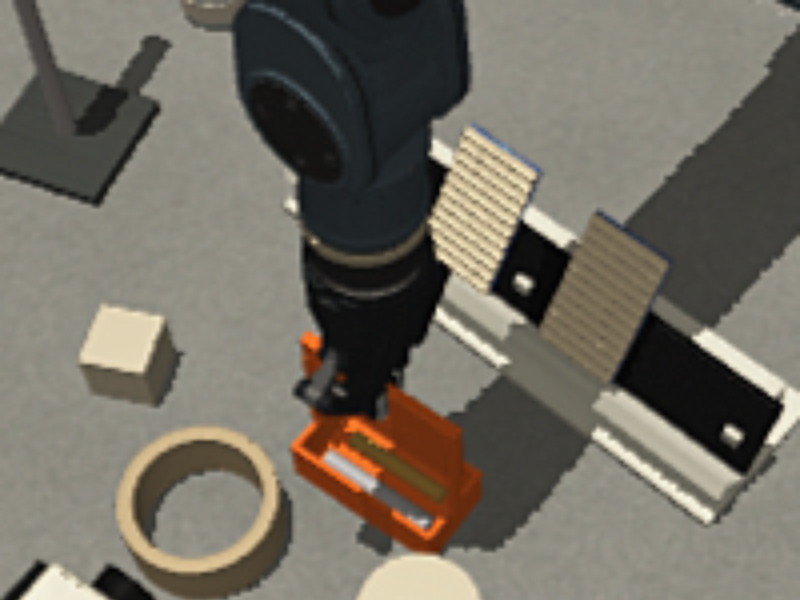

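```bash
python3 -m inch '[[0,0,-1,0,0,0],[0,0,-3,0,0,0],[0,0,-4,0,0,0],[0,0,-4,0,0,0],[0,0,-4,0,0,0],[0,0,0,0,0,0]]'
python3 - <<'E'
from h import *
S2=lambda u,v:crop((180,90),6,(u,v)); D2=lambda u,v:crop((300,85),7,(u,v))
ob=[("scene",S2(137,184),[0,0,.2]),("side",D2(208,105),[0,0,.2]),("scene",S2(260,50),[-.113,0,.193]),("side",D2(398,90),[-.113,0,.193])]
for c,f,pts in(("scene",S2,[(85,482),(355,402),(268,538),(192,347)]),("side",D2,[(103,312),(300,405),(135,430),(272,292)])):
    for uv,L in zip(pts,([.055,-.055,.012],[-.055,.055,.012],[.055,.055,.012],[-.055,-.055,.012])): ob.append((c,f(*uv),L))
x,r=fit(ob,[.56,-.39,0]); print("hook",x.round(4),r)
np.save("hook.npy",x)
print(pose2(x,[[-.17,0,.0],[-.06,0,0]]))
st()
plan(pose2(x,[-.17,0,.285])[0],tool([0,0,-1],ang(x[2])),v=4)
E
```

```text
time: 6.9
ee_pos: [0.6686, 0.0063, 0.2844]
eef_rot: [2.241, 2.2, -0.003]
contact_force: [0.4, 0.5, 0.4]
opening: 0.0083
hook [ 0.5659 -0.3933  0.2357] [[0.7, 0.3], [-0.4, 0.8], [-0.2, -0.8], [-0.1, 1.4], [-0.0, -0.3], [1.2, -1.9], [-0.3, 0.4], [-0.8, -1.8], [-0.5, -0.3], [0.4, 0.3], [-1.1, -0.3], [-0.5, -0.2]]
[[ 0.40057144 -0.43301673  0.        ]
 [ 0.50752931 -0.40732596  0.        ]]
t 6.9 p [0.6686 0.0063 0.2844] z [-0.    -0.002 -1.   ] y [ 1.    -0.018 -0.   ] F [0.4 0.5 0.4] open 0.0083 q [-0.09  0.49  0.74  1.82 -0.    1.5 ]
13 rows dist 0.515
[[-3.42, -2.0, 0.0, -0.0, 0.0, -0.02], [-3.38, -2.07, 0.0, -0.0, 0.0, -0.02], [-3.34, -2.13, 0.0, -0.0, 0.0, -0.02], [-3.29, -2.2, 0.0, -0.0, 0.0, -0.02], [-3.25, -2.26, 0.0, -0.0, 0.0, -0.02], [-3.21, -2.32, 0.0, -0.0, 0.0, -0.02], [-3.16, -2.39, -0.0, -0.0, 0.0, -0.02], [-3.11, -2.45, -0.0, -0.0, 0.0, -0.02], [-3.06, -2.51, -0.0, -0.0, 0.0, -0.02], [-3.01, -2.57, -0.0, -0.0, 0.0, -0.02], [-2.96, -2.62, -0.0, -0.0, 0.0, -0.02], [-2.91, -2.68, -0.0, -0.0, 0.0, -0.02], [-2.86, -2.74, -0.0, -0.0, 0.0, -0.02]]
```

```bash
python3 -m inch '[[-3.4,-2,-0.5,0,0,-0.02],[-3.4,-2.1,-0.5,0,0,-0.02],[-3.3,-2.1,-0.5,0,0,-0.02],[-3.3,-2.2,-0.5,0,0,-0.02],[-3.2,-2.3,-0.5,0,0,-0.02],[-3.2,-2.3,-0.5,0,0,-0.02],[-3.2,-2.4,-0.5,0,0,-0.02],[-3.1,-2.5,-0.5,0,0,-0.02],[-3.1,-2.5,-0.5,0,0,-0.02],[-3,-2.6,-0.5,0,0,-0.02],[-3,-2.6,0,0,0,-0.02],[-2.9,-2.7,0,0,0,-0.02],[-2.9,-2.7,0,0,0,-0.02],[0,0,0,0,0,0]]'
python3 - <<'E'
from h import *
from plant import bot
import cv2
st()
im=bot.snapshot("scene");cv2.imwrite("pics/s4.png",im)
im=bot.snapshot("side");cv2.imwrite("pics/s4b.png",cv2.resize(im[30:180,270:470],None,fx=4,fy=4))
x=np.load("hook.npy")
plan(pose2(x,[-.175,0,.222])[0],tool([0,0,-1],ang(x[2])),v=4)
E
```

```text
time: 8.3
ee_pos: [0.3944, -0.4503, 0.3335]
eef_rot: [1.916, 2.488, -0.002]
contact_force: [1.3, 1.0, -1.7]
opening: 0.0077
t 8.3 p [ 0.3944 -0.4503  0.3335] z [ 0.    -0.002 -1.   ] y [ 0.967  0.256 -0.   ] F [ 1.3  1.  -1.7] open 0.0077 q [-0.96  0.31  0.61  1.87 -0.    0.35]
3 rows dist 0.113
[[0.42, 0.07, 3.75, 0.001, 0.0, 0.009], [0.42, 0.07, 3.75, 0.001, 0.0, 0.009], [0.42, 0.07, 3.75, 0.001, 0.0, 0.009]]
```

View pics/s4.png

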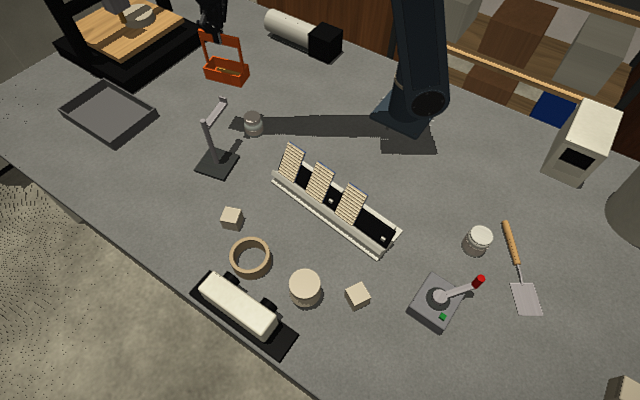

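View pics/s4b.png

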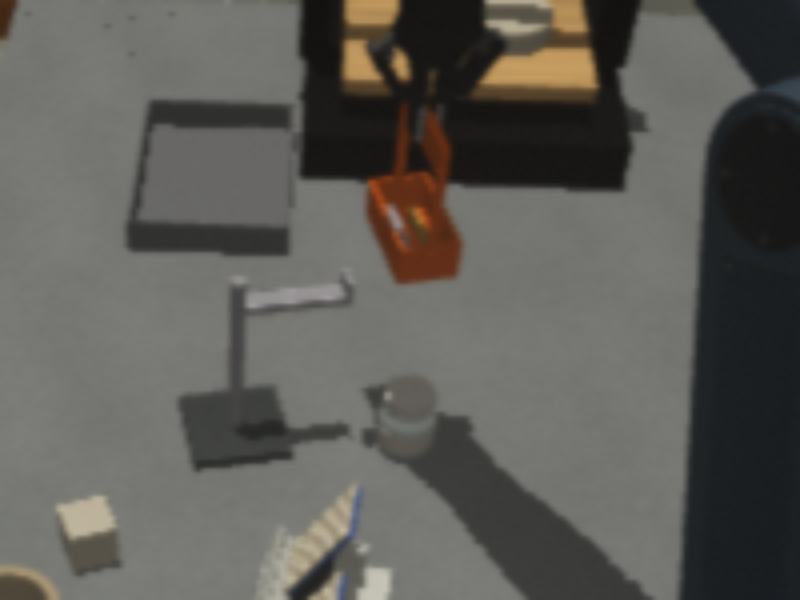

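```bash
python3 -m inch '[[0.4,0.1,3,0,0,0.01],[0.4,0.1,3,0,0,0.01],[0.4,0.1,3,0,0,0],[0,0,1.8,0,0,0],[0,0,0,0,0,0],[0,0,0,0,0,0]]'
python3 - <<'E'
from h import *
from plant import bot
import cv2
st()
im=bot.snapshot("scene");cv2.imwrite("pics/s5.png",cv2.resize(im[30:180,150:300],None,fx=4,fy=4))
im=bot.snapshot("side");cv2.imwrite("pics/s5b.png",cv2.resize(im[50:170,290:410],None,fx=5,fy=5))
x=np.load("hook.npy")
plan(pose2(x,[-.06,0,.222])[0],tool([0,0,-1],ang(x[2])),v=2.5)
E
```

```text
time: 9.0
ee_pos: [0.4018, -0.4271, 0.2254]
eef_rot: [1.924, 2.476, 0.006]
contact_force: [1.4, 0.6, -0.6]
opening: 0.0084
t 9.0 p [ 0.4018 -0.4271  0.2254] z [ 0.007 -0.    -1.   ] y [0.969 0.247 0.007] F [ 1.4  0.6 -0.6] open 0.0084 q [-0.93  0.2   0.26  1.62  0.01  0.39]
5 rows dist 0.108
[[-0.12, 2.15, 0.1, 0.001, 0.001, 0.003], [-0.11, 2.15, 0.1, 0.001, 0.001, 0.003], [-0.11, 2.15, 0.09, 0.001, 0.001, 0.003], [-0.1, 2.15, 0.09, 0.001, 0.001, 0.003], [-0.1, 2.15, 0.09, 0.001, 0.001, 0.003]]
```

View pics/s5.png

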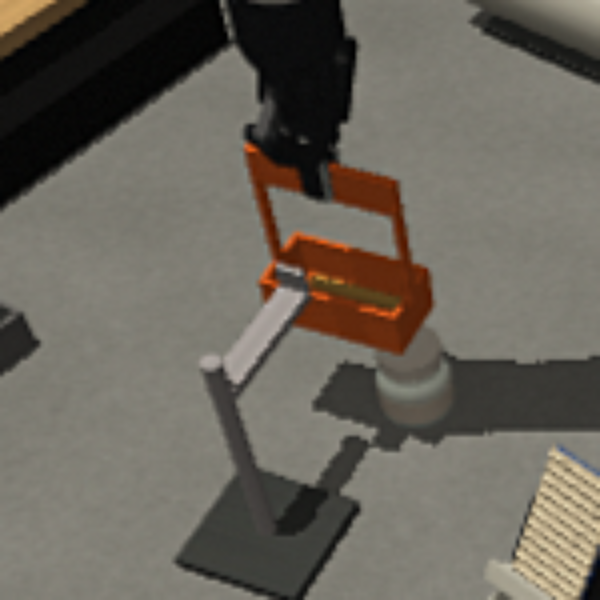

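View pics/s5b.png

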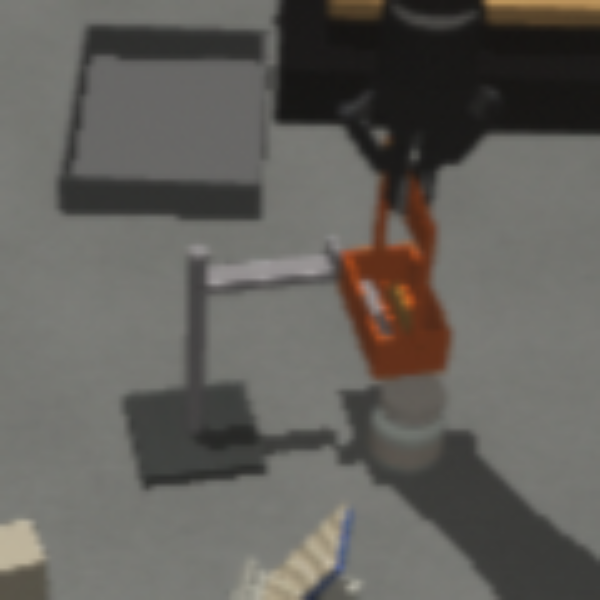

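Run:
```python
from h import *
import cv2
x=np.load("hook.npy")
p=[.4018,-.4271,.25]; dz=.2214-.116
for cam,f,o,s in(("scene","s5",(150,30),4),("side","s5b",(290,50),5)):
    im=cv2.imread(f"pics/{f}.png")
    for L in [[sx*.031,sy*.06,z] for sx in(-1,1) for sy in(-1,1) for z in(0,.04)]+[[sx*.0045,sy*.06,z] for sx in(-1,1) for sy in(-1,1) for z in (.116,.146)]:
        P=pose2(p,L)[0]; P[2]+=dz
        u=(proj(cam,P)[0]+.5-np.array(o))*s; cv2.circle(im,tuple(int(a) for a in u),3,(0,255,0),-1)
    for L in [[-.105,-.012,.175],[-.105,.012,.175],[-.008,-.012,.175],[-.008,.012,.175],[-.113,0,.193]]:
        u=(proj(cam,pose2(x,L)[0])[0]+.5-np.array(o))*s; cv2.circle(im,tuple(int(a) for a in u),3,(255,255,0),-1)
    cv2.imwrite(f"pics/{f}o.png",im[:600])
```

```text
(no output)
```

View pics/s5o.png

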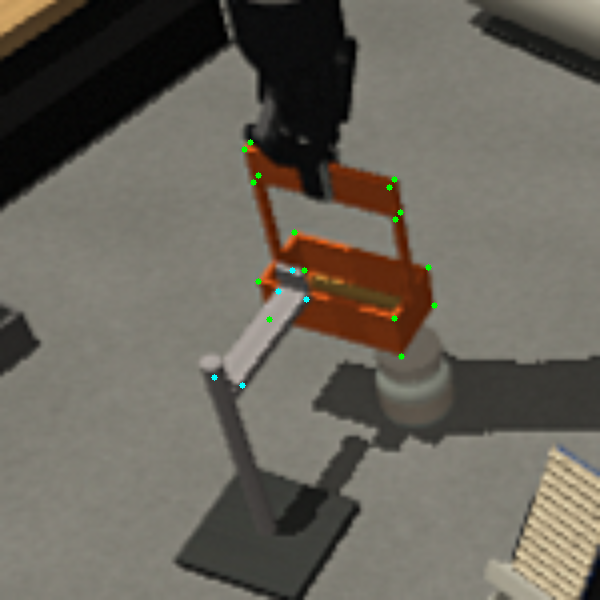

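View pics/s5bo.png

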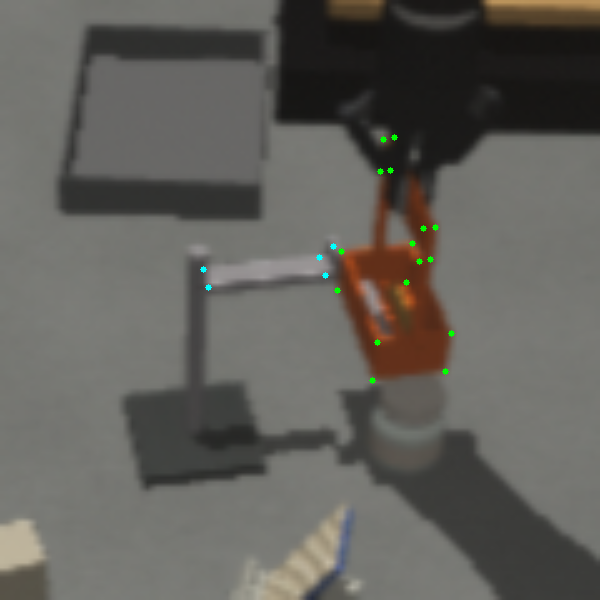

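```bash
python3 -m inch '[[-0.1,2.2,0,0,0,0],[-0.1,2.2,0,0,0,0],[-0.1,2.2,0,0,0,0],[-0.1,2.1,0,0,0,0],[-0.1,2.1,0,0,0,0],[0,0,0,0,0,0]]'
python3 - <<'E'
from h import *
from plant import bot
import cv2
st()
im=bot.snapshot("scene");cv2.imwrite("pics/s6.png",cv2.resize(im[30:180,150:300],None,fx=4,fy=4))
x=np.load("hook.npy")
plan(pose2(x,[-.06,0,.184])[0],tool([0,0,-1],ang(x[2])),v=2)
E
```

```text
time: 9.7
ee_pos: [0.5151, -0.4092, 0.2391]
eef_rot: [1.915, 2.458, 0.0]
contact_force: [0.5, -0.4, -0.9]
opening: 0.0081
t 9.7 p [ 0.5151 -0.4092  0.2391] z [ 0.021 -0.016 -1.   ] y [0.969 0.245 0.016] F [ 0.5 -0.4 -0.9] open 0.0081 q [-0.77  0.39  0.51  1.67  0.    0.55]
3 rows dist 0.056
[[0.17, -0.21, 1.85, 0.005, 0.007, 0.004], [0.16, -0.21, 1.85, 0.005, 0.007, 0.004], [0.14, -0.2, 1.85, 0.005, 0.007, 0.004]]
```

View pics/s6.png

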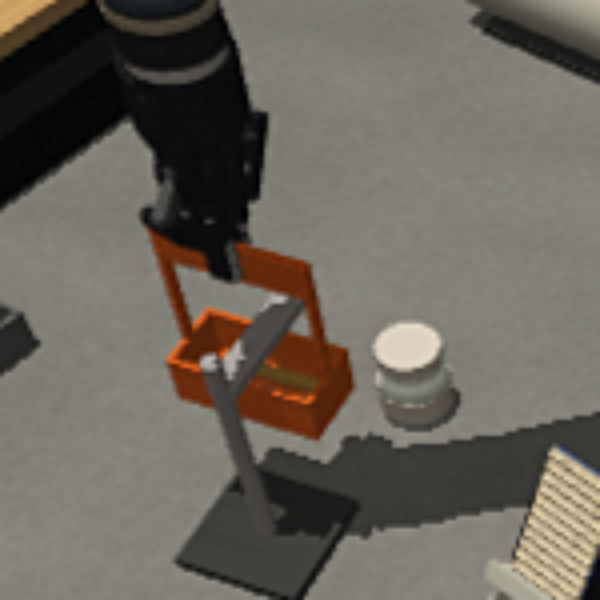

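```bash
python3 -m inch '[[0.2,-0.2,1.8,0.005,0.007,0],[0.1,-0.2,1.8,0.005,0.007,0],[0.1,-0.2,1.2,0.005,0.007,0],[0,0,0,0,0,0]]'
python3 - <<'E'
from h import *
st()
x=np.load("hook.npy")
plan(pose2(x,[-.06,0,.180])[0],tool([0,0,-1],ang(x[2])),v=2)
E
```

```text
time: 10.15
ee_pos: [0.5072, -0.4108, 0.196]
eef_rot: [1.929, 2.47, -0.005]
contact_force: [0.0, 0.2, -2.0]
opening: 0.0083
t 10.15 p [ 0.5072 -0.4108  0.196 ] z [ 0.004 -0.007 -1.   ] y [0.97  0.242 0.002] F [ 0.   0.2 -2. ] open 0.0083 q [-0.78  0.38  0.41  1.6  -0.    0.54]
1 rows dist 0.016
[[0.34, 0.11, 1.6, 0.002, 0.008, 0.009]]
```

```bash
python3 -m inch '[[0.1,0,0.8,0,0.004,0],[0,0,0.7,0,0.004,0],[0,0,0.2,0,0,0],[0,0,0,0,0,0]]'
python3 -m inch '[[0,0,0,0,0,0],[0,0,0,0,0,0],[0,0,0,0,0,0],[0,0,0,0,0,0]]' 0.7
python3 - <<'E'
from h import *
from plant import bot
import cv2
st()
im=bot.snapshot("scene");cv2.imwrite("pics/s7.png",cv2.resize(im[30:180,150:300],None,fx=4,fy=4))
E
```

```text
time: 10.55
ee_pos: [0.5067, -0.4112, 0.1803]
eef_rot: [1.933, 2.471, 0.003]
contact_force: [-0.9, 0.1, -2.1]
opening: 0.008
time: 10.95
ee_pos: [0.5078, -0.4121, 0.1834]
eef_rot: [1.929, 2.467, 0.002]
contact_force: [0.3, 0.6, -0.2]
opening: 0.026
t 10.95 p [ 0.5078 -0.4121  0.1834] z [ 0.008 -0.005 -1.   ] y [0.97  0.241 0.007] F [ 0.3  0.6 -0.2] open 0.026 q [-0.79  0.38  0.39  1.57  0.    0.54]
```

View pics/s7.png

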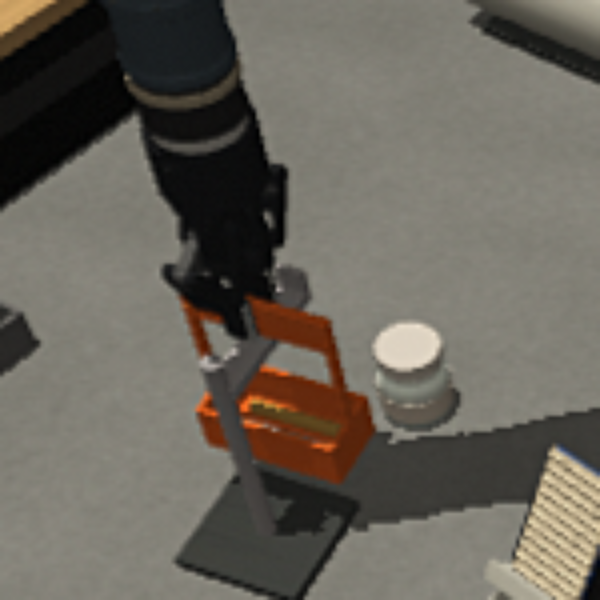

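```bash
python3 -m inch '[[0,0,-1,0,0,0],[0,0,-2,0,0,0],[0,0,-3,0,0,0],[0,0,-4,0,0,0],[0,0,-3,0,0,0],[0,0,0,0,0,0]]'
python3 - <<'E'
from h import *
from plant import bot
import cv2
st()
im=bot.snapshot("scene");cv2.imwrite("pics/s8.png",cv2.resize(im[30:180,150:300],None,fx=4,fy=4))
im=bot.snapshot("side");cv2.imwrite("pics/s8b.png",im)
cv2.imwrite("pics/t1.png",np.hstack([cv2.resize(bot.snapshot("scene")[240:350,390:510],None,fx=3.3,fy=3.3,interpolation=cv2.INTER_CUBIC),cv2.resize(im[250:360,260:380],None,fx=3.3,fy=3.3,interpolation=cv2.INTER_CUBIC)]))
E
```

```text
time: 11.6
ee_pos: [0.5058, -0.4102, 0.3201]
eef_rot: [1.929, 2.468, 0.002]
contact_force: [0.4, 0.4, -0.1]
opening: 0.0258
t 11.6 p [ 0.5058 -0.4102  0.3201] z [ 0.008 -0.005 -1.   ] y [0.97  0.241 0.006] F [ 0.4  0.4 -0.1] open 0.0258 q [-0.79  0.46  0.77  1.88  0.    0.54]
```

View pics/s8.png

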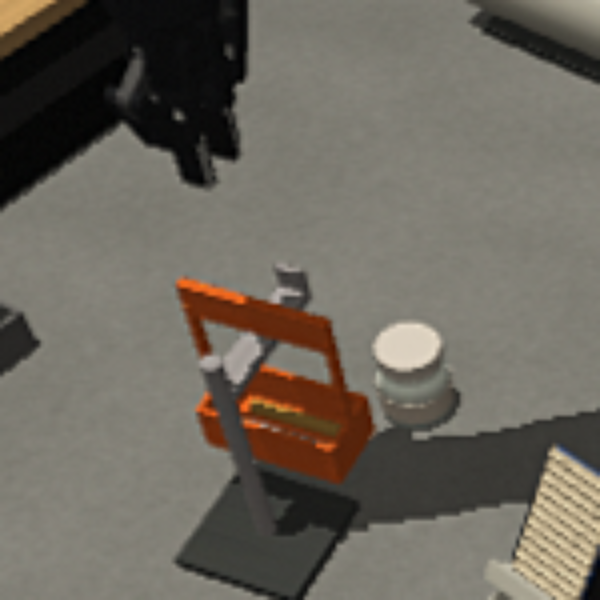

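View pics/s8b.png

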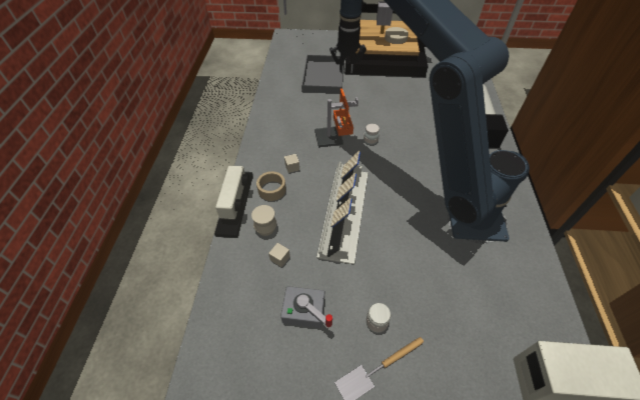

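View pics/t1.png

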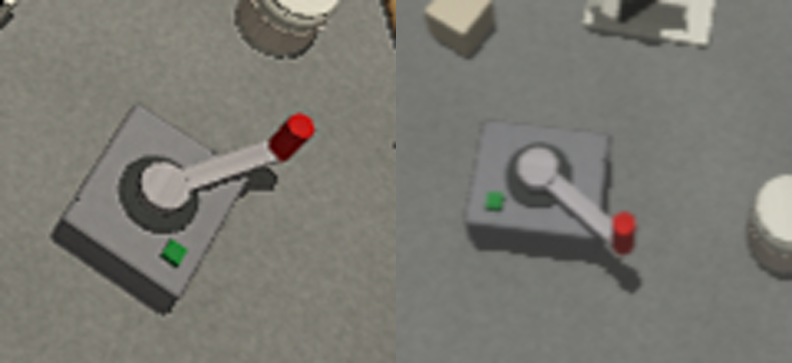

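Run:
```python
from h import *
a=crop((390,240),3.3,(302,125)); b=crop((260,250),3.3,(228,219))
ka,kb=ray("scene",a,.118),ray("side",b,.118); print(ka,kb)
pa=crop((390,240),3.3,(165,187)); pb=crop((260,250),3.3,(142,167))
for z in (.06,.07,.08): print(z,ray("scene",pa,z),ray("side",pb,z))
st()
```

```text
[0.51873201 0.45636908 0.118     ] [0.51740208 0.45186674 0.118     ]
0.06 [0.59198054 0.39723338 0.06      ] [0.59794876 0.38813631 0.06      ]
0.07 [0.59676097 0.39648374 0.07      ] [0.59716103 0.39226995 0.07      ]
0.08 [0.60154141 0.3957341  0.08      ] [0.59637329 0.39640359 0.08      ]
t 11.75 p [ 0.505  -0.4094  0.3138] z [ 0.001  0.002 -1.   ] y [0.97  0.241 0.002] F [-0.1 -0.4 -0.5] open 0.0257 q [-0.79  0.46  0.76  1.87  0.    0.54]
```

Run:
```python
from h import *
a=plan([.505,.0,.28],tool([0,0,-1],ang(0.1)))
b=plan([.51,.495,.20],tool([0,0,-1],ang(0)),start=a)
```

```text
9 rows dist 0.411
[[4.41, 1.1, 0.38, 0.0, -0.0, 0.016], [4.43, 1.03, 0.38, 0.0, -0.0, 0.016], [4.45, 0.96, 0.38, 0.0, -0.0, 0.016], [4.46, 0.89, 0.38, 0.0, -0.0, 0.016], [4.48, 0.81, 0.38, 0.0, -0.0, 0.016], [4.49, 0.74, 0.38, 0.0, -0.0, 0.016], [4.5, 0.67, 0.38, 0.0, -0.0, 0.016], [4.51, 0.6, 0.38, 0.0, -0.0, 0.016], [4.52, 0.53, 0.38, 0.0, -0.0, 0.016]]
11 rows dist 0.501
[[4.47, 0.49, 0.73, 0.0, 0.0, 0.009], [4.48, 0.45, 0.73, 0.0, 0.0, 0.009], [4.48, 0.41, 0.73, 0.0, 0.0, 0.009], [4.48, 0.37, 0.73, 0.0, 0.0, 0.009], [4.49, 0.33, 0.73, 0.0, 0.0, 0.009], [4.49, 0.29, 0.73, 0.0, 0.0, 0.009], [4.49, 0.25, 0.73, 0.0, 0.0, 0.009], [4.5, 0.21, 0.73, 0.0, 0.0, 0.009], [4.5, 0.17, 0.73, 0.0, 0.0, 0.009], [4.5, 0.13, 0.73, 0.0, 0.0, 0.009], [4.5, 0.09, 0.73, 0.0, 0.0, 0.009]]
```

```bash
python3 -m inch '[[4.4,1.1,0.4,0,0,0.016],[4.4,1,0.4,0,0,0.016],[4.5,1,0.4,0,0,0.016],[4.5,0.9,0.4,0,0,0.016],[4.5,0.8,0.4,0,0,0.016],[4.5,0.7,0.4,0,0,0.016],[4.5,0.7,0.4,0,0,0.016],[4.5,0.6,0.4,0,0,0.016],[4.5,0.5,0.4,0,0,0.016],[4.5,0.5,0.5,0,0,0.009],[4.5,0.5,0.5,0,0,0.009],[4.5,0.4,0.5,0,0,0.009],[4.5,0.4,0.5,0,0,0.009],[4.5,0.3,0.5,0,0,0.009],[4.5,0.3,0.5,0,0,0.009],[4.5,0.2,0.5,0,0,0.009],[4.5,0.2,0.5,0,0,0.009],[4.5,0.2,0.5,0,0,0.009],[4.5,0.1,0.5,0,0,0.009],[4,0,0.5,0,0,0.009]]' 1
python3 - <<'E'
from h import *
st()
b=plan([.51,.495,.12],tool([0,0,-1],ang(0)))
E
```

```text
time: 13.75
ee_pos: [0.4923, 0.5194, 0.1746]
eef_rot: [-2.207, -2.16, 0.077]
contact_force: [0.1, -0.6, 0.2]
opening: -0.0
t 13.75 p [0.4923 0.5194 0.1746] z [-0.072  0.002 -0.997] y [ 0.997 -0.021 -0.072] F [ 0.1 -0.6  0.2] open -0.0 q [0.7  0.65 0.74 1.72 0.05 2.29]
2 rows dist 0.062
[[-1.21, 1.1, 2.65, -0.036, -0.001, -0.011], [-1.21, 1.0, 2.69, -0.036, -0.001, -0.011]]
```

```bash
python3 -m inch '[[-1.2,1.1,2.2,-0.036,0,-0.011],[-1.2,1,2.2,-0.036,0,-0.011],[0,0,1.2,0,0,0],[0,0,0,0,0,0]]'
python3 - <<'E'
from h import *
from plant import bot
import cv2
st()
b=plan([.51,.493,.09],tool([0,0,-1],ang(0)))
im=bot.snapshot("side");cv2.imwrite("pics/t2.png",cv2.resize(im[240:380,240:440],None,fx=4,fy=4))
E
```

```text
time: 14.15
ee_pos: [0.5054, 0.5009, 0.0951]
eef_rot: [-2.207, -2.23, 0.03]
contact_force: [0.2, 0.4, -0.8]
opening: -0.0001
t 14.15 p [0.5054 0.5009 0.0951] z [-0.017 -0.01  -1.   ] y [ 1.     0.01  -0.017] F [ 0.2  0.4 -0.8] open -0.0001 q [0.69 0.58 0.49 1.5  0.   2.25]
1 rows dist 0.01
[[-0.79, 0.46, 0.51, -0.017, 0.01, 0.01]]
```

View pics/t2.png

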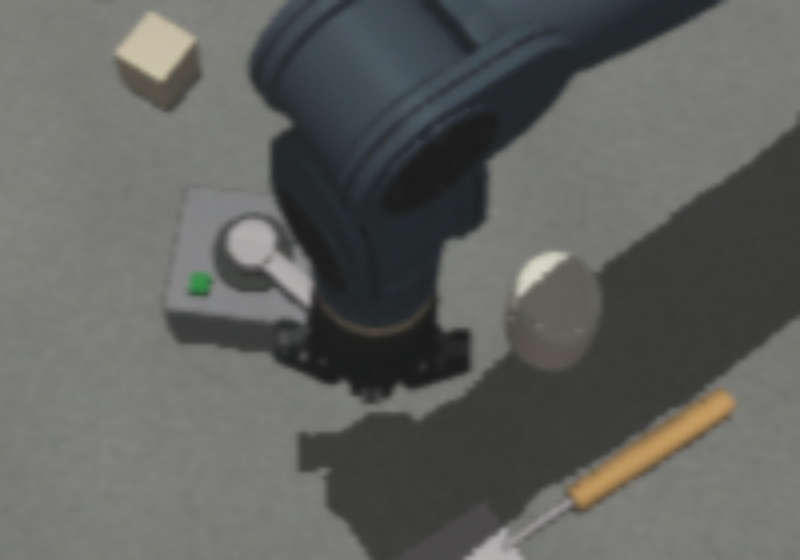

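```bash
python3 -m inch '[[-1.5,0.2,0.3,-0.01,0.01,0],[-2,0.1,0,0,0,0],[-2,0,0,0,0,0],[-2,0,0,0,0,0],[-2,0,0,0,0,0],[0,0,0,0,0,0]]'
python3 - <<'E'
from h import *
st()
E
```

```text
time: 14.8
ee_pos: [0.4822, 0.4221, 0.096]
eef_rot: [-2.144, -2.2, 0.018]
contact_force: [1.0, 2.2, 0.3]
opening: 0.0001
t 14.8 p [0.4822 0.4221 0.096 ] z [-0.058  0.04  -0.997] y [ 0.998  0.027 -0.057] F [1.  2.2 0.3] open 0.0001 q [0.58 0.38 0.22 1.43 0.07 2.13]
```

```bash
python3 -m inch '[[-0.3,1.3,0.2,-0.03,-0.02,0.015],[-0.5,1.3,0.2,-0.03,-0.02,0.01],[0,0,0,0,0,0]]'
python3 - <<'E'
from h import *
st()
b=plan([.512,.358,.092],tool([0,0,-1],ang(0)))
E
```

```text
time: 15.1
ee_pos: [0.4959, 0.4216, 0.0953]
eef_rot: [-2.2, -2.209, 0.004]
contact_force: [1.1, 1.3, -0.6]
opening: -0.0002
t 15.1 p [0.4959 0.4216 0.0953] z [-0.019  0.015 -1.   ] y [ 1.     0.004 -0.019] F [ 1.1  1.3 -0.6] open -0.0002 q [0.59 0.39 0.23 1.42 0.02 2.16]
2 rows dist 0.066
[[-3.18, 0.8, 0.1, -0.009, -0.008, 0.002], [-3.18, 0.8, 0.13, -0.009, -0.008, 0.002]]
```

```bash
python3 -m inch '[[-1.4,0.8,0.1,-0.01,-0.008,0],[-1.4,0.7,0.1,-0.01,-0.008,0],[-1.4,0.6,0.1,-0.01,-0.008,0],[-1,0.4,0,0,0,0],[0,0,0,0,0,0]]'
python3 - <<'E'
from h import *
st()
b=plan([.512,.358,.092],tool([0,0,-1],ang(0)))
E
```

```text
time: 15.6
ee_pos: [0.5265, 0.3722, 0.0984]
eef_rot: [2.206, 2.218, 0.029]
contact_force: [1.2, 3.7, -1.2]
opening: 0.0
t 15.6 p [0.5265 0.3722 0.0984] z [ 0.023  0.004 -1.   ] y [1.    0.005 0.023] F [ 1.2  3.7 -1.2] open 0.0 q [ 0.52  0.35  0.18  1.38 -0.01  2.08]
1 rows dist 0.021
[[-1.42, -1.47, 0.6, 0.023, -0.004, 0.005]]
```

```bash
python3 -m inch '[[-0.7,-0.6,0.3,0.01,0,0],[-0.7,-0.4,0.3,0.01,0,0],[-0.6,0,0,0,0,0],[0,0,0,0,0,0]]'
python3 - <<'E'
from h import *
from plant import bot
import cv2
st()
im=bot.snapshot("scene");cv2.imwrite("pics/t3.png",cv2.resize(im[200:350,360:560],None,fx=4,fy=4))
im=bot.snapshot("side");cv2.imwrite("pics/t3b.png",cv2.resize(im[240:380,240:440],None,fx=4,fy=4))
E
```

```text
time: 16.0
ee_pos: [0.5339, 0.3579, 0.1006]
eef_rot: [2.212, 2.215, 0.069]
contact_force: [0.1, 0.1, 0.6]
opening: 0.0001
t 16.0 p [0.5339 0.3579 0.1006] z [ 0.039  0.024 -0.999] y [0.999 0.001 0.039] F [0.1 0.1 0.6] open 0.0001 q [0.48 0.31 0.14 1.35 0.   2.05]
```

View pics/t3.png

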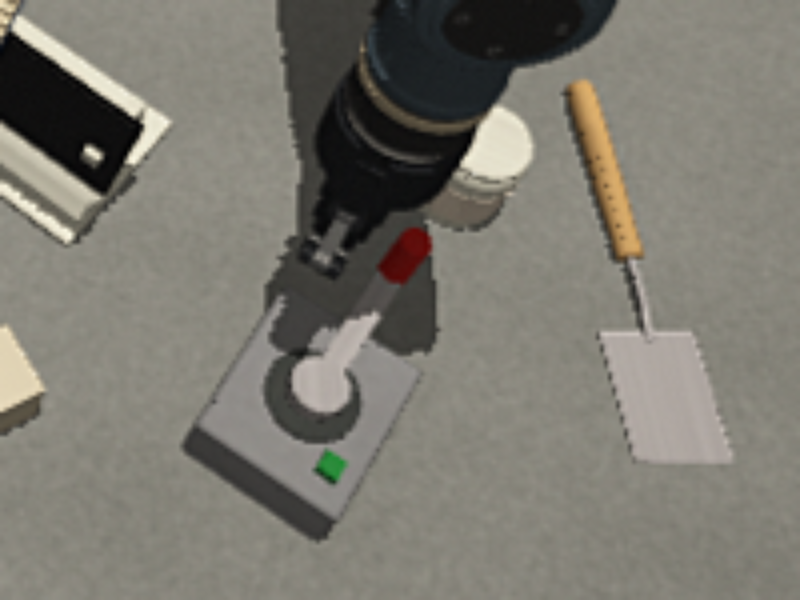

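View pics/t3b.png

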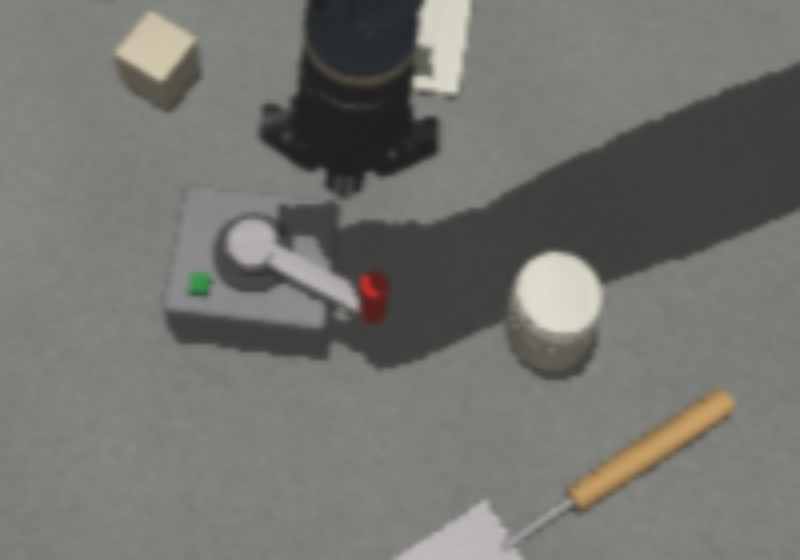

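```bash
python3 -m inch '[[0,0,-3,-0.02,-0.01,0],[0,0,-3,-0.02,-0.01,0],[0,0,0,0,0,0]]' 0.83
python3 - <<'E'
from h import *
st()
b=plan([.512,.497,.16],tool([0,0,-1],ang(0)),v=4)
E
```

```text
time: 16.4
ee_pos: [0.5273, 0.3528, 0.1573]
eef_rot: [2.183, 2.182, 0.067]
contact_force: [1.1, 0.9, -0.2]
opening: 0.0144
t 16.4 p [0.5273 0.3528 0.1573] z [ 0.069 -0.008 -0.998] y [ 0.998 -0.     0.069] F [ 1.1  0.9 -0.2] open 0.0144 q [ 0.5   0.27  0.2   1.44 -0.04  2.07]
4 rows dist 0.145
[[3.6, -0.38, -0.12, 0.017, 0.002, -0.0], [3.61, -0.38, -0.11, 0.017, 0.002, -0.0], [3.61, -0.38, -0.09, 0.017, 0.002, -0.0], [3.61, -0.38, -0.08, 0.017, 0.002, -0.0]]
```

```bash
python3 -m inch '[[3.6,-0.4,-0.1,0.017,0,0],[3.6,-0.4,-0.1,0.017,0,0],[3.6,-0.4,-0.1,0.017,0,0],[3.6,-0.4,-0.1,0.017,0,0],[0,0,0,0,0,0],[0,0,0,0,0,0]]'
python3 - <<'E'
from h import *
st()
b=plan([.512,.497,.095],tool([0,0,-1],ang(0)),v=3)
E
```

```text
time: 17.0
ee_pos: [0.5071, 0.4945, 0.1474]
eef_rot: [2.221, 2.211, -0.046]
contact_force: [-0.0, -0.4, 0.0]
opening: 0.0143
t 17.0 p [0.5071 0.4945 0.1474] z [-0.016 -0.026 -1.   ] y [ 1.    -0.005 -0.016] F [-0.  -0.4  0. ] open 0.0143 q [ 0.68  0.58  0.59  1.61 -0.01  2.26]
2 rows dist 0.053
[[0.19, 0.29, 2.61, -0.008, 0.013, -0.002], [0.16, 0.27, 2.62, -0.008, 0.013, -0.002]]
```

```bash
python3 -m inch '[[0.2,0.3,2.4,-0.008,0.013,0],[0.2,0.2,2.2,-0.008,0.013,0],[0,0,0,0,0,0],[0,0,0,0,0,0]]'
python3 - <<'E'
from h import *
st()
b=plan([.508,.455,.095],tool([0,0,-1],ang(0)),v=2)
E
```

```text
time: 17.4
ee_pos: [0.5113, 0.4923, 0.0988]
eef_rot: [2.228, 2.211, -0.007]
contact_force: [0.2, 0.9, 0.2]
opening: 0.0144
t 17.4 p [0.5113 0.4923 0.0988] z [-0.002 -0.005 -1.   ] y [ 1.    -0.007 -0.002] F [0.2 0.9 0.2] open 0.0144 q [ 0.67  0.56  0.46  1.48 -0.    2.25]
2 rows dist 0.038
[[-1.86, -0.15, 0.2, -0.001, 0.002, -0.004], [-1.86, -0.16, 0.19, -0.001, 0.002, -0.004]]
```

```bash
python3 -m inch '[[-1.8,0.2,0.2,0,0,0],[-1.8,0.1,0.2,0,0,0],[-1.5,0.1,0.1,0,0,0],[0,0,0,0,0,0]]'
python3 - <<'E'
from h import *
st()
b=plan([.50,.415,.095],tool([0,0,-1],ang(0)),v=2)
E
```

```text
time: 17.8
ee_pos: [0.5037, 0.4476, 0.0988]
eef_rot: [-2.204, -2.2, 0.008]
contact_force: [3.1, 0.5, -1.4]
opening: 0.0147
t 17.8 p [0.5037 0.4476 0.0988] z [-0.023  0.016 -1.   ] y [ 1.    -0.002 -0.023] F [ 3.1  0.5 -1.4] open 0.0147 q [0.61 0.46 0.32 1.45 0.03 2.19]
2 rows dist 0.033
[[-1.63, -0.18, 0.17, -0.012, -0.008, -0.001], [-1.63, -0.18, 0.18, -0.012, -0.008, -0.001]]
```

```bash
python3 -m inch '[[-1.6,0.1,0.2,-0.01,-0.008,0],[-1.6,0.1,0.2,-0.01,-0.008,0],[-0.6,0,0,0,0,0],[0,0,0,0,0,0]]'
python3 - <<'E'
from h import *
st()
b=plan([.505,.385,.095],tool([0,0,-1],ang(0)),v=2)
E
```

```text
time: 18.2
ee_pos: [0.4983, 0.4156, 0.1011]
eef_rot: [-2.203, -2.21, -0.004]
contact_force: [-0.9, 2.5, -1.9]
opening: 0.0144
t 18.2 p [0.4983 0.4156 0.1011] z [-0.013  0.017 -1.   ] y [ 1.     0.003 -0.013] F [-0.9  2.5 -1.9] open 0.0144 q [0.58 0.38 0.23 1.42 0.02 2.15]
2 rows dist 0.032
[[-1.54, 0.33, 0.27, -0.007, -0.008, 0.002], [-1.53, 0.33, 0.29, -0.007, -0.008, 0.002]]
```

```bash
python3 -m inch '[[-1.5,0.4,0.3,-0.007,-0.008,0],[-1.5,0.4,0.3,-0.007,-0.008,0],[-0.4,0,0,0,0,0],[0,0,0,0,0,0]]'
python3 - <<'E'
from h import *
st()
b=plan([.511,.36,.095],tool([0,0,-1],ang(0)),v=2)
E
```

```text
time: 18.6
ee_pos: [0.5032, 0.3852, 0.099]
eef_rot: [-2.208, -2.22, -0.006]
contact_force: [-1.7, 2.6, -2.3]
opening: 0.0145
t 18.6 p [0.5032 0.3852 0.099 ] z [-0.005  0.01  -1.   ] y [ 1.     0.006 -0.005] F [-1.7  2.6 -2.3] open 0.0145 q [0.54 0.34 0.17 1.4  0.01 2.11]
2 rows dist 0.027
[[-1.27, 0.38, 0.18, -0.002, -0.005, 0.003], [-1.26, 0.38, 0.19, -0.002, -0.005, 0.003]]
```

```bash
python3 -m inch '[[-1.3,0.5,0.2,0,-0.005,0],[-1.2,0.5,0.2,0,-0.005,0],[-0.7,0.2,0,0,0,0],[0,0,0,0,0,0]]'
python3 - <<'E'
from h import *
from plant import bot
import cv2
st()
im=bot.snapshot("scene");cv2.imwrite("pics/t4.png",cv2.resize(im[200:350,360:560],None,fx=4,fy=4))
b=plan([.514,.355,.095],tool([0,0,-1],ang(0)),v=2)
E
```

```text
time: 19.0
ee_pos: [0.5135, 0.36, 0.0967]
eef_rot: [-2.198, -2.219, -0.007]
contact_force: [-4.8, 3.9, -0.5]
opening: 0.0144
t 19.0 p [0.5135 0.36   0.0967] z [-0.01   0.016 -1.   ] y [ 1.     0.01  -0.009] F [-4.8  3.9 -0.5] open 0.0144 q [0.5  0.32 0.15 1.39 0.02 2.06]
1 rows dist 0.005
[[-0.48, 0.04, 0.16, -0.009, -0.015, 0.01]]
```

View pics/t4.png

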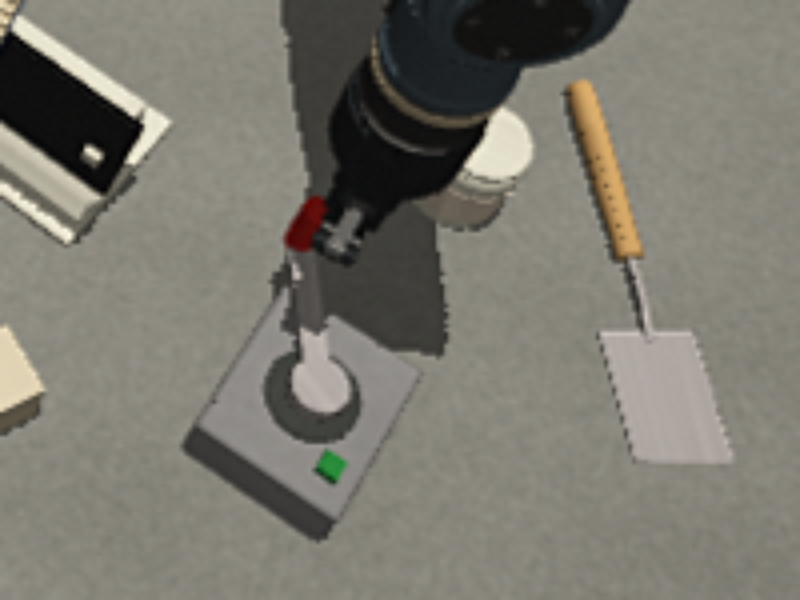

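```bash
python3 -m inch '[[-0.8,0.3,0.1,0,0,0],[-0.8,0.3,0.1,0,0,0],[-0.8,0.2,0,0,0,0],[-0.5,0,0,0,0,0]]'
python3 - <<'E'
from h import *
from plant import bot
import cv2
st()
im=bot.snapshot("scene");cv2.imwrite("pics/t5.png",cv2.resize(im[230:310,400:500],None,fx=7,fy=7,interpolation=cv2.INTER_CUBIC))
from h import *
th=2.506+np.array([0,.9,1.0,1.1,1.2])
for t in th: print(((proj("scene",[.598+.1*np.cos(t),.395+.1*np.sin(t),.118])[0]+.5-[400,230])*7).round())
E
```

```text
time: 19.45
ee_pos: [0.5135, 0.3596, 0.0975]
eef_rot: [-2.141, -2.197, -0.058]
contact_force: [-2.3, 12.6, -3.0]
opening: 0.0144
t 19.45 p [0.5135 0.3596 0.0975] z [-0.026  0.078 -0.997] y [ 0.999  0.027 -0.024] F [-2.3 12.6 -3. ] open 0.0144 q [0.46 0.3  0.12 1.38 0.08 2.01]
[567. 330.]
[359. 169.]
[331. 162.]
[303. 157.]
[275. 155.]
```

View pics/t5.png

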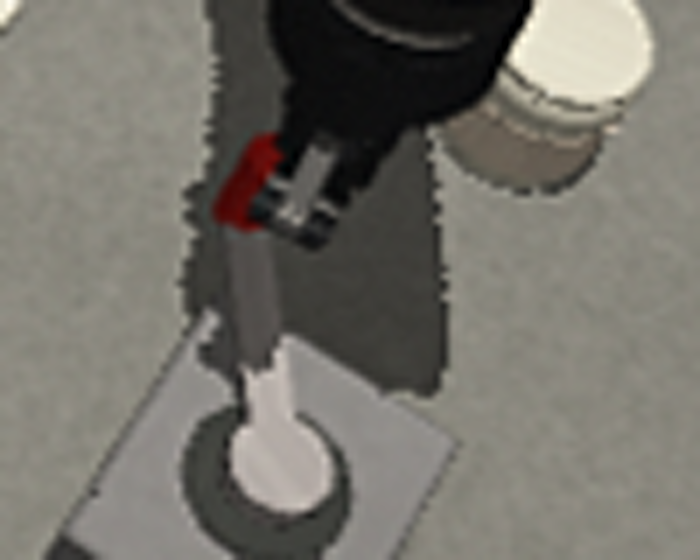

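```bash
python3 -m inch '[[1.5,0,-1,-0.02,0.02,0],[1.5,0,-3,-0.02,0.02,0],[1.5,0,-4,0,0.02,0],[1,0,-4,0,0,0],[0,0,-4,0,0,0],[0,0,0,0,0,0]]' 0
python3 - <<'E'
from h import *
from plant import bot
import cv2
st()
im=bot.snapshot("scene");cv2.imwrite("pics/t6.png",im)
E
```

```text
time: 20.1
ee_pos: [0.515, 0.3928, 0.2665]
eef_rot: [-2.142, -2.189, -0.17]
contact_force: [0.5, -0.1, 0.8]
opening: 0.0856
t 20.1 p [0.515  0.3928 0.2665] z [ 0.025  0.131 -0.991] y [0.999 0.02  0.028] F [ 0.5 -0.1  0.8] open 0.0856 q [0.5  0.28 0.43 1.63 0.1  2.05]
```

View pics/t6.png

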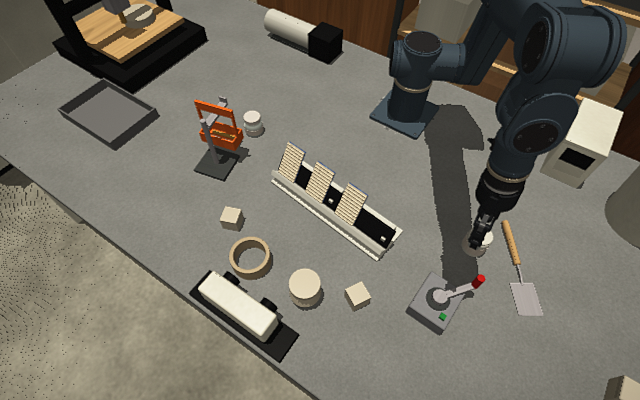

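```bash
cat >> h.py <<'E'
EA=np.array([.4802,.008,-.1068])
PY=[-.1635,-.0488,.067]
def plate(i,up,flip=False,off=0.,dy=0.,tilt=0.):
    """TCP pose: up = metres up slope from plate centre; off = outward along normal; tilt"""
    s=np.array([-.5,0,.8660254]); n=np.array([.8660254,0,.5])
    L=np.array([.007,PY[i]+dy,.08])+up*s+off*n
    P=pose2(EA,L)[0]; Rz=R.from_rotvec([0,0,EA[2]])
    z=Rz.apply(-s); y=Rz.apply(n)*(-1 if flip else 1)
    return P,tool(z,y)
E
python3 - <<'E'
from h import *
st()
P,T=plate(2,.15); print(P)
a=plan(P,T)
print(plate(2,.017)[0])
E
```

```text
t 20.15 p [0.5144 0.3926 0.2635] z [ 0.022  0.129 -0.991] y [1.    0.02  0.024] F [0.4 1.  1. ] open 0.0854 q [0.5  0.28 0.42 1.63 0.1  2.05]
[0.41972945 0.08186686 0.20990381]
7 rows dist 0.329
[[-4.47, -1.46, 0.16, -0.072, -0.023, 0.013], [-4.48, -1.41, 0.16, -0.072, -0.023, 0.013], [-4.5, -1.37, 0.16, -0.072, -0.023, 0.013], [-4.51, -1.32, 0.16, -0.072, -0.023, 0.013], [-4.52, -1.27, 0.18, -0.072, -0.023, 0.013], [-4.54, -1.23, 0.19, -0.072, -0.023, 0.013], [-4.55, -1.18, 0.21, -0.072, -0.023, 0.013]]
[0.48585055 0.07477815 0.09472243]
```

```bash
python3 -m inch '[[-4.5,-1.5,0.1,-0.072,-0.023,0.013],[-4.5,-1.4,0.1,-0.072,-0.023,0.013],[-4.5,-1.4,0.1,-0.072,-0.023,0.013],[-4.5,-1.3,0.1,-0.072,-0.023,0.013],[-4.5,-1.3,0.2,-0.072,-0.023,0.013],[-4.5,-1.2,0.2,-0.072,-0.023,0.013],[-4.5,-1.2,0.2,-0.072,-0.023,0.013],[0,0,0,0,0,0],[0,0,0,0,0,0]]'
python3 - <<'E'
from h import *
st()
P,T=plate(2,.12); plan(P,T)
P,T=plate(2,.05); plan(P,T)
E
```

```text
time: 21.05
ee_pos: [0.4177, 0.0645, 0.1865]
eef_rot: [2.01, 1.782, 0.449]
contact_force: [1.0, -0.0, 0.9]
opening: 0.0856
t 21.05 p [0.4177 0.0645 0.1865] z [ 0.499 -0.094 -0.862] y [ 0.857 -0.094  0.507] F [ 1.  -0.   0.9] open 0.0856 q [ 0.1  -0.83 -0.73  1.15 -0.14  1.76]
1 rows dist 0.023
[[1.79, 1.18, 0.92, 0.007, 0.04, -0.003]]
2 rows dist 0.083
[[1.04, 0.56, 3.96, 0.004, 0.02, -0.001], [0.96, 0.58, 3.97, 0.004, 0.02, -0.001]]
```

```bash
python3 -m inch '[[1.8,1.2,0.5,0.007,0.04,0],[0,0,0,0,0,0]]'
python3 - <<'E'
from h import *
st()
P,T=plate(2,.05); plan(P,T)
E
```

```text
time: 21.25
ee_pos: [0.4336, 0.0804, 0.1874]
eef_rot: [2.02, 1.808, 0.486]
contact_force: [0.2, -1.1, -0.4]
opening: 0.0851
t 21.25 p [0.4336 0.0804 0.1874] z [ 0.498 -0.055 -0.866] y [ 0.86  -0.096  0.501] F [ 0.2 -1.1 -0.4] open 0.0851 q [ 0.11 -0.77 -0.7   1.13 -0.11  1.76]
2 rows dist 0.074
[[0.0, -0.04, 3.68, 0.0, 0.001, -0.002], [0.0, -0.04, 3.68, 0.0, 0.001, -0.002]]
```

Aligned on the slope. Approach, with a look before closing.

```bash
python3 -m inch '[[0,0,2.5,0,0,0],[0,0,2.5,0,0,0],[0,0,2,0,0,0],[0,0,0,0,0,0]]'
python3 - <<'E'
from h import *
from plant import bot
import cv2
st()
P,T=plate(2,.017); plan(P,T)
im=bot.snapshot("wrist");cv2.imwrite("pics/p1.png",im)
im=bot.snapshot("side");cv2.imwrite("pics/p1b.png",cv2.resize(im[120:270,260:460],None,fx=4,fy=4))
E
```

```text
time: 21.65
ee_pos: [0.4732, 0.0772, 0.1286]
eef_rot: [2.015, 1.809, 0.48]
contact_force: [-0.8, -0.0, -0.8]
opening: 0.0853
t 21.65 p [0.4732 0.0772 0.1286] z [ 0.497 -0.058 -0.866] y [ 0.861 -0.092  0.5  ] F [-0.8 -0.  -0.8] open 0.0853 q [ 0.09 -0.65 -0.76  0.95 -0.1   1.74]
1 rows dist 0.036
[[-0.09, -0.58, 3.58, 0.0, 0.005, 0.001]]
```

View pics/p1.png

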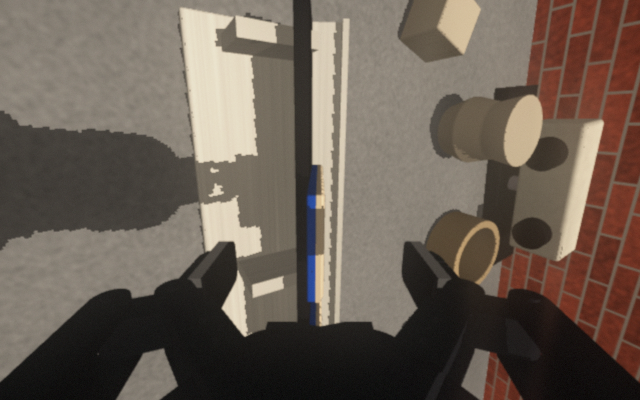

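View pics/p1b.png

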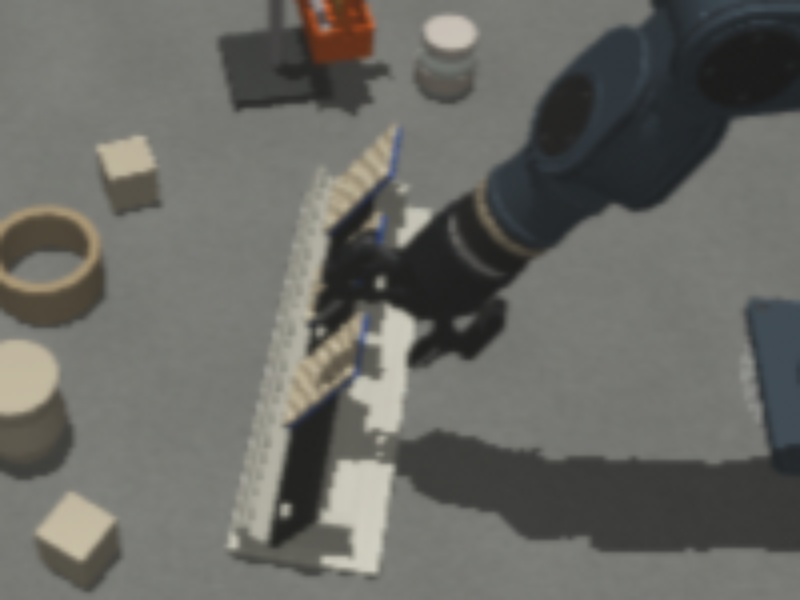

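Run:
```python
from h import *
from plant import bot
kw=bot.calibration("wrist"); k=(np.array(kw["K"]),np.array(kw["world_to_cam"]))
n=np.array([.866,0,.5]);s=np.array([-.5,0,.866])
for y in(-.033,0,.033):
  for h in(-.005,.005):
    print(y,h,proj(None,pose2(EA,np.array([.007,PY[2]+y,.08])+s*.055+n*h)[0],k)[0].round(1))
```

```text
-0.033 -0.005 [297.8 300. ]
-0.033 0.005 [314.6 299.9]
0 -0.005 [296.6 249.3]
0 0.005 [314.3 249.3]
0.033 -0.005 [295.2 192.6]
0.033 0.005 [314.  192.5]
```

Run:
```python
import cv2
im=cv2.imread("pics/p1.png"); cv2.imwrite("pics/p1z.png",cv2.resize(im[130:340,250:390],None,fx=2.8,fy=2.8,interpolation=cv2.INTER_CUBIC))
```

```text
(no output)
```

View pics/p1z.png

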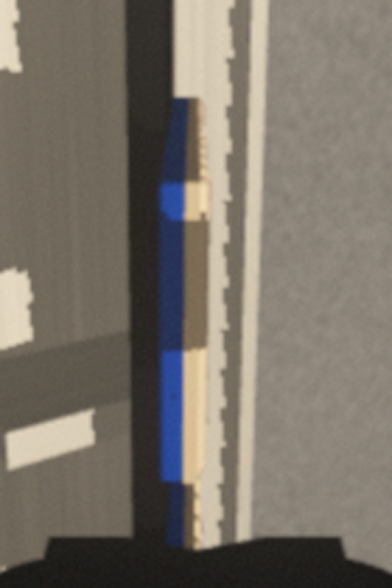

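```bash
sed -i 's/EA=np.array(\[.4802/EA=np.array([.4848/' h.py; python3 -m inch '[[0,-0.2,1.3,0,0.003,0],[0,0,1.3,0,0.003,0],[0,0,0.7,0,0,0],[0,0,0,0,0,0]]'
python3 - <<'E'
from h import *
st()
P,T=plate(2,.017); plan(P,T)
E
```

```text
time: 22.15
ee_pos: [0.493, 0.0771, 0.1097]
eef_rot: [2.006, 1.807, 0.5]
contact_force: [-0.2, -0.3, 0.3]
opening: 0.0854
t 22.15 p [0.493  0.0771 0.1097] z [ 0.509 -0.051 -0.859] y [ 0.854 -0.09   0.512] F [-0.2 -0.3  0.3] open 0.0854 q [ 0.08 -0.6  -0.78  0.86 -0.09  1.73]
1 rows dist 0.015
[[-0.26, -0.96, 1.17, 0.014, -0.003, 0.002]]
```

```bash
python3 -m inch '[[-0.2,-0.6,0.6,0.014,0,0],[0,-0.3,0.3,0,0,0],[0,0,0,0,0,0]]'
python3 - <<'E'
from h import *
st()
P,T=plate(2,.017); plan(P,T)
E
```

```text
time: 22.45
ee_pos: [0.4903, 0.0757, 0.0995]
eef_rot: [2.013, 1.815, 0.491]
contact_force: [0.2, 1.3, -0.0]
opening: 0.0851
t 22.45 p [0.4903 0.0757 0.0995] z [ 0.499 -0.05  -0.865] y [ 0.86  -0.09   0.502] F [ 0.2  1.3 -0. ] open 0.0851 q [ 0.07 -0.59 -0.79  0.86 -0.09  1.72]
1 rows dist 0.005
[[-0.09, -0.22, 0.43, 0.002, -0.004, 0.002]]
```

```bash
python3 -m inch '[[0,-0.2,0.2,0,0,0],[0,0,0,0,0,0]]' && python3 -m inch '[[0,0,0,0,0,0],[0,0,0,0,0,0],[0,0,0,0,0,0],[0,0,0,0,0,0],[0,0,0,0,0,0],[0,0,0,0,0,0],[0,0,0,0,0,0],[0,0,0,0,0,0]]' 1 40
python3 - <<'E'
from h import *
from plant import bot
import cv2
st()
P,T=plate(2,.017); plan(P,T)
im=bot.snapshot("wrist");cv2.imwrite("pics/p2.png",im)
im=bot.snapshot("side");cv2.imwrite("pics/p2b.png",cv2.resize(im[120:270,260:460],None,fx=4,fy=4))
E
```

```text
time: 22.65
ee_pos: [0.4895, 0.0758, 0.0969]
eef_rot: [2.013, 1.815, 0.491]
contact_force: [1.1, -1.4, -0.0]
opening: 0.0853
time: 23.45
ee_pos: [0.4895, 0.0759, 0.0975]
eef_rot: [2.013, 1.814, 0.492]
contact_force: [0.5, 0.0, 0.0]
opening: 0.0092
t 23.45 p [0.4895 0.0759 0.0975] z [ 0.5   -0.05  -0.864] y [ 0.86  -0.09   0.503] F [0.5 0.  0. ] open 0.0092 q [ 0.07 -0.6  -0.79  0.85 -0.09  1.72]
1 rows dist 0.003
[[-0.1, -0.05, 0.29, 0.003, -0.004, 0.002]]
```

View pics/p2.png

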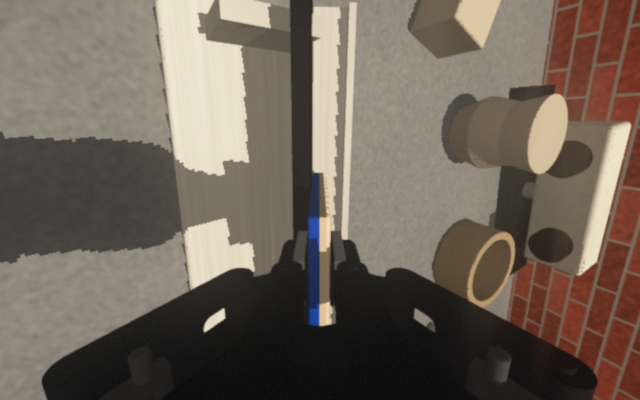

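View pics/p2b.png

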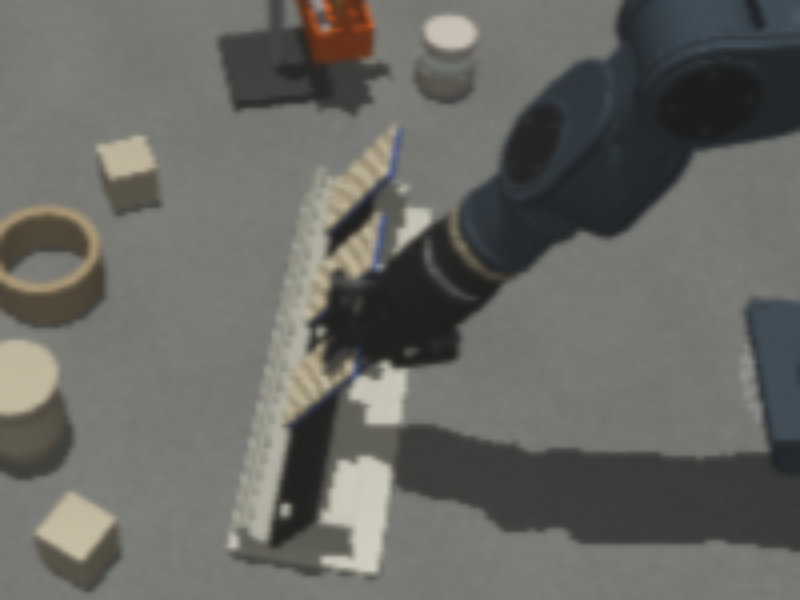

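```bash
python3 -m inch '[[0,0,-1,0,0,0],[0,0,-2,0,0,0],[0,0,-2.5,0,0,0],[0,0,-2.5,0,0,0],[0,0,-2,0,0,0],[0,0,0,0,0,0],[0,0,0,0,0,0]]'
python3 - <<'E'
from h import *
st()
P,T=plate(2,.12); plan(P,T)
E
```

```text
time: 24.25
ee_pos: [0.4372, 0.0806, 0.1897]
eef_rot: [2.012, 1.81, 0.495]
contact_force: [0.2, 0.9, -2.1]
opening: 0.0094
t 24.25 p [0.4372 0.0806 0.1897] z [ 0.504 -0.05  -0.862] y [ 0.858 -0.092  0.506] F [ 0.2  0.9 -2.1] open 0.0094 q [ 0.1  -0.77 -0.7   1.12 -0.1   1.75]
1 rows dist 0.006
[[-0.02, -0.12, 0.6, 0.007, -0.004, 0.0]]
```

```bash
python3 -m inch '[[0,0,0,0,0,-0.14],[0,0,0,0,0,-0.14],[0,0,0,0,0,-0.14],[0,0,0,0,0,-0.14],[0,0,0,0,0,-0.14],[0,0,0,0,0,-0.14],[0,0,0,0,0,-0.14],[0,0,0,0,0,-0.14],[0,0,0,0,0,-0.14],[0,0,0,0,0,-0.14],[0,0,0,0,0,-0.14],[0,0,0,0,0,-0.14],[0,0,0,0,0,-0.14],[0,0,0,0,0,-0.14],[0,0,0,0,0,-0.14],[0,0,0,0,0,-0.14],[0,0,0,0,0,-0.14],[0,0,0,0,0,-0.14],[0,0,0,0,0,-0.14],[0,0,0,0,0,-0.14]]'
python3 - <<'E'
from h import *
st()
P,T=plate(2,.115,True,off=.004); plan(P,T)
E
```

```text
time: 26.25
ee_pos: [0.4219, 0.0774, 0.1441]
eef_rot: [-1.612, 2.253, -0.443]
contact_force: [0.1, -0.6, -0.8]
opening: 0.0097
t 26.25 p [0.4219 0.0774 0.1441] z [ 0.441 -0.056 -0.896] y [-0.845  0.31  -0.436] F [ 0.1 -0.6 -0.8] open 0.0097 q [ 0.1  -0.74 -0.75  1.11 -0.1  -1.17]
2 rows dist 0.044
[[-0.62, -1.77, -1.17, 0.031, -0.008, -0.11], [-0.43, -1.86, -1.11, 0.031, -0.008, -0.11]]
```

```bash
python3 -m inch '[[-0.3,-1,-1.8,0.02,0,0],[-0.3,-1.2,-1.8,0.02,0,-0.07],[-0.2,-1.2,-1,0.01,0,-0.08],[0,0,-0.2,0,0,-0.07],[0,0,-0.1,0,0,0]]'
python3 - <<'E'
from h import *
from plant import bot
import cv2
st()
P,T=plate(2,.115,True,off=.004); plan(P,T)
im=bot.snapshot("side");cv2.imwrite("pics/p3b.png",cv2.resize(im[120:270,260:460],None,fx=4,fy=4))
im=bot.snapshot("wrist");cv2.imwrite("pics/p3.png",im)
E
```

```text
time: 26.75
ee_pos: [0.4294, 0.0781, 0.2036]
eef_rot: [-1.839, 2.065, -0.551]
contact_force: [0.2, -0.8, -1.4]
opening: 0.0095
t 26.75 p [0.4294 0.0781 0.2036] z [ 0.48  -0.073 -0.874] y [-0.869  0.097 -0.485] F [ 0.2 -0.8 -1.4] open 0.0095 q [ 0.12 -0.75 -0.65  1.18 -0.13 -1.37]
1 rows dist 0.027
[[-0.37, -0.29, 2.67, 0.017, -0.021, -0.003]]
```

View pics/p3b.png

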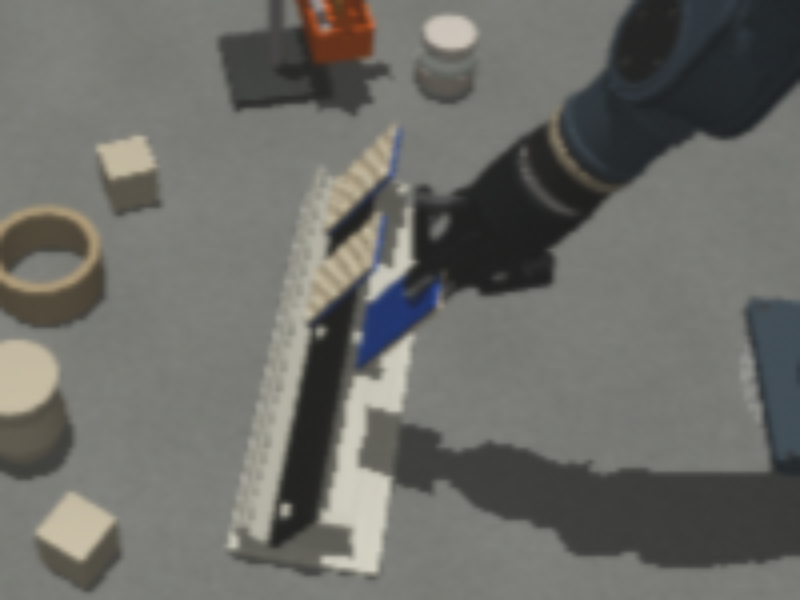

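View pics/p3.png

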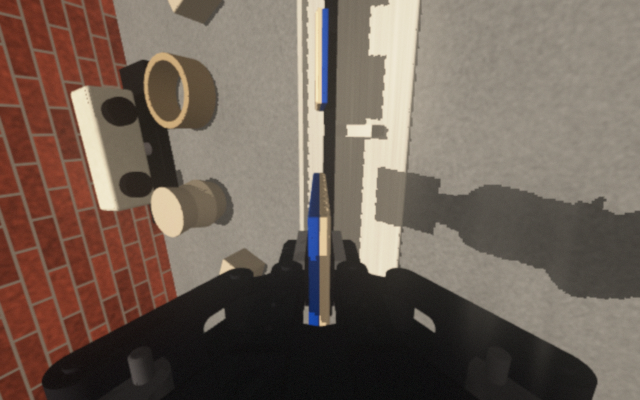

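```bash
python3 -m inch '[[-0.2,-0.4,1.2,0.01,-0.01,0],[-0.2,-0.2,1.2,0.01,-0.01,0],[0,0,0,0,0,0]]'
python3 - <<'E'
from h import *
st()
P,T=plate(2,.08,True,off=.006); plan(P,T)
E
```

```text
time: 27.15
ee_pos: [0.4469, 0.0801, 0.1847]
eef_rot: [-1.818, 2.045, -0.547]
contact_force: [-0.7, 0.7, -2.5]
opening: 0.0095
t 27.15 p [0.4469 0.0801 0.1847] z [ 0.5   -0.054 -0.864] y [-0.858  0.103 -0.503] F [-0.7  0.7 -2.5] open 0.0095 q [ 0.1  -0.74 -0.69  1.1  -0.11 -1.38]
1 rows dist 0.037
[[0.06, 0.11, 3.68, -0.003, -0.001, -0.011]]
```

```bash
python3 -m inch '[[0,0,1.5,0,0,0],[0,0.1,1.5,0,0,0],[0,0,0.3,0,0,0],[0,0,0,0,0,0]]'
python3 - <<'E'
from h import *
st()
P,T=plate(2,.04,True,off=.006); plan(P,T)
E
```

```text
time: 27.55
ee_pos: [0.462, 0.0781, 0.1552]
eef_rot: [-1.812, 2.052, -0.545]
contact_force: [-0.2, 0.8, -1.4]
opening: 0.0094
t 27.55 p [0.462  0.0781 0.1552] z [ 0.498 -0.055 -0.865] y [-0.858  0.109 -0.502] F [-0.2  0.8 -1.4] open 0.0094 q [ 0.09 -0.69 -0.73  1.02 -0.1  -1.38]
1 rows dist 0.044
[[0.02, -0.05, 4.37, -0.002, -0.002, -0.017]]
```

```bash
python3 -m inch '[[0,0,1.5,0,0,0],[0,0,1.5,0,0,0],[0,0,0.5,0,0,0],[0,0,0,0,0,0]]'
python3 - <<'E'
from h import *
st()
P,T=plate(2,.02,True,off=.006); plan(P,T)
E
```

```text
time: 27.95
ee_pos: [0.4807, 0.0765, 0.1284]
eef_rot: [-1.807, 2.05, -0.548]
contact_force: [-0.0, 0.3, -1.5]
opening: 0.0094
t 27.95 p [0.4807 0.0765 0.1284] z [ 0.502 -0.055 -0.863] y [-0.856  0.111 -0.505] F [-0.   0.3 -1.5] open 0.0094 q [ 0.08 -0.64 -0.76  0.93 -0.1  -1.39]
1 rows dist 0.031
[[0.07, 0.25, 3.11, -0.006, -0.001, -0.019]]
```

```bash
python3 -m inch '[[0,0.3,1.4,0,0,-0.01],[0,0.2,1.2,0,0,0],[0,0,0,0,0,0]]'
python3 - <<'E'
from h import *
from plant import bot
import cv2
st()
P,T=plate(2,.02,True,off=.006); plan(P,T)
im=bot.snapshot("scene");cv2.imwrite("pics/p4.png",cv2.resize(im[130:270,240:440],None,fx=4,fy=4))
E
```

```text
time: 28.25
ee_pos: [0.491, 0.0759, 0.1073]
eef_rot: [-1.815, 2.039, -0.554]
contact_force: [-1.2, -0.5, -2.2]
opening: 0.0098
t 28.25 p [0.491  0.0759 0.1073] z [ 0.507 -0.055 -0.86 ] y [-0.855  0.101 -0.509] F [-1.2 -0.5 -2.2] open 0.0098 q [ 0.08 -0.6  -0.78  0.86 -0.09 -1.4 ]
1 rows dist 0.008
[[0.12, 0.07, 0.77, -0.011, -0.0, -0.009]]
```

View pics/p4.png

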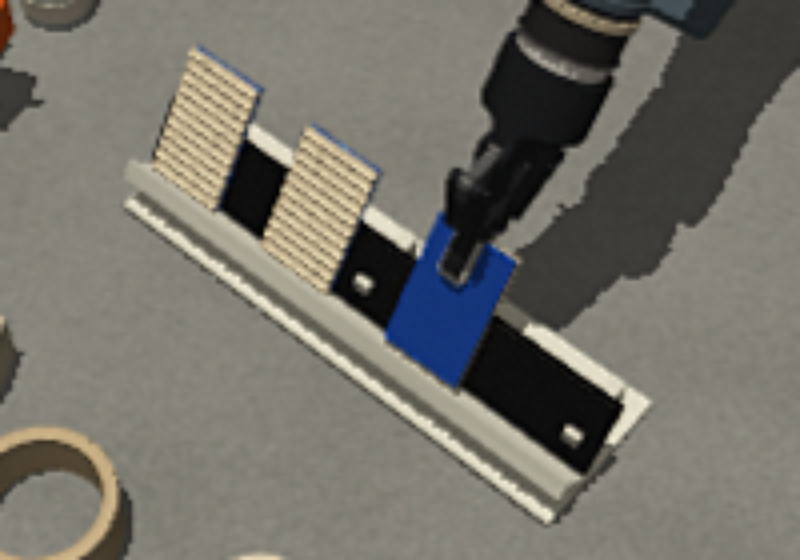

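```bash
python3 -m inch '[[0,0.1,0.5,0,0,-0.01],[0,0.1,0.3,0,0,0],[0,0,0,0,0,0]]'
python3 - <<'E'
from h import *
st()
P,T=plate(2,.02,True,off=.003); plan(P,T)
E
```

```text
time: 28.6
ee_pos: [0.4952, 0.076, 0.1035]
eef_rot: [-1.823, 2.026, -0.561]
contact_force: [-0.5, 0.3, -2.0]
opening: 0.0093
t 28.6 p [0.4952 0.076  0.1035] z [ 0.512 -0.054 -0.857] y [-0.853  0.09  -0.515] F [-0.5  0.3 -2. ] open 0.0093 q [ 0.08 -0.59 -0.79  0.84 -0.09 -1.41]
1 rows dist 0.006
[[0.18, 0.54, 0.22, -0.017, 0.001, 0.001]]
```

```bash
python3 -m inch '[[0.1,0.4,0.3,-0.017,0,0],[0,0.2,0.2,0,0,0],[0,0,0,0,0,0]]'
python3 - <<'E'
from h import *
st()
P,T=plate(2,.02,True,off=.003); plan(P,T)
E
```

```text
time: 28.9
ee_pos: [0.4947, 0.0759, 0.1015]
eef_rot: [-1.829, 2.032, -0.549]
contact_force: [0.2, 0.0, -1.9]
opening: 0.0092
t 28.9 p [0.4947 0.0759 0.1015] z [ 0.502 -0.051 -0.863] y [-0.858  0.091 -0.505] F [ 0.2  0.  -1.9] open 0.0092 q [ 0.07 -0.58 -0.78  0.85 -0.09 -1.42]
1 rows dist 0.004
[[0.16, 0.4, 0.08, -0.006, 0.002, 0.001]]
```

```bash
python3 -m inch '[[0,0.3,0.3,0,0,0],[0,0.3,0.2,0,0,0],[0,0,0,0,0,0]]'
python3 - <<'E'
from h import *
st()
P,T=plate(2,.02,True,off=.003); plan(P,T)
E
```

```text
time: 29.2
ee_pos: [0.4955, 0.0765, 0.1017]
eef_rot: [-1.823, 2.026, -0.557]
contact_force: [-0.2, -1.6, -1.5]
opening: 0.0094
t 29.2 p [0.4955 0.0765 0.1017] z [ 0.511 -0.051 -0.858] y [-0.853  0.091 -0.513] F [-0.2 -1.6 -1.5] open 0.0094 q [ 0.08 -0.59 -0.79  0.84 -0.09 -1.41]
1 rows dist 0.005
[[0.22, 0.47, 0.05, -0.016, 0.003, 0.001]]
```

```bash
python3 -m inch '[[0.2,0.8,0.7,-0.016,0,0],[0,0,0,0,0,0],[0,0,0,0,0,0]]'
python3 - <<'E'
from h import *
st()
P,T=plate(2,.02,True,off=.003); plan(P,T)
E
```

```text
time: 29.5
ee_pos: [0.4991, 0.0784, 0.1047]
eef_rot: [-1.82, 2.017, -0.549]
contact_force: [0.2, 0.8, -1.7]
opening: 0.0093
t 29.5 p [0.4991 0.0784 0.1047] z [ 0.514 -0.041 -0.857] y [-0.852  0.091 -0.516] F [ 0.2  0.8 -1.7] open 0.0093 q [ 0.07 -0.59 -0.78  0.84 -0.08 -1.42]
1 rows dist 0.01
[[0.45, 0.91, 0.13, -0.018, 0.014, 0.001]]
```

```bash
for i in 1 2 3; do python3 -m inch '[[0,0,0,0,0,0]]' | sed -n 2,4p; done
python3 - <<'E'
from h import *
from plant import bot
import cv2
im=bot.snapshot("wrist");cv2.imwrite("pics/p5.png",im)
im=bot.snapshot("scene");cv2.imwrite("pics/p5b.png",cv2.resize(im[150:250,300:420],None,fx=6,fy=6))
E
```

```text
ee_pos: [0.4986, 0.0783, 0.1037]
eef_rot: [-1.821, 2.018, -0.548]
contact_force: [-0.0, -0.3, -1.4]
ee_pos: [0.4979, 0.0781, 0.1022]
eef_rot: [-1.823, 2.02, -0.546]
contact_force: [0.0, -0.7, -0.5]
ee_pos: [0.4976, 0.078, 0.1015]
eef_rot: [-1.823, 2.02, -0.546]
contact_force: [-3.1, 1.2, 4.0]
```

View pics/p5.png

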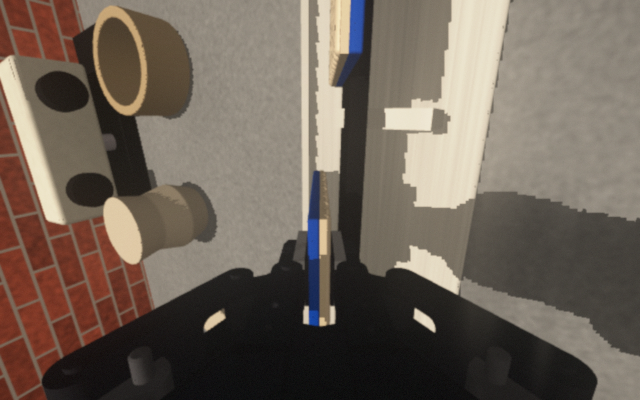

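View pics/p5b.png

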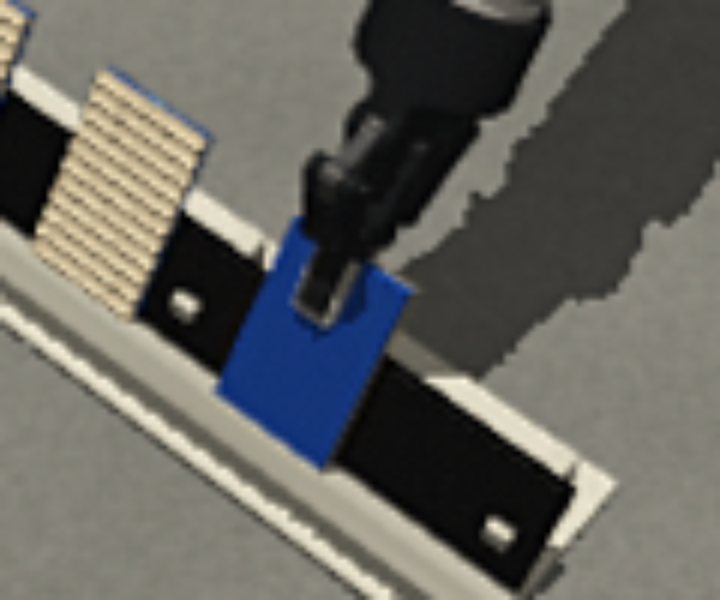

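```bash
python3 -m inch '[[0.2,0.5,-0.9,-0.01,0.01,0],[0,0.5,-0.5,-0.01,0,0],[0,0.2,0,0,0,0],[0,0,0,0,0,0]]'
python3 - <<'E'
from h import *
st()
P,T=plate(2,.03,True,off=.003); plan(P,T)
E
```

```text
time: 30.3
ee_pos: [0.4823, 0.0769, 0.1091]
eef_rot: [-1.829, 2.038, -0.544]
contact_force: [0.4, 0.0, -1.9]
opening: 0.0096
t 30.3 p [0.4823 0.0769 0.1091] z [ 0.497 -0.052 -0.866] y [-0.861  0.094 -0.5  ] F [ 0.4  0.  -1.9] open 0.0096 q [ 0.08 -0.62 -0.78  0.89 -0.09 -1.41]
1 rows dist 0.005
[[0.13, -0.3, 0.36, -0.0, 0.002, -0.002]]
```

```bash
python3 -m inch '[[0,0,0.9,0,0,0],[0,0.2,0.6,0,0,0],[0,0,0,0,0,0]]'
python3 - <<'E'
from h import *
st()
P,T=plate(2,.02,True,off=.003); plan(P,T)
E
```

```text
time: 30.6
ee_pos: [0.4897, 0.0762, 0.0968]
eef_rot: [-1.827, 2.036, -0.547]
contact_force: [-6.0, 1.0, 6.3]
opening: 0.0094
t 30.6 p [0.4897 0.0762 0.0968] z [ 0.501 -0.052 -0.864] y [-0.859  0.094 -0.503] F [-6.   1.   6.3] open 0.0094 q [ 0.08 -0.59 -0.79  0.85 -0.09 -1.41]
1 rows dist 0.003
[[0.13, -0.27, -0.08, -0.004, 0.002, -0.002]]
```

```bash
python3 -m inch '[[0,0,0,0,0,0],[0,0,0,0,0,0],[0,0,0,0,0,0],[0,0,0,0,0,0],[0,0,0,0,0,0]]' 0.45
python3 - <<'E'
from h import *
from plant import bot
import cv2
st()
im=bot.snapshot("wrist");cv2.imwrite("pics/p6.png",im)
im=bot.snapshot("scene");cv2.imwrite("pics/p6b.png",cv2.resize(im[150:250,300:420],None,fx=6,fy=6))
E
```

```text
time: 31.1
ee_pos: [0.4877, 0.0761, 0.0922]
eef_rot: [-1.832, 2.04, -0.542]
contact_force: [-0.1, 0.0, 0.3]
opening: 0.0468
t 31.1 p [0.4877 0.0761 0.0922] z [ 0.494 -0.052 -0.868] y [-0.863  0.093 -0.497] F [-0.1  0.   0.3] open 0.0468 q [ 0.08 -0.59 -0.8   0.85 -0.09 -1.41]
```

View pics/p6.png

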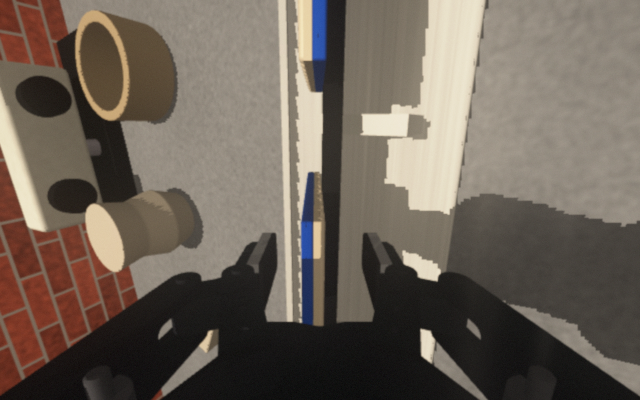

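View pics/p6b.png

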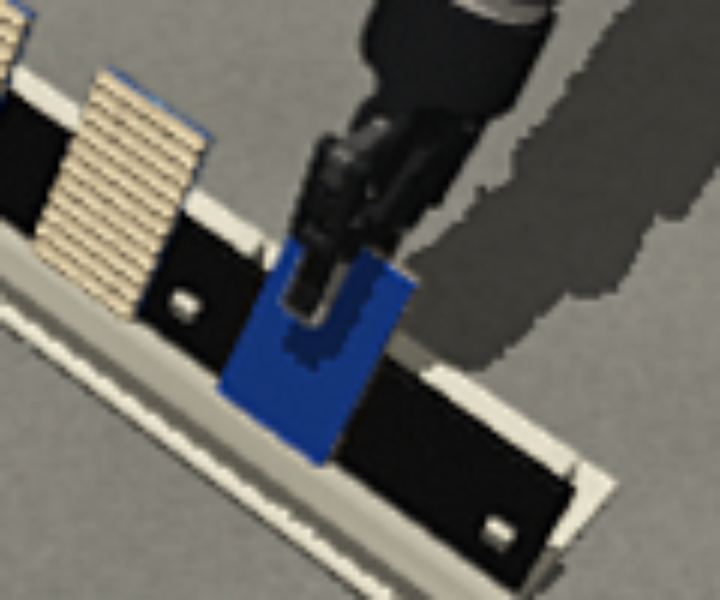

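```bash
python3 -m inch '[[0,0,-1.5,0,0,0],[0,0,-2.5,0,0,0],[0,0,-3,0,0,0],[0,0,-3,0,0,0],[0,0,-2,0,0,0],[0,0,-0.2,0,0,0]]'
python3 - <<'E'
from h import *
from plant import bot
import cv2
st()
P,T=plate(1,.13,True); plan(P,T)
im=bot.snapshot("scene");cv2.imwrite("pics/p7.png",cv2.resize(im[130:270,240:440],None,fx=4,fy=4))
im=bot.snapshot("side");cv2.imwrite("pics/p7b.png",cv2.resize(im[130:270,260:460],None,fx=4,fy=4))
E
```

```text
time: 31.8
ee_pos: [0.4242, 0.0824, 0.2]
eef_rot: [-1.834, 2.043, -0.539]
contact_force: [0.6, 0.0, 1.3]
opening: 0.047
t 31.8 p [0.4242 0.0824 0.2   ] z [ 0.491 -0.052 -0.869] y [-0.864  0.094 -0.494] F [0.6 0.  1.3] open 0.047 q [ 0.12 -0.79 -0.68  1.17 -0.11 -1.37]
3 rows dist 0.117
[[3.88, -0.18, 0.38, 0.002, 0.0, -0.0], [3.88, -0.18, 0.38, 0.002, 0.0, -0.0], [3.88, -0.17, 0.38, 0.002, 0.0, -0.0]]
```

View pics/p7.png

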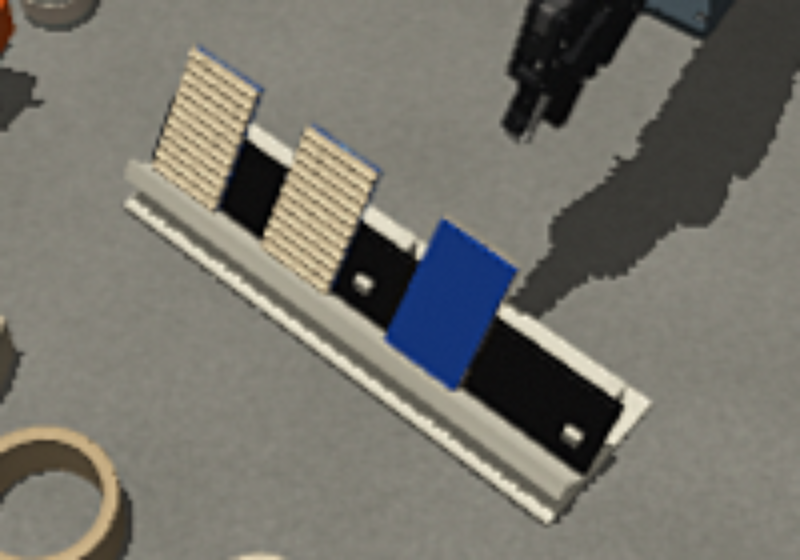

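View pics/p7b.png

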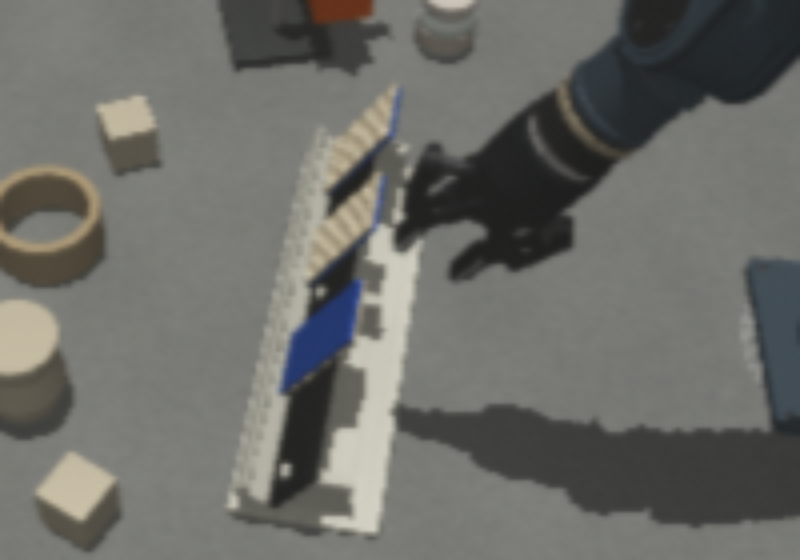

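```bash
python3 -m inch '[[3.8,-0.2,0,0,0,0],[3.8,-0.2,0,0,0,0],[3.8,-0.2,0,0,0,0],[0,0,0,0,0,0],[0,0,-0.1,0,0,0]]' 0
python3 - <<'E'
from h import *
st()
P,T=plate(1,.10,True); plan(P,T)
E
```

```text
time: 32.4
ee_pos: [0.415, -0.0339, 0.1906]
eef_rot: [-1.846, 2.049, -0.522]
contact_force: [0.1, 0.2, -0.7]
opening: 0.0853
t 32.4 p [ 0.415  -0.0339  0.1906] z [ 0.478 -0.048 -0.877] y [-0.872  0.091 -0.48 ] F [ 0.1  0.2 -0.7] open 0.0853 q [-0.33 -0.86 -0.72  1.21  0.11 -1.77]
1 rows dist 0.033
[[-0.02, -0.77, 3.16, 0.023, 0.003, 0.002]]
```

```bash
python3 -m inch '[[0,-0.4,1.7,0.012,0,0],[0,-0.4,1.7,0.012,0,0],[0,0,0.5,0,0,0],[0,0,0,0,0,0]]'
python3 - <<'E'
from h import *
from plant import bot
import cv2
st()
P,T=plate(1,.05,True); plan(P,T)
im=bot.snapshot("wrist");cv2.imwrite("pics/p8.png",im)
kw=bot.calibration("wrist"); k=(np.array(kw["K"]),np.array(kw["world_to_cam"]))
n=np.array([.866,0,.5]);s=np.array([-.5,0,.866])
for y in(-.033,.033):
  for h in(-.005,.005):
    print(y,h,proj(None,pose2(EA,np.array([.007,PY[1]+y,.08])+s*.055+n*h)[0],k)[0].round(1))
E
```

```text
time: 32.8
ee_pos: [0.4407, -0.033, 0.1549]
eef_rot: [-1.84, 2.032, -0.535]
contact_force: [0.3, 0.9, 0.1]
opening: 0.0855
t 32.8 p [ 0.4407 -0.033   0.1549] z [ 0.493 -0.045 -0.869] y [-0.864  0.087 -0.496] F [0.3 0.9 0.1] open 0.0855 q [-0.3  -0.81 -0.78  1.09  0.1  -1.75]
1 rows dist 0.038
[[0.37, -0.3, 3.8, 0.005, 0.007, 0.006]]
-0.033 -0.005 [321.8 170.3]
-0.033 0.005 [306.2 170.2]
0.033 -0.005 [321.  262.8]
0.033 0.005 [306.8 262.8]
```

View pics/p8.png

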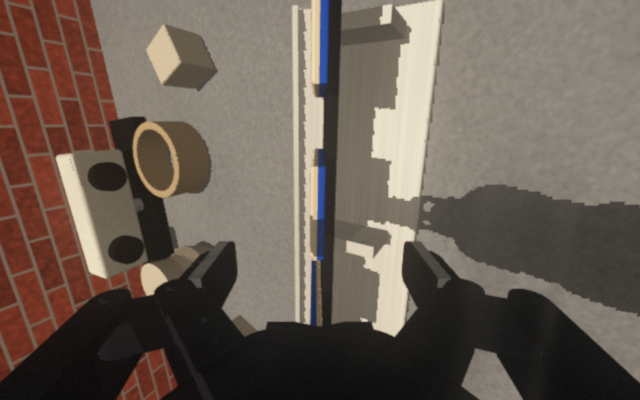

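```bash
python3 -m inch '[[0.2,0,1.5,0,0,0],[0.1,0,1.5,0,0,0],[0,0,0.6,0,0,0],[0,0,0,0,0,0]]'
python3 - <<'E'
from h import *
st()
P,T=plate(1,.018,True); plan(P,T)
E
```

```text
time: 33.25
ee_pos: [0.4596, -0.035, 0.1263]
eef_rot: [-1.844, 2.024, -0.537]
contact_force: [0.1, 0.4, 0.0]
opening: 0.0855
t 33.25 p [ 0.4596 -0.035   0.1263] z [ 0.496 -0.043 -0.867] y [-0.863  0.081 -0.498] F [0.1 0.4 0. ] open 0.0855 q [-0.29 -0.75 -0.81  0.99  0.1  -1.74]
1 rows dist 0.036
[[0.37, -0.07, 3.58, 0.002, 0.01, 0.011]]
```

```bash
python3 -m inch '[[0.2,0.1,1.5,0,0.005,0.01],[0.1,0.1,1.5,0,0.005,0],[0,0,0.6,0,0,0],[0,0,0,0,0,0]]'
python3 - <<'E'
from h import *
st()
P,T=plate(1,.018,True); plan(P,T)
E
```

```text
time: 33.65
ee_pos: [0.4775, -0.0391, 0.0983]
eef_rot: [-1.833, 2.033, -0.551]
contact_force: [-0.8, 0.4, -0.5]
opening: 0.0854
t 33.65 p [ 0.4775 -0.0391  0.0983] z [ 0.5   -0.054 -0.864] y [-0.86   0.089 -0.503] F [-0.8  0.4 -0.5] open 0.0854 q [-0.28 -0.68 -0.84  0.89  0.09 -1.72]
1 rows dist 0.003
[[0.12, 0.12, 0.25, -0.004, -0.0, 0.003]]
```

```bash
python3 -m inch '[[0,0.15,0.1,0,0,0],[0,0,0,0,0,0],[0,0,0,0,0,0],[0,0,0,0,0,0],[0,0,0,0,0,0],[0,0,0,0,0,0],[0,0,0,0,0,0],[0,0,0,0,0,0],[0,0,0,0,0,0]]' 1 40
python3 - <<'E'
from h import *
st()
P,T=plate(1,.018,True); plan(P,T)
E
```

```text
time: 34.55
ee_pos: [0.4774, -0.0392, 0.1002]
eef_rot: [-1.831, 2.03, -0.555]
contact_force: [-0.3, 0.4, 0.5]
opening: 0.0091
t 34.55 p [ 0.4774 -0.0392  0.1002] z [ 0.504 -0.055 -0.862] y [-0.858  0.088 -0.507] F [-0.3  0.4  0.5] open 0.0091 q [-0.28 -0.69 -0.84  0.89  0.09 -1.72]
1 rows dist 0.005
[[0.11, 0.2, 0.42, -0.008, -0.001, 0.004]]
```

```bash
python3 -m inch '[[0,0,-1,0,0,0],[0,0,-2,0,0,0],[0,0,-2.5,0,0,0],[0,0,-2.5,0,0,0],[0,0,-1,0,0,0],[0,0,0,0,0,0]]'
python3 - <<'E'
from h import *
st()
P,T=plate(1,.115,True); plan(P,T)
E
```

```text
time: 35.15
ee_pos: [0.4297, -0.0338, 0.1812]
eef_rot: [-1.83, 2.03, -0.555]
contact_force: [1.3, -0.2, -0.9]
opening: 0.009
t 35.15 p [ 0.4297 -0.0338  0.1812] z [ 0.504 -0.054 -0.862] y [-0.857  0.089 -0.507] F [ 1.3 -0.2 -0.9] open 0.009 q [-0.31 -0.86 -0.76  1.15  0.1  -1.75]
1 rows dist 0.002
[[0.13, 0.09, 0.13, -0.009, -0.0, 0.003]]
```

```bash
python3 -m inch '[[0,-0.1,-0.2,0,0,0.14],[0,-0.1,-0.2,0,0,0.14],[0,-0.1,-0.2,0,0,0.14],[0,-0.1,-0.2,0,0,0.14],[0,-0.1,-0.2,0,0,0.14],[0,-0.1,-0.2,0,0,0.14],[0,0,-0.2,0,0,0.14],[0,0,-0.2,0,0,0.14],[0,0,-0.2,0,0,0.14],[0,0,-0.2,0,0,0.14]]'
python3 - <<'E'
from h import *
s=st()
P,T=plate(1,.12,False,off=.003); R0=R.from_rotvec(s["eef_rot"]); print((R0.inv().apply(P-s["ee_pos"])*100).round(2),(R0.inv()*T).as_rotvec().round(3))
E
```

```text
time: 36.15
ee_pos: [0.4191, -0.0339, 0.1824]
eef_rot: [-0.011, 2.64, -0.069]
contact_force: [0.0, 0.1, -0.9]
opening: 0.0093
t 36.15 p [ 0.4191 -0.0339  0.1824] z [ 0.48  -0.047 -0.876] y [ 0.005  0.999 -0.051] F [ 0.   0.1 -0.9] open 0.0093 q [-0.32 -0.85 -0.74  1.19  0.11 -0.3 ]
[-1.06 -0.14  0.24] [-0.012 -0.02   1.684]
```

```bash
python3 -m inch '[[-0.3,0,-0.15,0,0,0.14],[-0.3,0,-0.15,0,0,0.14],[-0.3,0,-0.15,0,0,0.14],[-0.3,0.1,-0.15,0,0,0.14],[-0.2,0.2,-0.15,0,0,0.14],[-0.1,0.2,-0.15,0,0,0.14],[0,0.2,-0.15,0,0,0.14],[0,0.2,-0.15,0,0,0.14],[0,0.2,-0.15,0,0,0.14],[0,0.2,-0.15,0,0,0.14],[0,0.2,-0.15,0,0,0.14],[0,0.2,-0.15,0,0,0.1],[0,0,0,0,0,0]]'
python3 - <<'E'
from h import *
s=st()
P,T=plate(1,.07,False,off=.003); plan(P,T)
E
```

```text
time: 37.45
ee_pos: [0.4287, -0.0267, 0.1836]
eef_rot: [2.09, 1.826, 0.453]
contact_force: [-0.1, -0.2, -2.0]
opening: 0.0093
t 37.45 p [ 0.4287 -0.0267  0.1836] z [ 0.443 -0.037 -0.896] y [ 0.887 -0.126  0.444] F [-0.1 -0.2 -2. ] open 0.0093 q [-0.28 -0.76 -0.68  1.2   0.09  1.44]
2 rows dist 0.05
[[-0.43, 0.29, 2.44, -0.031, -0.005, -0.015], [-0.43, 0.2, 2.45, -0.031, -0.005, -0.015]]
```

```bash
python3 -m inch '[[-0.4,0.2,0.8,-0.031,-0.005,-0.015],[-0.4,0.2,0.8,-0.031,-0.005,-0.015],[0,0,0,0,0,0]]'
python3 - <<'E'
from h import *
s=st()
P,T=plate(1,.05,False,off=.003); plan(P,T)
E
```

```text
time: 37.75
ee_pos: [0.4376, -0.0355, 0.1661]
eef_rot: [2.014, 1.822, 0.479]
contact_force: [-0.6, 0.0, -2.5]
opening: 0.0094
t 37.75 p [ 0.4376 -0.0355  0.1661] z [ 0.492 -0.052 -0.869] y [ 0.865 -0.086  0.495] F [-0.6  0.  -2.5] open 0.0094 q [-0.31 -0.81 -0.76  1.11  0.1   1.39]
2 rows dist 0.049
[[-0.03, 0.14, 2.46, -0.003, -0.0, 0.004], [-0.03, 0.14, 2.46, -0.003, -0.0, 0.004]]
```

```bash
python3 -m inch '[[0,0.2,0.8,0,0,0],[0,0.2,0.8,0,0,0],[0,0.1,0,0,0,0]]'
python3 - <<'E'
from h import *
s=st()
P,T=plate(1,.05,False,off=.004); plan(P,T)
E
```

```text
time: 38.05
ee_pos: [0.45, -0.0365, 0.1522]
eef_rot: [2.014, 1.826, 0.476]
contact_force: [-0.6, 0.1, -1.7]
opening: 0.0095
t 38.05 p [ 0.45   -0.0365  0.1522] z [ 0.489 -0.051 -0.871] y [ 0.867 -0.084  0.492] F [-0.6  0.1 -1.7] open 0.0095 q [-0.3  -0.77 -0.77  1.07  0.09  1.4 ]
1 rows dist 0.031
[[-0.09, 0.0, 3.1, -0.01, -0.001, 0.009]]
```

Off is now 4 mm outward, aligned; go on down the slope.

```bash
python3 -m inch '[[0,0,1.5,-0.005,0,0],[0,0,1.3,-0.005,0,0],[0,0,0.3,0,0,0],[0,0,0,0,0,0]]'
python3 - <<'E'
from h import *
s=st()
P,T=plate(1,.023,False,off=.004); plan(P,T)
E
```

```text
time: 38.45
ee_pos: [0.4672, -0.0379, 0.1256]
eef_rot: [2.006, 1.822, 0.485]
contact_force: [-0.2, 0.1, -2.3]
opening: 0.0094
t 38.45 p [ 0.4672 -0.0379  0.1256] z [ 0.498 -0.052 -0.866] y [ 0.862 -0.082  0.5  ] F [-0.2  0.1 -2.3] open 0.0094 q [-0.29 -0.72 -0.8   0.97  0.09  1.4 ]
1 rows dist 0.026
[[-0.13, -0.18, 2.63, 0.001, -0.002, 0.01]]
```

```bash
python3 -m inch '[[0,-0.2,1.4,0,0,0],[0,-0.2,1.1,0,0,0],[0,0,0,0,0,0]]'
python3 - <<'E'
from h import *
s=st()
P,T=plate(1,.021,False,off=.002); plan(P,T)
E
```

```text
time: 38.75
ee_pos: [0.4776, -0.0391, 0.1039]
eef_rot: [2.003, 1.821, 0.486]
contact_force: [-1.0, -0.4, -2.3]
opening: 0.0098
t 38.75 p [ 0.4776 -0.0391  0.1039] z [ 0.5   -0.052 -0.864] y [ 0.861 -0.081  0.503] F [-1.  -0.4 -2.3] open 0.0098 q [-0.28 -0.68 -0.83  0.91  0.09  1.41]
1 rows dist 0.005
[[-0.12, -0.21, 0.43, 0.003, -0.001, 0.011]]
```

```bash
python3 -m inch '[[0,-0.4,0.7,0,0,0],[0,-0.2,0.3,0,0,0],[0,0,0,0,0,0]]'
python3 - <<'E'
from h import *
s=st()
P,T=plate(1,.021,False,off=.002); plan(P,T)
E
```

```text
time: 39.05
ee_pos: [0.4813, -0.039, 0.1035]
eef_rot: [1.993, 1.816, 0.497]
contact_force: [-0.8, 0.0, -2.0]
opening: 0.0096
t 39.05 p [ 0.4813 -0.039   0.1035] z [ 0.511 -0.052 -0.858] y [ 0.854 -0.078  0.514] F [-0.8  0.  -2. ] open 0.0096 q [-0.28 -0.69 -0.84  0.89  0.09  1.41]
1 rows dist 0.006
[[-0.16, -0.5, 0.2, 0.016, -0.002, 0.013]]
```

```bash
python3 -m inch '[[0,0,0,0.01,0,0],[0,0,0,0.005,0,0],[0,0,0,0,0,0]]'
python3 - <<'E'
from h import *
s=st()
P,T=plate(1,.021,False,off=.002); plan(P,T)
E
```

```text
time: 39.35
ee_pos: [0.4821, -0.0393, 0.105]
eef_rot: [2.001, 1.824, 0.486]
contact_force: [-0.0, -0.1, -1.6]
opening: 0.0095
t 39.35 p [ 0.4821 -0.0393  0.105 ] z [ 0.5   -0.052 -0.865] y [ 0.861 -0.079  0.502] F [-0.  -0.1 -1.6] open 0.0095 q [-0.28 -0.67 -0.82  0.9   0.09  1.41]
1 rows dist 0.007
[[-0.14, -0.66, 0.29, 0.003, -0.002, 0.013]]
```

Same remedy as with the first plate: rise, go inward, then down.

```bash
python3 -m inch '[[-0.1,-0.6,-0.6,0,0,0],[0,-0.5,-0.2,0,0,0],[0,0,0,0,0,0]]'
python3 - <<'E'
from h import *
s=st()
P,T=plate(1,.021,False,off=.002); plan(P,T)
E
```

```text
time: 39.65
ee_pos: [0.4697, -0.0394, 0.1081]
eef_rot: [1.998, 1.82, 0.49]
contact_force: [0.9, -0.9, -2.0]
opening: 0.0093
t 39.65 p [ 0.4697 -0.0394  0.1081] z [ 0.504 -0.052 -0.862] y [ 0.858 -0.079  0.507] F [ 0.9 -0.9 -2. ] open 0.0093 q [-0.29 -0.72 -0.84  0.93  0.09  1.4 ]
1 rows dist 0.012
[[-0.01, 0.26, 1.19, 0.008, -0.002, 0.013]]
```

```bash
python3 -m inch '[[0,0.1,0.9,0,0,0],[0,0,0.6,0,0,0],[0,0,0,0,0,0]]'
python3 - <<'E'
from h import *
s=st()
P,T=plate(1,.021,False,off=.002); plan(P,T)
E
```

```text
time: 39.95
ee_pos: [0.4785, -0.0404, 0.1007]
eef_rot: [1.996, 1.818, 0.491]
contact_force: [0.2, 0.2, -1.6]
opening: 0.0093
t 39.95 p [ 0.4785 -0.0404  0.1007] z [ 0.507 -0.053 -0.861] y [ 0.857 -0.078  0.509] F [ 0.2  0.2 -1.6] open 0.0093 q [-0.28 -0.69 -0.84  0.89  0.09  1.4 ]
1 rows dist 0.002
[[-0.0, -0.14, 0.1, 0.011, -0.001, 0.014]]
```

```bash
python3 -m inch '[[0,-0.3,0.5,0.01,0,0],[0,0,0,0,0,0]]'
python3 - <<'E'
from h import *
s=st()
P,T=plate(1,.021,False,off=.002); plan(P,T)
E
```

```text
time: 40.15
ee_pos: [0.4804, -0.0406, 0.102]
eef_rot: [1.998, 1.822, 0.487]
contact_force: [0.1, -0.4, -2.7]
opening: 0.0094
t 40.15 p [ 0.4804 -0.0406  0.102 ] z [ 0.503 -0.054 -0.863] y [ 0.859 -0.077  0.506] F [ 0.1 -0.4 -2.7] open 0.0094 q [-0.28 -0.68 -0.83  0.89  0.09  1.4 ]
1 rows dist 0.004
[[0.0, -0.36, 0.11, 0.006, -0.0, 0.015]]
```

```bash
python3 -m inch '[[0,-0.5,-0.4,0,0,0],[0,-0.3,0.2,0,0,0],[0,0.1,0.9,0,0,0],[0,0,0.2,0,0,0]]'
python3 - <<'E'
from h import *
s=st()
P,T=plate(1,.021,False,off=.002); plan(P,T)
E
```

```text
time: 40.55
ee_pos: [0.4789, -0.0408, 0.0974]
eef_rot: [1.995, 1.82, 0.487]
contact_force: [-19.4, 2.5, 14.7]
opening: 0.0092
t 40.55 p [ 0.4789 -0.0408  0.0974] z [ 0.505 -0.055 -0.861] y [ 0.858 -0.077  0.508] F [-19.4   2.5  14.7] open 0.0092 q [-0.28 -0.68 -0.84  0.88  0.09  1.4 ]
1 rows dist 0.002
[[0.03, -0.01, -0.21, 0.009, 0.001, 0.015]]
```

Seated (24 N along the slope). Release and look.

```bash
python3 -m inch '[[0,0,-0.1,0,0,0],[0,0,0,0,0,0],[0,0,0,0,0,0],[0,0,0,0,0,0]]' 0.45
python3 -m inch '[[0,0,-1.5,0,0,0],[0,0,-2.5,0,0,0],[0,0,-3,0,0,0],[0,0,-3,0,0,0],[0,0,-1,0,0,0],[0,0,-0.2,0,0,0]]'
python3 - <<'E'
from h import *
from plant import bot
import cv2
st()
P,T=plate(0,.12,False); plan(P,T)
im=bot.snapshot("scene");cv2.imwrite("pics/q1.png",cv2.resize(im[130:270,240:440],None,fx=4,fy=4))
E
```

```text
time: 40.95
ee_pos: [0.4771, -0.0405, 0.0948]
eef_rot: [1.998, 1.822, 0.484]
contact_force: [-0.3, -0.5, 0.2]
opening: 0.0469
time: 41.55
ee_pos: [0.4172, -0.0338, 0.187]
eef_rot: [2.006, 1.828, 0.477]
contact_force: [0.3, 0.3, -0.1]
opening: 0.0473
t 41.55 p [ 0.4172 -0.0338  0.187 ] z [ 0.492 -0.052 -0.869] y [ 0.865 -0.079  0.495] F [ 0.3  0.3 -0.1] open 0.0473 q [-0.32 -0.88 -0.75  1.19  0.11  1.37]
3 rows dist 0.115
[[-3.83, 0.18, 0.25, -0.002, -0.0, 0.005], [-3.83, 0.2, 0.25, -0.002, -0.0, 0.005], [-3.83, 0.21, 0.25, -0.002, -0.0, 0.005]]
```

View pics/q1.png

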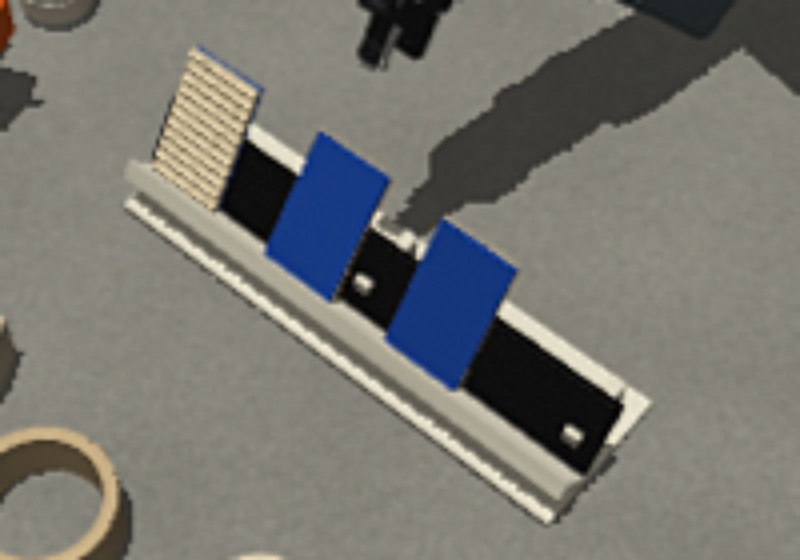

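```bash
python3 -m inch '[[-3.8,0.3,0,0,0,0.005],[-3.8,0.3,0,0,0,0.005],[-3.8,0.3,0,0,0,0.005],[0,0,0,0,0,0],[0,0,0,0,0,0]]' 0
python3 - <<'E'
from h import *
st()
P,T=plate(0,.09); plan(P,T)
E
```

```text
time: 42.1
ee_pos: [0.4146, -0.1475, 0.1823]
eef_rot: [2.023, 1.831, 0.486]
contact_force: [0.1, 0.5, -0.4]
opening: 0.0853
t 42.1 p [ 0.4146 -0.1475  0.1823] z [ 0.486 -0.041 -0.873] y [ 0.868 -0.089  0.488] F [ 0.1  0.5 -0.4] open 0.0853 q [-0.71 -0.74 -0.69  1.2   0.29  1.03]
1 rows dist 0.029
[[-0.17, 0.13, 2.87, -0.014, -0.011, 0.004]]
```

```bash
python3 -m inch '[[-0.1,0,1.5,-0.007,-0.005,0],[-0.1,0,1.5,-0.007,-0.005,0],[0,0,1,0,0,0],[0,0,0,0,0,0]]'
python3 - <<'E'
from h import *
from plant import bot
import cv2
st()
P,T=plate(0,.05); plan(P,T)
im=bot.snapshot("wrist");cv2.imwrite("pics/q2.png",im)
kw=bot.calibration("wrist"); k=(np.array(kw["K"]),np.array(kw["world_to_cam"]))
n=np.array([.866,0,.5]);s=np.array([-.5,0,.866])
for y in(-.033,.033):
  for h in(-.005,.005):
    print(y,h,proj(None,pose2(EA,np.array([.007,PY[0]+y,.08])+s*.055+n*h)[0],k)[0].round(1))
E
```

```text
time: 42.5
ee_pos: [0.4343, -0.1471, 0.1413]
eef_rot: [2.015, 1.825, 0.488]
contact_force: [-0.5, 1.4, -0.0]
opening: 0.0855
t 42.5 p [ 0.4343 -0.1471  0.1413] z [ 0.493 -0.046 -0.869] y [ 0.864 -0.086  0.496] F [-0.5  1.4 -0. ] open 0.0855 q [-0.66 -0.71 -0.76  1.08  0.27  1.07]
1 rows dist 0.024
[[-0.41, 0.47, 2.34, -0.005, -0.007, 0.006]]
-0.033 -0.005 [318.6 285.8]
-0.033 0.005 [333.7 285.9]
0.033 -0.005 [319.2 188.6]
0.033 0.005 [335.9 188.7]
```

View pics/q2.png

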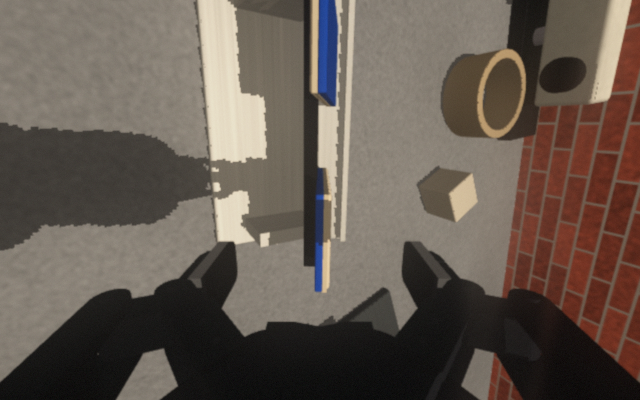

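```bash
python3 -m inch '[[-0.3,0.1,1.5,0,0,0],[-0.2,0,1.5,0,0,0],[0,0,0.6,0,0,0],[0,0,0,0,0,0]]'
python3 - <<'E'
from h import *
st()
P,T=plate(0,.019,off=-.003,dy=-.003); plan(P,T)
E
```

```text
time: 42.95
ee_pos: [0.4545, -0.1525, 0.1134]
eef_rot: [2.007, 1.827, 0.49]
contact_force: [0.2, 0.5, 0.7]
opening: 0.0853
t 42.95 p [ 0.4545 -0.1525  0.1134] z [ 0.497 -0.045 -0.867] y [ 0.863 -0.081  0.499] F [0.2 0.5 0.7] open 0.0853 q [-0.64 -0.64 -0.78  0.97  0.26  1.09]
1 rows dist 0.02
[[-0.39, -0.24, 1.99, -0.001, -0.008, 0.011]]
```

```bash
python3 -m inch '[[-0.3,-0.3,1.2,0,-0.004,0.005],[-0.2,-0.2,0.8,0,-0.004,0.005],[0,0,0,0,0,0]]'
python3 - <<'E'
from h import *
st()
P,T=plate(0,.019,off=-.003,dy=-.003); plan(P,T)
E
```

```text
time: 43.25
ee_pos: [0.4608, -0.1582, 0.096]
eef_rot: [2.013, 1.812, 0.485]
contact_force: [-0.7, 0.2, -0.6]
opening: 0.0854
t 43.25 p [ 0.4608 -0.1582  0.096 ] z [ 0.499 -0.055 -0.865] y [ 0.86  -0.09   0.502] F [-0.7  0.2 -0.6] open 0.0854 q [-0.64 -0.61 -0.8   0.92  0.25  1.1 ]
1 rows dist 0.002
[[0.13, 0.03, 0.15, 0.002, 0.001, 0.002]]
```

```bash
python3 -m inch '[[0,0,0.1,0,0,0],[0,0,0,0,0,0],[0,0,0,0,0,0],[0,0,0,0,0,0],[0,0,0,0,0,0],[0,0,0,0,0,0],[0,0,0,0,0,0],[0,0,0,0,0,0],[0,0,0,0,0,0]]' 1 40
python3 - <<'E'
from h import *
from plant import bot
import cv2
st()
P,T=plate(0,.019,off=-.003,dy=-.003); plan(P,T)
im=bot.snapshot("wrist");cv2.imwrite("pics/q3.png",im)
E
```

```text
time: 44.15
ee_pos: [0.462, -0.1588, 0.098]
eef_rot: [2.009, 1.81, 0.486]
contact_force: [-1.2, 0.9, 0.3]
opening: 0.0096
t 44.15 p [ 0.462  -0.1588  0.098 ] z [ 0.501 -0.057 -0.863] y [ 0.859 -0.089  0.504] F [-1.2  0.9  0.3] open 0.0096 q [-0.64 -0.61 -0.8   0.92  0.25  1.1 ]
1 rows dist 0.004
[[0.18, -0.17, 0.25, 0.005, 0.003, 0.003]]
```

View pics/q3.png

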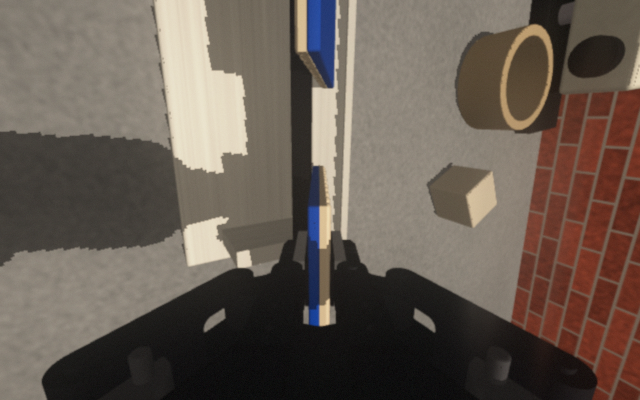

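```bash
python3 -m inch '[[0,0,-1,0,0,0],[0,0,-2,0,0,0],[0,0,-2.5,0,0,0],[0,0,-2.5,0,0,0],[0,0,-1,0,0,0],[0,0,0,0,0,0]]' && python3 -m inch '[[0,0.1,-0.2,0,0,-0.14],[0,0.1,-0.2,0,0,-0.14],[0,0.1,-0.2,0,0,-0.14],[0,0.1,-0.2,0,0,-0.14],[0,0.1,-0.2,0,0,-0.14],[0,0.1,-0.2,0,0,-0.14],[0,0,-0.2,0,0,-0.14],[0,0,-0.2,0,0,-0.14],[0,0,-0.2,0,0,-0.14],[0,0,-0.2,0,0,-0.14]]'
python3 - <<'E'
from h import *
s=st()
P,T=plate(0,.115,True,off=.002); R0=R.from_rotvec(s["eef_rot"]); print((R0.inv().apply(P-s["ee_pos"])*100).round(2),(R0.inv()*T).as_rotvec().round(3))
E
```

```text
time: 44.8
ee_pos: [0.4151, -0.153, 0.1813]
eef_rot: [2.006, 1.81, 0.489]
contact_force: [1.1, 0.1, -1.8]
opening: 0.0095
time: 45.8
ee_pos: [0.4049, -0.1471, 0.1913]
eef_rot: [0.287, 2.611, 0.007]
contact_force: [0.4, 0.2, -1.6]
opening: 0.0099
t 45.8 p [ 0.4049 -0.1471  0.1913] z [ 0.49  -0.049 -0.87 ] y [0.202 0.978 0.059] F [ 0.4  0.2 -1.6] open 0.0099 q [-0.72 -0.78 -0.69  1.23  0.29 -0.44]
[-0.71 -0.01  1.63] [ 0.01  -0.005 -1.684]
```

```bash
python3 -m inch '[[-0.2,0,-0.1,0,0,-0.14],[-0.2,0,-0.1,0,0,-0.14],[-0.2,0,-0.1,0,0,-0.14],[-0.2,0,-0.1,0,0,-0.14],[-0.2,-0.1,-0.1,0,0,-0.14],[-0.1,-0.1,-0.1,0,0,-0.14],[0,-0.1,-0.1,0,0,-0.14],[0,-0.1,-0.1,0,0,-0.14],[0,-0.1,-0.1,0,0,-0.14],[0,-0.1,-0.1,0,0,-0.14],[0,-0.1,-0.1,0,0,-0.14],[0,-0.1,-0.1,0,0,-0.1],[0,0,0,0,0,0]]'
python3 - <<'E'
from h import *
s=st()
P,T=plate(0,.10,True,off=.003,dy=-.002); plan(P,T)
E
```

```text
time: 47.1
ee_pos: [0.4072, -0.1451, 0.1939]
eef_rot: [-1.873, 2.034, -0.502]
contact_force: [-1.2, -0.5, -1.7]
opening: 0.0098
t 47.1 p [ 0.4072 -0.1451  0.1939] z [ 0.467 -0.034 -0.883] y [-0.88   0.073 -0.469] F [-1.2 -0.5 -1.7] open 0.0098 q [-0.71 -0.74 -0.65  1.25  0.28 -2.14]
1 rows dist 0.033
[[0.57, -0.58, 3.23, 0.036, 0.016, 0.02]]
```

```bash
python3 -m inch '[[0.3,-0.4,1,0.018,0.008,0.01],[0.3,-0.3,1,0.018,0.008,0.01],[0,0,0,0,0,0]]'
python3 - <<'E'
from h import *
s=st()
P,T=plate(0,.07,True,off=.004,dy=-.002); plan(P,T)
E
```

```text
time: 47.4
ee_pos: [0.4218, -0.1519, 0.1769]
eef_rot: [-1.824, 2.046, -0.54]
contact_force: [-1.1, -0.3, -2.0]
opening: 0.0095
t 47.4 p [ 0.4218 -0.1519  0.1769] z [ 0.495 -0.052 -0.867] y [-0.862  0.101 -0.498] F [-1.1 -0.3 -2. ] open 0.0095 q [-0.7  -0.74 -0.7   1.16  0.28 -2.09]
1 rows dist 0.04
[[-0.02, -0.12, 4.02, 0.003, 0.001, -0.008]]
```

```bash
python3 -m inch '[[0,-0.2,1.5,0,0,0],[0,-0.1,1.5,0,0,0],[0,0,1,0,0,0],[0,0,0,0,0,0]]'
python3 - <<'E'
from h import *
s=st()
P,T=plate(0,.04,True,off=.003,dy=-.002); plan(P,T)
E
```

```text
time: 47.8
ee_pos: [0.4436, -0.1536, 0.1419]
eef_rot: [-1.82, 2.051, -0.535]
contact_force: [-0.7, 0.4, -2.3]
opening: 0.0092
t 47.8 p [ 0.4436 -0.1536  0.1419] z [ 0.492 -0.051 -0.869] y [-0.863  0.106 -0.495] F [-0.7  0.4 -2.3] open 0.0092 q [-0.66 -0.67 -0.74  1.06  0.26 -2.05]
1 rows dist 0.029
[[0.05, 0.12, 2.9, 0.006, 0.002, -0.013]]
```

```bash
python3 -m inch '[[0,0.2,1.5,0,0,0],[0,0.2,1.3,0,0,-0.01],[0,0,0.5,0,0,0],[0,0,0,0,0,0]]'
python3 - <<'E'
from h import *
s=st()
P,T=plate(0,.021,True,off=.001,dy=-.002); plan(P,T)
E
```

```text
time: 48.2
ee_pos: [0.4568, -0.1552, 0.1125]
eef_rot: [-1.829, 2.044, -0.538]
contact_force: [-0.5, -0.3, -2.1]
opening: 0.0094
t 48.2 p [ 0.4568 -0.1552  0.1125] z [ 0.493 -0.051 -0.869] y [-0.863  0.097 -0.495] F [-0.5 -0.3 -2.1] open 0.0094 q [-0.64 -0.62 -0.77  0.97  0.25 -2.04]
1 rows dist 0.016
[[0.03, 0.0, 1.59, 0.005, 0.002, -0.005]]
```

```bash
python3 -m inch '[[0,0.2,1.2,0,0,0],[0,0.2,0.9,0,0,0],[0,0,0,0,0,0]]'
python3 - <<'E'
from h import *
s=st()
P,T=plate(0,.021,True,off=.001,dy=-.002); plan(P,T)
E
```

```text
time: 48.5
ee_pos: [0.4664, -0.1569, 0.1016]
eef_rot: [-1.825, 2.039, -0.548]
contact_force: [0.6, -0.5, -1.6]
opening: 0.0091
t 48.5 p [ 0.4664 -0.1569  0.1016] z [ 0.5   -0.054 -0.864] y [-0.859  0.096 -0.503] F [ 0.6 -0.5 -1.6] open 0.0091 q [-0.62 -0.6  -0.78  0.92  0.25 -2.02]
1 rows dist 0.003
[[-0.05, 0.31, 0.15, -0.004, 0.0, -0.004]]
```

```bash
python3 -m inch '[[0,0.5,-0.4,0,0,0],[0,0.3,0.2,0,0,0],[0,-0.1,0.8,0,0,0],[0,0,0.1,0,0,0]]'
python3 - <<'E'
from h import *
s=st()
P,T=plate(0,.021,True,off=.001,dy=-.002); plan(P,T)
E
```

```text
time: 48.9
ee_pos: [0.4649, -0.1584, 0.0983]
eef_rot: [-1.822, 2.037, -0.558]
contact_force: [-7.7, 3.0, 7.1]
opening: 0.0092
t 48.9 p [ 0.4649 -0.1584  0.0983] z [ 0.505 -0.058 -0.861] y [-0.856  0.095 -0.509] F [-7.7  3.   7.1] open 0.0092 q [-0.63 -0.61 -0.8   0.91  0.25 -2.03]
1 rows dist 0.002
[[-0.21, 0.04, -0.07, -0.01, -0.004, -0.003]]
```

```bash
python3 -m inch '[[0,0,-0.1,0,0,0],[0,0,0,0,0,0],[0,0,0,0,0,0],[0,0,0,0,0,0]]' 0.45
python3 -m inch '[[0,0,-1.5,0,0,0],[0,0,-2.5,0,0,0],[0,0,-3,0,0,0],[0,0,-3,0,0,0],[0,0,-2,0,0,0],[0,0,-0.2,0,0,0]]'
python3 - <<'E'
from h import *
from plant import bot
import cv2
st()
im=bot.snapshot("scene");cv2.imwrite("pics/r1.png",cv2.resize(im[80:280,180:440],None,fx=3,fy=3))
im=bot.snapshot("side");cv2.imwrite("pics/r1b.png",cv2.resize(im[80:280,260:460],None,fx=3,fy=3))
P,T=np.array([.42,.15,.26]),tool([0,0,-1],ang(0)); 
plan(P,T)
E
```

```text
time: 49.3
ee_pos: [0.4653, -0.1588, 0.0989]
eef_rot: [-1.821, 2.036, -0.561]
contact_force: [0.3, -0.1, -0.7]
opening: 0.0466
time: 49.9
ee_pos: [0.4005, -0.1501, 0.2032]
eef_rot: [-1.824, 2.038, -0.552]
contact_force: [1.2, -0.7, 1.0]
opening: 0.047
t 49.9 p [ 0.4005 -0.1501  0.2032] z [ 0.503 -0.055 -0.863] y [-0.857  0.096 -0.506] F [ 1.2 -0.7  1. ] open 0.047 q [-0.75 -0.8  -0.68  1.25  0.31 -2.14]
21 rows dist 0.306
[[-1.43, -0.09, -0.27, -0.002, 0.038, 0.139], [-1.42, 0.11, -0.33, -0.002, 0.038, 0.139], [-1.37, 0.31, -0.38, -0.002, 0.038, 0.139], [-1.3, 0.5, -0.43, -0.002, 0.038, 0.139], [-1.2, 0.67, -0.47, -0.002, 0.038, 0.139], [-1.08, 0.83, -0.52, -0.002, 0.038, 0.139], [-0.93, 0.97, -0.55, -0.002, 0.038, 0.139], [-0.77, 1.09, -0.58, -0.002, 0.038, 0.139], [-0.58, 1.19, -0.61, -0.002, 0.038, 0.139], [-0.39, 1.26, -0.62, -0.002, 0.038, 0.139], [-0.19, 1.3, -0.63, -0.002, 0.038, 0.139], [0.02, 1.31, -0.63, -0.002, 0.038, 0.139], [0.23, 1.3, -0.62, -0.002, 0.038, 0.139], [0.43, 1.25, -0.61, -0.002, 0.038, 0.139], [0.62, 1.18, -0.59, -0.002, 0.038, 0.139], [0.8, 1.08, -0.56, -0.002, 0.038, 0.139], [0.96, 0.96, -0.52, -0.002, 0.038, 0.139], [1.11, 0.82, -0.48, -0.002, 0.038, 0.139], [1.23, 0.66, -0.44, -0.002, 0.038, 0.139], [1.32, 0.48, -0.39, -0.002, 0.038, 0.139], [1.39, 0.29, -0.34, -0.002, 0.038, 0.139]]
```

View pics/r1.png

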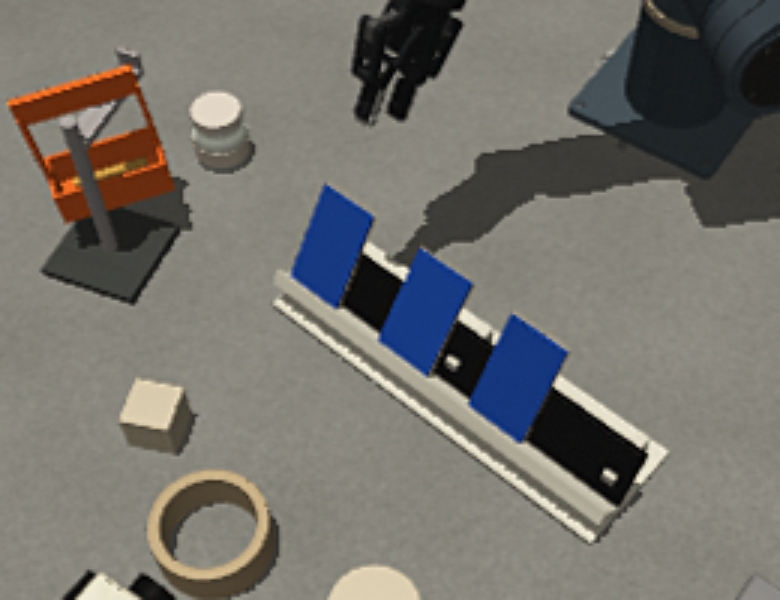

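View pics/r1b.png

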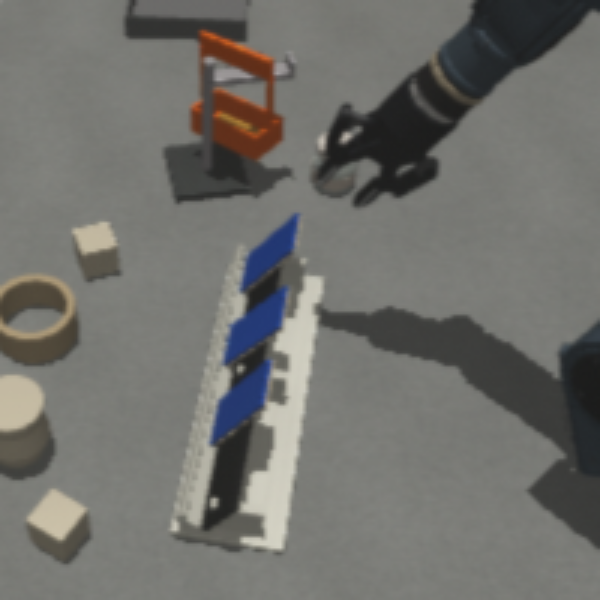

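Run:
```python
from h import *
from plant import bot
import cv2
im=cv2.imread("pics/r1.png"); 
a=bot.snapshot("scene"); b=bot.snapshot("side")
cv2.imwrite("pics/r2.png",np.hstack([cv2.resize(a[80:180,170:270],None,fx=4,fy=4,interpolation=cv2.INTER_CUBIC),cv2.resize(b[80:180,300:400],None,fx=4,fy=4,interpolation=cv2.INTER_CUBIC)]))
```

```text
(no output)
```

View pics/r2.png

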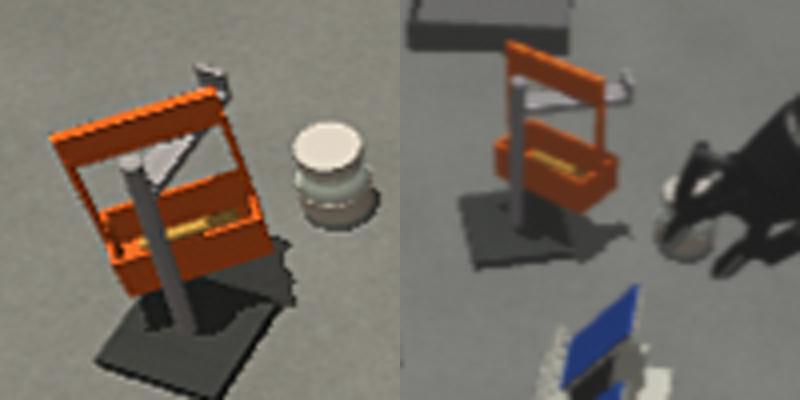

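Run:
```python
from h import *
x=np.load("hook.npy")
def inv(P): c,s=np.cos(x[2]),np.sin(x[2]); d=P[:2]-x[:2]; return np.round([c*d[0]+s*d[1],-s*d[0]+c*d[1]],4)
for z in(.205,):
  A=[ray("scene",crop((170,80),4,u),z) for u in((54,137),(215,90))]; B=[ray("side",crop((300,80),4,u),z) for u in((108,43),(205,80))]
  for Q in(A,B): print([inv(q) for q in Q], "mid",inv((Q[0]+Q[1])/2),"len",np.linalg.norm(Q[0]-Q[1]))
```

```text
[array([ 0.0015, -0.0635]), array([-0.0838,  0.0209])] mid [-0.0411 -0.0213] len 0.11999959845857956
[array([-0.0015, -0.0598]), array([-0.0861,  0.0167])] mid [-0.0438 -0.0215] len 0.1140312493460982
```

Run:
```python
from h import *
T=tool([0,0,-1],ang(np.pi))
a=plan([.42,.1,.27],T)
plan([.512,.497,.2],T,start=a)
```

```text
6 rows dist 0.26
[[-4.16, -0.48, -1.07, -0.087, -0.004, -0.018], [-4.16, -0.46, -1.1, -0.087, -0.004, -0.018], [-4.16, -0.44, -1.12, -0.087, -0.004, -0.018], [-4.15, -0.42, -1.14, -0.087, -0.004, -0.018], [-4.15, -0.39, -1.16, -0.087, -0.004, -0.018], [-4.15, -0.37, -1.18, -0.087, -0.004, -0.018]]
9 rows dist 0.413
[[-4.41, -1.02, 0.78, 0.0, 0.0, 0.0], [-4.41, -1.02, 0.78, 0.0, 0.0, 0.0], [-4.41, -1.02, 0.78, 0.0, 0.0, 0.0], [-4.41, -1.02, 0.78, 0.0, 0.0, 0.0], [-4.41, -1.02, 0.78, 0.0, 0.0, 0.0], [-4.41, -1.02, 0.78, 0.0, 0.0, 0.0], [-4.41, -1.02, 0.78, 0.0, 0.0, 0.0], [-4.41, -1.02, 0.78, 0.0, 0.0, 0.0], [-4.41, -1.02, 0.78, 0.0, 0.0, 0.0]]
```

```bash
python3 -m inch '[[-4.2,-0.5,-1.4,-0.087,0,-0.018],[-4.2,-0.5,-1.4,-0.087,0,-0.018],[-4.2,-0.4,-1.4,-0.087,0,-0.018],[-4.2,-0.4,-1.4,-0.087,0,-0.018],[-4.2,-0.4,-1.4,-0.087,0,-0.018],[-4.2,-0.4,-1.4,-0.087,0,-0.018],[0,0,0,0,0,0]]' 0.83
python3 - <<'E'
from h import *
st()
plan([.512,.50,.2],tool([0,0,-1],ang(np.pi)))
E
```

```text
time: 50.8
ee_pos: [0.4181, 0.109, 0.2645]
eef_rot: [2.163, -2.211, -0.027]
contact_force: [-0.4, 0.0, -0.8]
opening: 0.0142
t 50.8 p [0.4181 0.109  0.2645] z [-0.047 -0.022 -0.999] y [-0.999  0.022  0.046] F [-0.4  0.  -0.8] open 0.0142 q [ 0.11 -0.13 -0.    1.74 -0.02 -1.44]
9 rows dist 0.407
[[-4.38, -0.98, 0.57, 0.005, -0.002, -0.002], [-4.38, -0.99, 0.59, 0.005, -0.002, -0.002], [-4.37, -0.99, 0.6, 0.005, -0.002, -0.002], [-4.37, -1.0, 0.62, 0.005, -0.002, -0.002], [-4.37, -1.01, 0.64, 0.005, -0.002, -0.002], [-4.36, -1.02, 0.65, 0.005, -0.002, -0.002], [-4.36, -1.02, 0.67, 0.005, -0.002, -0.002], [-4.35, -1.03, 0.68, 0.005, -0.002, -0.002], [-4.35, -1.04, 0.7, 0.005, -0.002, -0.002]]
```

```bash
python3 -m inch '[[-4.4,-1,0.3,0.005,0,0],[-4.4,-1,0.3,0.005,0,0],[-4.4,-1,0.3,0.005,0,0],[-4.4,-1,0.3,0.005,0,0],[-4.4,-1,0.3,0.005,0,0],[-4.4,-1,0.3,0.005,0,0],[-4.4,-1,0.3,0.005,0,0],[-4.3,-1,0.3,0.005,0,0],[-4,-1,0.3,0.005,0,0],[0,0,0,0,0,0]]'
python3 - <<'E'
from h import *
st()
plan([.512,.498,.15],tool([0,0,-1],ang(np.pi)))
E
```

```text
time: 51.8
ee_pos: [0.5157, 0.5092, 0.1912]
eef_rot: [2.163, -2.209, 0.02]
contact_force: [0.0, -0.5, -1.8]
opening: 0.0146
t 51.8 p [0.5157 0.5092 0.1912] z [-0.027 -0.044 -0.999] y [-0.999  0.022  0.026] F [ 0.  -0.5 -1.8] open 0.0146 q [ 0.69  0.69  0.84  1.77 -0.02 -0.86]
1 rows dist 0.043
[[0.94, 0.24, 4.17, 0.026, -0.045, -0.021]]
```

```bash
python3 -m inch '[[0.4,0.1,2.5,0.013,-0.022,-0.01],[0.4,0.1,2.5,0.013,-0.022,-0.01],[0,0,2.5,0,0,0],[0,0,0,0,0,0]]'
python3 - <<'E'
from h import *
st()
plan([.508,.455,.097],tool([0,0,-1],ang(np.pi)),v=2)
E
```

```text
time: 52.2
ee_pos: [0.5103, 0.4973, 0.1034]
eef_rot: [2.215, -2.211, 0.0]
contact_force: [-0.7, -0.0, -0.6]
opening: 0.0143
t 52.2 p [0.5103 0.4973 0.1034] z [-0.008 -0.008 -1.   ] y [-1.    -0.002  0.008] F [-0.7 -0.  -0.6] open 0.0143 q [ 0.68  0.57  0.49  1.5  -0.   -0.89]
3 rows dist 0.043
[[1.41, 0.08, 0.22, 0.003, -0.003, 0.001], [1.41, 0.08, 0.22, 0.003, -0.003, 0.001], [1.41, 0.08, 0.22, 0.003, -0.003, 0.001]]
```

```bash
python3 -m inch '[[1.8,-0.2,0.3,0,0,0],[1.8,-0.1,0.3,0,0,0],[1.5,-0.1,0.2,0,0,0],[0,0,0,0,0,0]]'
python3 - <<'E'
from h import *
st()
plan([.50,.415,.096],tool([0,0,-1],ang(np.pi)),v=2)
E
```

```text
time: 52.6
ee_pos: [0.5045, 0.4498, 0.098]
eef_rot: [2.219, -2.204, -0.035]
contact_force: [2.2, 0.4, -1.6]
opening: 0.0145
t 52.6 p [0.5045 0.4498 0.098 ] z [-0.026  0.006 -1.   ] y [-1.    -0.007  0.025] F [ 2.2  0.4 -1.6] open 0.0145 q [ 0.62  0.47  0.34  1.46  0.02 -0.96]
2 rows dist 0.035
[[1.74, 0.23, 0.1, 0.013, 0.003, 0.003], [1.74, 0.23, 0.1, 0.013, 0.003, 0.003]]
```

```bash
python3 -m inch '[[1.7,-0.1,0.2,0.01,0.004,0],[1.6,-0.1,0.2,0.01,0.004,0],[0.6,0,0,0,0,0],[0,0,0,0,0,0]]'
python3 - <<'E'
from h import *
st()
plan([.505,.385,.096],tool([0,0,-1],ang(np.pi)),v=2)
E
```

```text
time: 53.0
ee_pos: [0.4981, 0.417, 0.0996]
eef_rot: [2.235, -2.207, -0.038]
contact_force: [-0.9, 1.9, -2.1]
opening: 0.0143
t 53.0 p [0.4981 0.417  0.0996] z [-0.017  0.016 -1.   ] y [-1.    -0.013  0.017] F [-0.9  1.9 -2.1] open 0.0143 q [ 0.58  0.39  0.23  1.42  0.02 -1.  ]
2 rows dist 0.033
[[1.61, -0.33, 0.15, 0.009, 0.008, 0.006], [1.6, -0.34, 0.16, 0.009, 0.008, 0.006]]
```

```bash
python3 -m inch '[[1.5,-0.4,0.2,0.008,0.008,0.006],[1.5,-0.4,0.2,0.008,0.008,0.006],[0.4,0,0,0,0,0],[0,0,0,0,0,0]]'
python3 - <<'E'
from h import *
st()
plan([.511,.36,.096],tool([0,0,-1],ang(np.pi)),v=2)
E
```

```text
time: 53.4
ee_pos: [0.5017, 0.3866, 0.098]
eef_rot: [2.225, -2.217, -0.021]
contact_force: [-1.7, 4.1, -2.2]
opening: 0.0145
t 53.4 p [0.5017 0.3866 0.098 ] z [-0.01   0.009 -1.   ] y [-1.    -0.004  0.01 ] F [-1.7  4.1 -2.2] open 0.0145 q [ 0.54  0.34  0.17  1.4   0.01 -1.03]
2 rows dist 0.028
[[1.33, -0.46, 0.09, 0.005, 0.005, 0.002], [1.33, -0.46, 0.09, 0.005, 0.005, 0.002]]
```

```bash
python3 -m inch '[[1.3,-0.5,0.2,0,0.005,0],[1.3,-0.5,0.2,0,0.005,0],[0.7,-0.2,0,0,0,0],[0.8,-0.3,0.1,0,0,0],[0.8,-0.3,0.1,0,0,0],[0.8,-0.2,0,0,0,0],[0.5,0,0,0,0,0]]'
python3 - <<'E'
from h import *
from plant import bot
import cv2
st()
im=bot.snapshot("scene");cv2.imwrite("pics/u1.png",cv2.resize(im[230:310,400:500],None,fx=7,fy=7,interpolation=cv2.INTER_CUBIC))
cv2.imwrite("pics/u1a.png",im)
E
```

```text
time: 54.1
ee_pos: [0.5133, 0.3595, 0.0966]
eef_rot: [-2.22, 2.169, 0.115]
contact_force: [-0.9, 13.3, -3.0]
opening: 0.0146
t 54.1 p [0.5133 0.3595 0.0966] z [-0.028  0.077 -0.997] y [-0.999 -0.025  0.026] F [-0.9 13.3 -3. ] open 0.0146 q [ 0.46  0.3   0.12  1.38  0.08 -1.13]
```

View pics/u1.png

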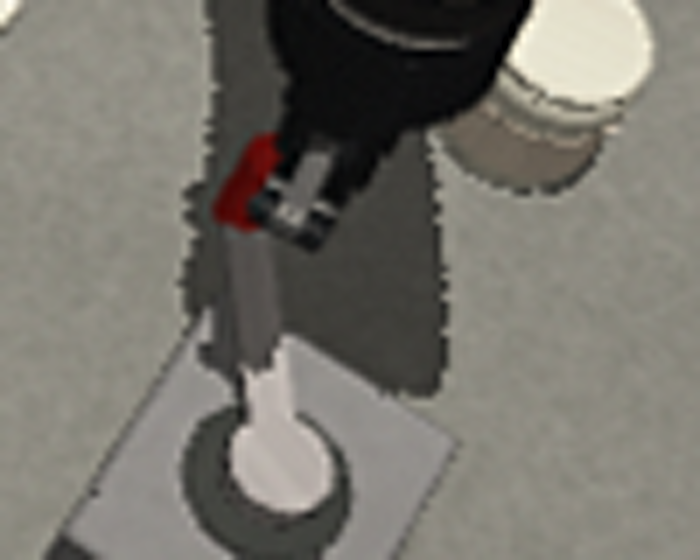

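View pics/u1a.png

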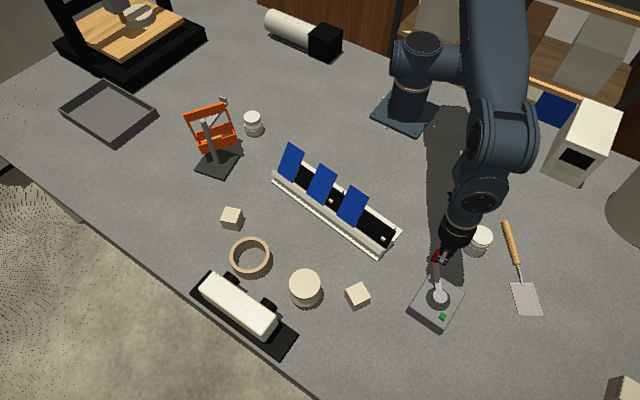

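```bash
python3 -m inch '[[-1.5,0,-1,0.02,-0.02,0],[-1.5,0,-3,0.02,-0.02,0],[-1.5,0,-4,0,-0.02,0],[-1,0,-4,0,0,0],[0,0,-4,0,0,0],[0,0,-2,0,0,0],[0,0,0,0,0,0],[0,0,0,0,0,0]]' 0.7
python3 - <<'E'
from h import *
from plant import bot
import cv2
st()
a=bot.snapshot("scene"); b=bot.snapshot("side")
cv2.imwrite("pics/v1.png",a); cv2.imwrite("pics/v1b.png",b)
cv2.imwrite("pics/v2.png",np.hstack([cv2.resize(a[80:180,170:270],None,fx=4,fy=4,interpolation=cv2.INTER_CUBIC),cv2.resize(b[80:180,300:400],None,fx=4,fy=4,interpolation=cv2.INTER_CUBIC)]))
E
```

```text
time: 54.95
ee_pos: [0.5154, 0.3876, 0.2861]
eef_rot: [-2.163, 2.126, 0.109]
contact_force: [-0.3, 0.3, 0.0]
opening: 0.0254
t 54.95 p [0.5154 0.3876 0.2861] z [ 0.023  0.126 -0.992] y [-1.    -0.016 -0.026] F [-0.3  0.3  0. ] open 0.0254 q [ 0.49  0.29  0.48  1.68  0.1  -1.09]
```

View pics/v1.png

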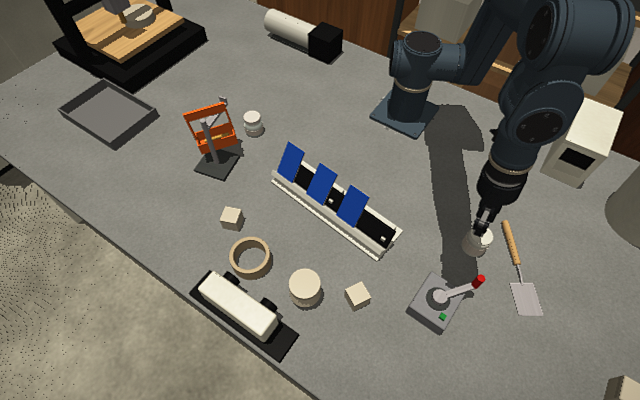

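View pics/v2.png

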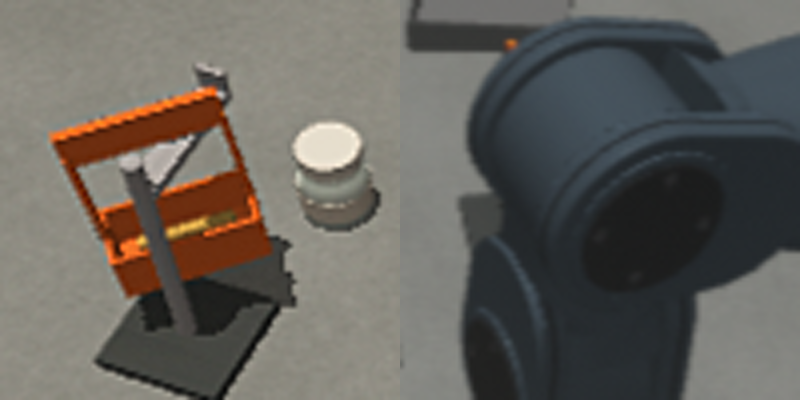

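Run:
```python
from h import *
S=lambda u:crop((170,80),4,u); D=lambda u:crop((300,80),4,u)
ob=[("scene",S((54,138)),[.0045,-.062,.146]),("scene",S((215,92)),[.0045,.062,.146]),("scene",S((130,297)),[.031,-.06,0]),("scene",S((272,250)),[.031,.06,0]),("scene",S((112,262)),[.031,-.06,.04]),("scene",S((258,215)),[.031,.06,.04]),
("side",D((108,43)),[0,-.062,.146]),("side",D((205,80)),[0,.062,.146]),("side",D((180,212)),[.031,.06,0]),("side",D((218,180)),[-.031,.06,0])]
def f(p):
    return np.concatenate([proj(c,R.from_rotvec(p[3:]).apply(L)+p[:3])[0]-uv for c,uv,L in ob])
r=least_squares(f,[.53,-.42,.06,0,0,1.0],loss="soft_l1"); print(r.x.round(3)); print(f(r.x).reshape(-1,2).round(1).tolist())
Rb=R.from_rotvec(r.x[3:]); m=Rb.apply([0,0,.116])+r.x[:3]; x=np.load("hook.npy")
d=m[:2]-x[:2];c,s=np.cos(x[2]),np.sin(x[2]); print("strap in hook",c*d[0]+s*d[1],-s*d[0]+c*d[1],m[2],"tilt",np.arccos(Rb.apply([0,0,1])[2]))
```

```text
[ 0.522 -0.417  0.059  0.085  0.013  0.954]
[[-0.6, 0.6], [0.5, -0.5], [-0.6, -0.3], [0.2, -0.2], [-0.4, 0.1], [0.5, -0.0], [-0.2, -0.4], [-0.1, 0.1], [0.8, 0.3], [-0.1, 1.1]]
strap in hook -0.04435619029651003 -0.02206316103867862 0.17418000623758972 tilt 0.08282509292333483
```

Run:
```python
from plant import bot
print(bot.finish_job())
```

```text
the job is handed in; nothing more can be done
None
```

The job is handed in at about 55 s of the 208 s allowed; no verdict was reported. The basket hangs on the hook, the lever was swung to its stop twice, and all three plates on the easel now show their blue faces.

- **Basket:** I hung it by its strap and released it. Later pictures showed it had turned about 45° on the arm and slid towards the post. I don't know whether that was the expected knock or a touch by the arm. My last fit puts the strap middle at x −44, y −22, z 174 mm in the hook's frame, with 0.08 rad tilt. That is inside the limits, so I left it.
- **Lever:** On the first swing the closed fingers slipped off the knob short of the stop. I repeated it with the fingers slightly open. That swing and the second one both stalled at the same place with about 13 N. The pictures show the knob at the stop both times and back at rest afterwards.
- **Plates:** Each was lifted, turned half round and set back on the ledge; two needed lifting and re-seating before they went down. The pictures show all three blue face out and leaning on the rest. The one at the +y end may stand about 3 mm out at its foot, roughly 3° off the slope, inside the 14° allowed.
- **Bystanders:** They look unmoved in the last scene picture; I did not measure them.
- **Checks that disagreed:** The wrist camera and the two fixed cameras differed by 3 to 5 mm on where the plates stood. I corrected for this before each grasp.

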